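# Clear the weight mould into matching lidded tubs

### The arm

A 6-joint arm with a two-finger parallel gripper is mounted at the origin on the work surface. World frame = base frame: x ahead of the robot, y to its left, z up, the work surface at z = 0. Lengths are in m, angles in rad, forces in N, time in s.
With the tool pointing down it reaches from about 0.25 to 0.725 m from the base axis. Payload 4 kg.
Tool frame: the origin (TCP) lies at the centre of the arm's flange, where the gripper is bolted on; the fingertips stand 173 mm ahead of it and the grasp point (between the pads) lies 155 mm ahead of it; x points along the fingers, z is the direction in which the jaws open and shut, and the axes are right-handed (so a half turn about x gives the same grasp; the last joint's range is limited). The gripper opens to 85 mm and grips with 20 to 120 N. Pads are 22 mm wide; open, the fingers measure 114 mm over their backs; the gripper's body (76 mm by 85 mm) begins 54 mm behind the grasp point. The pads swing forward as they close: fully open they stand 13 mm farther back than shut.
Start: joints at [-1.335, 0.241, 0.005, 1.335, 0, 1.571], TCP at [0.117, -0.486, 0.405] pointing down, gripper open.
Joint ranges: [-2.72, 2.72], [-1.05, 1.87], [-1.09, 1.28], [-1.99, 2.15], [-1.42, 1.44], [-3.14, 3.14]. Speed limits (rad/s): [2.79, 2.79, 3.14, 3.14, 3.14, 3.14].

### API

Orientations are given as a unit quaternion [x, y, z, w].
In Python, from workcell import bot gives the robot as it stands.
- The arm moves only by the tool arm_command, never from a script. Its argument "moves" is one flat list of numbers, 7 for each row, row after row: the shift along the tool's x, y, z in m, then the turn, a rotation vector about the tool's x, y, z in rad, then the closure, from -1 (fully open) to 1 (shut). A call has 1 to 20 rows; each row shifts and turns the pose as measured when the row begins, along the tool's axes as they then stand; what a row does not reach is not made up. A row lasts 1/12 s, in which the tool goes at most 41.7 mm and 7.16 degrees, less where a joint would pass 70% of its speed; a pose out of reach is approached as far as the arm can. A call with a gripper value outside its range is refused whole. The fingers move at their own pace and stop on an object; the grip force is fixed at half the most. Time passes only in rows, so rows that do not move let the fingers close. It gives the time, the measured TCP pose, the force and the opening at its end, in the units of the state.
- bot.get_obs(): the state, without advancing time (a new reading comes with each control period).
- bot.camera(name): name is "side" or "top" or "wrist"; returns the picture (420x560x3 uint8, red, green, blue); there is no depth.
- bot.get_calibration(name): a dict with "mtx" (3x3 intrinsics, pixels), "world_from_camera" (4x4, takes a point from camera to world coordinates); the wrist camera has in their place "mount" (4x4, takes a point from camera to tool coordinates, whose origin is the TCP and whose axes are the tool frame's). Camera axes: x right, y up, looking along -z (the intrinsics and any distortion apply to the point x, -y, -z); pixel columns grow to the right and rows downward; lengths in m; the calibration is good to about 2 mm. A picture is of the moment at which its call begins: read the wrist's pose just before it. get_calibration takes no time and is no camera call.
- bot.job_done(): hands the job in, once; it reports no verdict.
The state is a dict: "clock": time; "joint_pos": joint angles; "joint_vel": joint speeds; "tau": joint torques, N m; "eef_pos": TCP position; "tool_rot": TCP orientation; "ft_force": force on the tool from outside, world axes, zero at the start; "ft_torque": the same for the moment, N m; "grip_width": finger opening in m.
Only numpy, scipy, OpenCV 4.12 (cv2) and the standard library are available. Lean on these libraries where they do the work, as an engineer would, in place of code of your own. Each camera call takes 0.05 s, during which the arm holds its last target.

### The job

Lift every fresh trim-weight casting out of the open mould and lay each, lug up, in the stainless tub of its own shape and size. Then close all four tubs, any that stay empty too, with their matching lids fully home, tubs standing upright on the table; leave the canister and mouthpieces where they are.

Things in the scene. Friction and masses are not known exactly. Their poses are not given: they have to be found in the camera images.
- mould: open half of an aluminium casting mould, 170 (x) x 150 (y) x 24 high, fixed to the table, four flat-bottomed cavities 12 deep in its top, 1.5 clear all round the castings; cavity centres (x, y) in its frame: large disc (42, -38), small disc (-42, 44), square (42, 34), bar (-42, -26). Origin: centre of its underside, z up (sizes in mm)
- casting_large: lead-grey cast trim weight, round disc 60 across, 12 thick, with a strap lug on top: 28 (x) x 12 (y), rising 16 above the weight (28 in all). It starts in its mould cavity with only the lug proud. Origin: centre of its underside, z up through the lug; about 360 g. May be absent (sizes in mm)
- tub_large: open stainless tub, large round, 92 across outside, 86 inside, 44 high, walls 3, floor 4, loose, for the casting of the same outline. Origin: centre of its underside, z up (sizes in mm)
- lid_large: stainless lid for the tub of the same outline, round, plate 94 across, plug 80; the plug is 6 deep with tapered edge, the plate 4 thick above it, then a black grip fin 36 (x) x 12 (y) from 10 to 32 above the origin. Origin: centre of the underside of the plug, z up. Closed, the plug is inside the tub and the plate on its rim: lid origin 38 above tub origin (sizes in mm)
- casting_small: lead-grey cast trim weight, round disc 40 across, 12 thick, with a strap lug on top: 28 (x) x 12 (y), rising 16 above the weight (28 in all). It starts in its mould cavity with only the lug proud. Origin: centre of its underside, z up through the lug; about 180 g. May be absent (sizes in mm)
- tub_small: open stainless tub, small round, 70 across outside, 64 inside, 44 high, walls 3, floor 4, loose, for the casting of the same outline. Origin: centre of its underside, z up (sizes in mm)
- lid_small: stainless lid for the tub of the same outline, round, plate 72 across, plug 58; the plug is 6 deep with tapered edge, the plate 4 thick above it, then a black grip fin 36 (x) x 12 (y) from 10 to 32 above the origin. Origin: centre of the underside of the plug, z up. Closed, the plug is inside the tub and the plate on its rim: lid origin 38 above tub origin (sizes in mm)
- casting_square: lead-grey cast trim weight, square block 44 x 44, 12 thick, with a strap lug on top: 28 (x) x 12 (y), rising 16 above the weight (28 in all). It starts in its mould cavity with only the lug proud. Origin: centre of its underside, z up through the lug; about 280 g. May be absent (sizes in mm)
- tub_square: open stainless tub, square, 72 x 72 outside, 66 x 66 inside, 44 high, walls 3, floor 4, loose, for the casting of the same outline. Origin: centre of its underside, z up (sizes in mm)
- lid_square: stainless lid for the tub of the same outline, square, plate 74 x 74, plug 60 x 60; the plug is 6 deep with tapered edge, the plate 4 thick above it, then a black grip fin 36 (x) x 12 (y) from 10 to 32 above the origin. Origin: centre of the underside of the plug, z up. Closed, the plug is inside the tub and the plate on its rim: lid origin 38 above tub origin (sizes in mm)
- casting_bar: lead-grey cast trim weight, oblong block 32 (x) x 70 (y), 12 thick, with a strap lug on top: 28 (x) x 12 (y), rising 16 above the weight (28 in all). It starts in its mould cavity with only the lug proud. Origin: centre of its underside, z up through the lug; about 320 g. May be absent (sizes in mm)
- tub_bar: open stainless tub, oblong, 58 (x) x 100 (y) outside, 52 x 94 inside, 44 high, walls 3, floor 4, loose, for the casting of the same outline. Origin: centre of its underside, z up (sizes in mm)
- lid_bar: stainless lid for the tub of the same outline, oblong, plate 60 (x) x 102 (y), plug 46 x 88; the plug is 6 deep with tapered edge, the plate 4 thick above it, then a black grip fin 36 (x) x 12 (y) from 10 to 32 above the origin. Origin: centre of the underside of the plug, z up. Closed, the plug is inside the tub and the plate on its rim: lid origin 38 above tub origin (sizes in mm)
- canister: bystander: closed stainless canister 54 across, 70 high; origin under its centre (sizes in mm)
- mouthpiece_clear: bystander: clear mouthpiece, about 60 x 56 x 24; origin on its underside (sizes in mm)
- mouthpiece_blue: bystander: blue mouthpiece, about 60 x 56 x 24; origin on its underside (sizes in mm)
Mind the look-alikes: they are no part of the job. Leave any orange look-alike of the lid_small alone.

How it is judged:
By the outcome, as a careful person would: the job done as asked, in the order asked, and still so for the second after the job is handed in, with the robot touching nothing.
Of casting_large, casting_small, casting_square, casting_bar only 2 to 4 are there at a start; the rules pass over those that are not, and their reading is None.
At some moment in a run one of tub_large, tub_small, tub_square, tub_bar, lid_large, lid_small, lid_square, lid_bar may be knocked a few centimetres aside while the robot is not near it.
Once in a run the grip may slacken for a moment while it holds something.
It also fails if it takes over 210 s, if anything falls off the work surface, if the arm or the gripper's body presses on something with over 40 N, if the wrist force passes 120 N, or if a joint passes its speed limit or range.

## Working session

There is one attempt and no reset: what is moved stays moved. The work goes in short steps, Python scripts to look and compute and a tool call to move; the robot and the scene stay as the last step left them, time stands still between calls to the robot, and variables do not carry over. Pictures are saved under pics/ and viewed, and the job is handed in when it is done.

Besides the shell and the picture viewer there is one more tool, called after "Emit:" as name(argument=value, ...) on one line, values as JSON. arm_command: Moves the arm, as the interface text tells. Its arguments: {"type":"object","properties":{"moves":{"type":"array"}},"required":["moves"]}

```bash
ls; mkdir -p pics; python3 - <<'E'
from workcell import bot
import cv2,numpy as np
np.set_printoptions(precision=4,suppress=True)
for n in ["top","side","wrist"]:
    im=bot.camera(n); cv2.imwrite(f"pics/{n}0.png",im[:,:,::-1]); print(n,bot.get_calibration(n))
o=bot.get_obs(); print(o)
E
```

```text
pics
top {'mtx': array([[440.3394,   0.    , 275.7314],
       [  0.    , 440.3394, 205.274 ],
       [  0.    ,   0.    ,   1.    ]]), 'world_from_camera': array([[ 0.0205,  0.9944, -0.1035,  0.4313],
       [-0.9998,  0.0196, -0.0097, -0.0623],
       [-0.0076,  0.1036,  0.9946,  1.061 ],
       [ 0.    ,  0.    ,  0.    ,  1.    ]])}
side {'mtx': array([[479.4319,   0.    , 276.351 ],
       [  0.    , 479.4319, 210.5722],
       [  0.    ,   0.    ,   1.    ]]), 'world_from_camera': array([[ 0.9187,  0.2819, -0.2765,  0.2346],
       [-0.3949,  0.6561, -0.6431, -0.7245],
       [ 0.0002,  0.7001,  0.7141,  0.7808],
       [ 0.    ,  0.    ,  0.    ,  1.    ]])}
wrist {'mtx': array([[298.7411,   0.    , 278.329 ],
       [  0.    , 298.7411, 210.8637],
       [  0.    ,   0.    ,   1.    ]]), 'mount': array([[-0.0006,  0.2794, -0.9602,  0.0309],
       [ 0.002 ,  0.9602,  0.2794,  0.0722],
       [ 1.    , -0.0017, -0.0011, -0.0006],
       [ 0.    ,  0.    ,  0.    ,  1.    ]])}
{'clock': 0.15, 'joint_pos': array([-1.335 ,  0.2412,  0.004 ,  1.3352,  0.    ,  1.5708]), 'joint_vel': array([-0.0017, -0.001 ,  0.0046,  0.0009, -0.0007,  0.0016]), 'tau': array([ -0.0016, -37.2635,  25.2639,   0.0123,  -0.    ,  -0.    ]), 'eef_pos': array([ 0.1168, -0.486 ,  0.404 ]), 'tool_rot': array([ 0.4381,  0.5558, -0.4374,  0.5549]), 'ft_force': array([ 0.9032,  0.7023, -0.4739]), 'ft_torque': array([-0.0062, -0.0231,  0.0155]), 'grip_width': 0.0852858309985811}
```

View pics/top0.png

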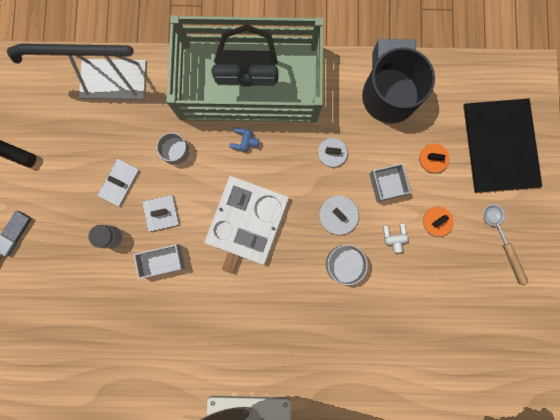

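View pics/side0.png

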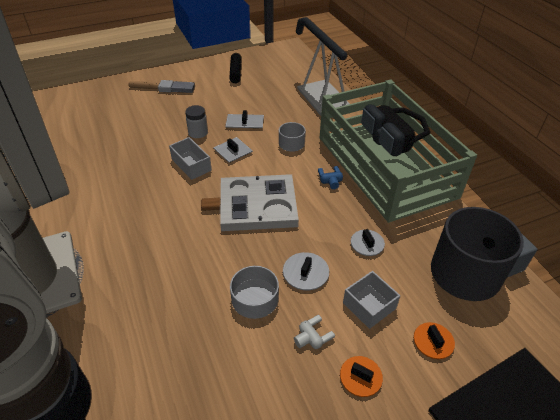

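View pics/wrist0.png

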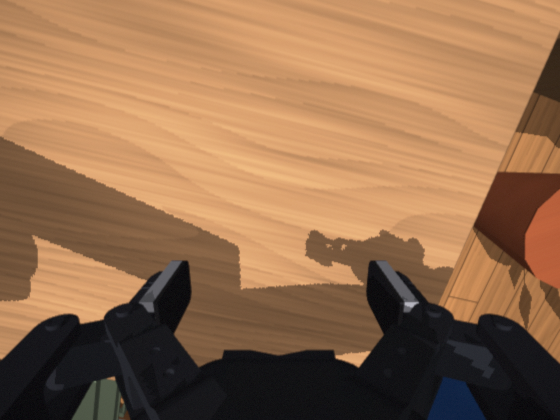

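```bash
python3 - <<'E'
import cv2
t=cv2.imread("pics/top0.png"); s=cv2.imread("pics/side0.png")
cv2.imwrite("pics/c1.png",cv2.resize(t[165:275,190:300],None,fx=5,fy=5,interpolation=cv2.INTER_CUBIC))
cv2.imwrite("pics/c2.png",cv2.resize(t[120:290,90:290],None,fx=3.5,fy=3.5,interpolation=cv2.INTER_CUBIC))
cv2.imwrite("pics/c3.png",cv2.resize(t[125:295,300:470],None,fx=3.5,fy=3.5,interpolation=cv2.INTER_CUBIC))
E
```

```text
(no output)
```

View pics/c1.png

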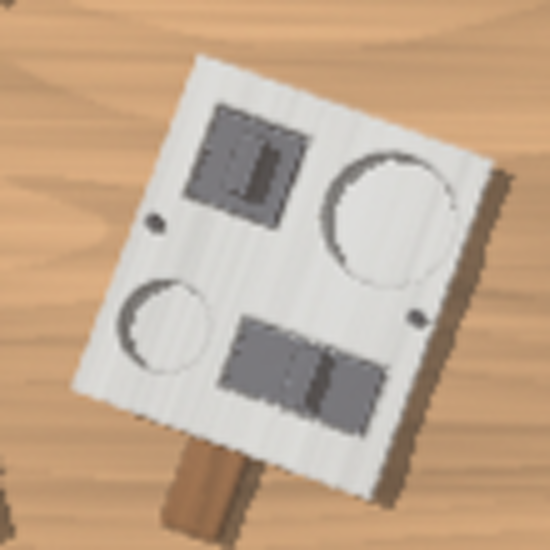

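View pics/c2.png

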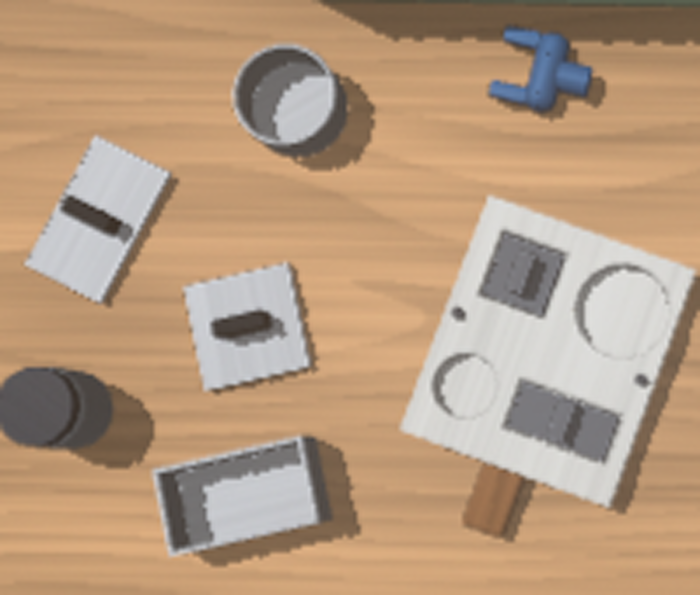

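View pics/c3.png

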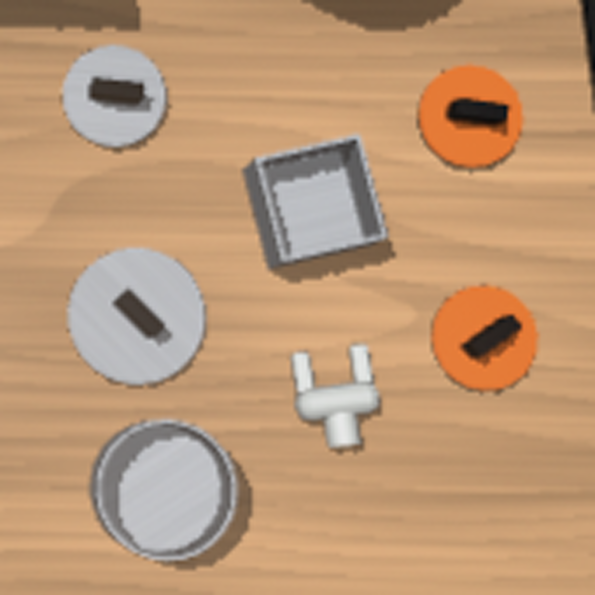

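```bash
cat > h.py <<'E'
import cv2,numpy as np
from scipy.spatial.transform import Rotation as R
from workcell import bot
np.set_printoptions(precision=4,suppress=True)
def wcam(n,obs=None):
    c=bot.get_calibration(n)
    if n=='wrist':
        T=np.eye(4);T[:3,:3]=R.from_quat(obs['tool_rot']).as_matrix();T[:3,3]=obs['eef_pos'];return c['mtx'],T@c['mount']
    return c['mtx'],c['world_from_camera']
def cast(px,z,cam):
    K,T=cam; px=np.atleast_2d(px).astype(float)
    d=np.c_[(px[:,0]-K[0,2])/K[0,0],-(px[:,1]-K[1,2])/K[1,1],-np.ones(len(px))]@T[:3,:3].T
    s=(z-T[2,3])/d[:,2]; return (T[:3,3]+d*s[:,None])[:,:2]
def proj(p,cam):
    K,T=cam; q=(np.atleast_2d(p)-T[:3,3])@T[:3,:3]
    return np.c_[K[0,0]*q[:,0]/-q[:,2]+K[0,2],-K[1,1]*q[:,1]/-q[:,2]+K[1,2]]
def graymask(im,smax=60,vmin=60):
    h=cv2.cvtColor(im,cv2.COLOR_RGB2HSV)
    return ((h[...,1]<smax)&(h[...,2]>vmin)).astype(np.uint8)*255
def solid(cnt,zt,zb,cam,ang=None):
    """centre of a prism from its outline: far edge at zt, near edge at zb; ang of box axis"""
    cnt=cnt.reshape(-1,2)
    A=cast(cnt,zt,cam);B=cast(cnt,zb,cam);nad=cam[1][:2,3]
    if ang is None: angs=np.arange(0,np.pi/2,np.pi/12)
    else: angs=[ang]
    cs=[]
    for a in angs:
        C=np.zeros(2);w=[]
        for t in (a,a+np.pi/2):
            u=np.array([np.cos(t),np.sin(t)])
            if u@(A.mean(0)-nad)<0:u=-u
            f=(A@u).max();n=(B@u).min();C+=u*(f+n)/2;w.append(f-n)
        cs.append(np.r_[C,w])
    return np.mean(cs,0)
def rectang(cnt,z,cam):
    P=cast(cnt.reshape(-1,2),z,cam).astype(np.float32)*1000
    (c,s,a)=cv2.minAreaRect(P); b=cv2.boxPoints((c,s,a)); e=b[1]-b[0];f=b[2]-b[1]
    L=e if np.hypot(*e)>np.hypot(*f) else f
    return np.arctan2(L[1],L[0])%np.pi,sorted(s),np.array(c)/1000
E
python3 - <<'E'
from h import *
im=cv2.imread("pics/top0.png")[:,:,::-1].copy()
cam=wcam('top')
m=graymask(im); cv2.imwrite("pics/m0.png",m)
cs,_=cv2.findContours(m,cv2.RETR_EXTERNAL,cv2.CHAIN_APPROX_NONE)
for c in cs:
    if cv2.contourArea(c)<300: continue
    c=cv2.convexHull(c)
    mo=cv2.moments(c); p=np.array([mo['m10'],mo['m01']])/mo['m00']
    if not(90<p[0]<420 and 130<p[1]<300): continue
    a,s,cc=rectang(c,.01,cam)
    print(p.round(1),cv2.contourArea(c),"ang",np.degrees(a).round(1),np.round(s,1),"lid?",solid(c,.01,.006,cam,a),"tub?",solid(c,.044,0,cam,a))
E
```

```text
[346.7 264.5] 1304.0 ang 90.5 [93.9 96.9] lid? [ 0.4024 -0.2225  0.0965  0.0939] tub? [ 0.4036 -0.2194  0.0891  0.0915]
[158.5 261. ] 1218.5 ang 104.1 [ 61.5 112.9] lid? [0.4023 0.2238 0.1121 0.0614] tub? [0.4024 0.2188 0.0997 0.059 ]
[105.  236.1] 605.5 ang 91.2 [52.5 77.3] lid? [0.4588 0.3549 0.0758 0.0524] tub? [0.458  0.3487 0.059  0.0504]
[395.5 236.6] 560.5 ang 8.7 [57.2 67.3] lid? [ 0.468  -0.3392  0.0674  0.0562] tub? [ 0.4668 -0.3351  0.0668  0.0448]
[338.6 214.9] 1185.0 ang 91.1 [91.2 93.4] lid? [ 0.5205 -0.2029  0.093   0.091 ] tub? [ 0.5184 -0.2001  0.0863  0.0865]
[160.2 212.9] 961.5 ang 104.3 [75.  75.3] lid? [0.5172 0.2253 0.0744 0.0746] tub? [0.5155 0.2206 0.0636 0.0677]
[246.5 219.9] 4640.5 ang 161.0 [154.3 173.3] lid? [0.5049 0.0172 0.1735 0.1542] tub? [0.5019 0.0153 0.1695 0.1484]
[389.7 181.9] 1095.0 ang 104.2 [76.7 85.4] lid? [ 0.6032 -0.3256  0.0844  0.0765] tub? [ 0.6    -0.3215  0.072   0.0716]
[117.5 182.3] 1043.0 ang 154.6 [ 61.7 101.3] lid? [0.5896 0.3324 0.1014 0.0602] tub? [0.5881 0.3262 0.099  0.0432]
[332.3 151.9] 665.0 ang 91.1 [69.2 70.5] lid? [ 0.6739 -0.1874  0.0701  0.0684] tub? [ 0.67   -0.1851  0.0643  0.0584]
[172.3 148. ] 766.0 ang 46.5 [70.5 83.1] lid? [0.6766 0.2028 0.0819 0.0706] tub? [0.6733 0.1982 0.0671 0.0695]
```

View pics/m0.png

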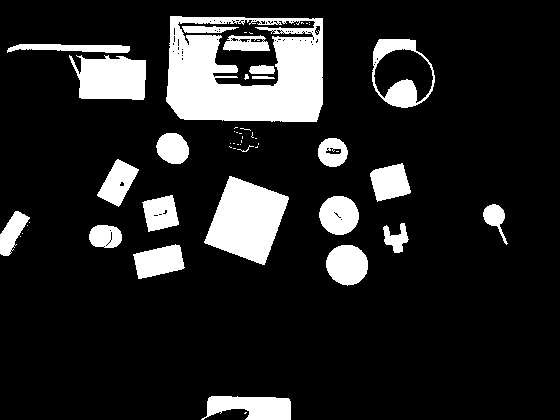

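```bash
cat >> h.py <<'E'
def plan(x,y,z,yaw,grip=-1):
    """tool-frame increments to reach TCP x,y,z with the jaw axis at yaw (deg, mod 180)"""
    o=bot.get_obs();M=R.from_quat(o['tool_rot']).as_matrix()
    cur=np.degrees(np.arctan2(M[1,2],M[0,2]))
    y1=cur+((yaw-cur+90)%180-90)
    out=[]
    for yy in (y1,y1+(180 if y1<cur else -180)):
        t=np.radians(yy);Z=np.array([np.cos(t),np.sin(t),0]);X=np.array([0,0,-1.]);G=np.c_[X,np.cross(Z,X),Z]
        rv=R.from_matrix(M.T@G).as_rotvec()
        out.append(rv)
    d=M.T@(np.array([x,y,z])-o['eef_pos'])
    rv=out[0];n=max(np.linalg.norm(d)/.040,np.linalg.norm(rv)/.12)
    print("cur yaw %.1f"%cur,"pos",o['eef_pos'],"clk %.2f"%o['clock'],"w %.4f"%o['grip_width'],"j6 %.2f j1 %.2f"%(o['joint_pos'][5],o['joint_pos'][0]))
    print(" d tool",d.round(4),"rv",rv.round(4),"rows>=%.1f"%n,"per row @ceil",(d/np.ceil(n)).round(4),(rv/np.ceil(n)).round(4),"alt rv",out[1].round(2))
E
python3 - <<'E'
from h import *
im=cv2.imread("pics/top0.png")[:,:,::-1].copy()
cam=wcam('top')
m=graymask(im)
cs,_=cv2.findContours(m,cv2.RETR_EXTERNAL,cv2.CHAIN_APPROX_NONE)
for c in cs:
    if cv2.contourArea(c)>4000 and cv2.pointPolygonTest(c,(246,219),False)>0:
        c=cv2.convexHull(c);a,s,cc=rectang(c,.024,cam);r=solid(c,.024,0,cam,a);print(a*57.3,r)
th=a-np.pi;Rm=np.array([[np.cos(th),-np.sin(th)],[np.sin(th),np.cos(th)]])
for n,p in dict(sq=(42,34),bar=(-42,-26)).items():
    q=r[:2]+Rm@np.array(p)/1000;print(n,q,proj(np.r_[q,.04],cam))
    plan(*q,.30,np.degrees(th)+90)
E
```

```text
161.03041 [0.5036 0.0165 0.172  0.1517]
sq [0.5544 0.035 ] [[238.5139 197.3728]]
cur yaw -76.5 pos [ 0.1168 -0.486   0.404 ] clk 0.15 w 0.0853 j6 1.57 j1 -1.34
 d tool [ 0.1047  0.5472 -0.4041] rv [ 0.5671 -0.0015  0.0004] rows>=17.2 per row @ceil [ 0.0058  0.0304 -0.0225] [ 0.0315 -0.0001  0.    ] alt rv [-2.57 -0.   -0.  ]
bar [0.4554 0.0056] [[249.9637 240.0771]]
cur yaw -76.5 pos [ 0.1168 -0.486   0.404 ] clk 0.15 w 0.0853 j6 1.57 j1 -1.34
 d tool [ 0.1047  0.4441 -0.3987] rv [ 0.5671 -0.0015  0.0004] rows>=15.1 per row @ceil [ 0.0065  0.0278 -0.0249] [ 0.0354 -0.0001  0.    ] alt rv [-2.57 -0.   -0.  ]
```

Candidates in the top view (pixels):
- **Castings:** lead-grey square at (238,198) and bar at (250,239). The disc cavities at (268,208) and (222,230) show bright empty floors, so both discs are absent.
- **Tubs:** large (347,265), small (172,148), square (391,184), bar (160,262).
- **Grey lids:** large (339,215), small (332,152), square (161,213), bar (118,183).
- **Look-alikes to leave alone:** orange lids at (434,158) and (438,221).

The close crop confirms this choice.

Emit:
arm_command(moves=[0.0058, 0.0304, -0.0225, 0, 0, 0, -1, 0.0058, 0.0304, -0.0225, 0, 0, 0, -1, 0.0058, 0.0304, -0.0225, 0, 0, 0, -1, 0.0058, 0.0304, -0.0225, 0, 0, 0, -1, 0.0058, 0.0304, -0.0225, 0, 0, 0, -1, 0.0058, 0.0304, -0.0225, 0, 0, 0, -1, 0.0058, 0.0304, -0.0225, 0, 0, 0, -1, 0.0058, 0.0304, -0.0225, 0, 0, 0, -1, 0.0058, 0.0304, -0.0225, 0, 0, 0, -1, 0.0058, 0.0304, -0.0225, 0, 0, 0, -1, 0.0058, 0.0304, -0.0225, 0, 0, 0, -1, 0.0058, 0.0304, -0.0225, 0, 0, 0, -1, 0.0058, 0.0304, -0.0225, 0, 0, 0, -1, 0.0058, 0.0304, -0.0225, 0, 0, 0, -1, 0.0058, 0.0304, -0.0225, 0, 0, 0, -1, 0.0058, 0.0304, -0.0225, 0, 0, 0, -1, 0.0058, 0.0304, -0.0225, 0, 0, 0, -1, 0.0058, 0.0304, -0.0225, 0, 0, 0, -1])

```text
clock: 1.65
eef_pos: [0.5702, 0.0522, 0.2902]
tool_rot: [0.441, 0.552, -0.444, 0.552]
ft_force: [0.7, -1.0, 0.9]
grip_width: 0.0854
```

Emit:
arm_command(moves=[0, 0, 0, -0.122, 0, 0, -1, 0, 0, 0, -0.122, 0, 0, -1, 0, 0, 0, -0.122, 0, 0, -1, 0, 0, 0, -0.122, 0, 0, -1, 0, 0, 0, -0.122, 0, 0, -1, 0, 0, 0, -0.122, 0, 0, -1, 0, 0, 0, -0.122, 0, 0, -1, 0, 0, 0, -0.122, 0, 0, -1, 0, 0, 0, -0.122, 0, 0, -1, 0, 0, 0, -0.122, 0, 0, -1, 0, 0, 0, -0.122, 0, 0, -1, 0, 0, 0, -0.122, 0, 0, -1, 0, 0, 0, -0.122, 0, 0, -1, 0, 0, 0, -0.122, 0, 0, -1, 0, 0, 0, -0.122, 0, 0, -1, 0, 0, 0, -0.122, 0, 0, -1, 0, 0, 0, -0.122, 0, 0, -1, 0, 0, 0, -0.122, 0, 0, -1, 0, 0, 0, -0.122, 0, 0, -1, 0, 0, 0, -0.122, 0, 0, -1])

```text
clock: 3.32
eef_pos: [0.5721, 0.0624, 0.275]
tool_rot: [-0.381, 0.601, 0.389, 0.585]
ft_force: [-0.5, 0.1, 0.2]
grip_width: 0.0852
```

```bash
python3 - <<'E'
s=open('h.py').read()
i=s.index("def plan"); s=s[:i]+'''
def plan(x,y,z,yaw):
    """tool-frame increments to reach TCP x,y,z with jaw axis at yaw (deg, mod 180; branch with |j6|<pi/2)"""
    o=bot.get_obs();M=R.from_quat(o['tool_rot']).as_matrix()
    cur=np.degrees(np.arctan2(M[1,2],M[0,2])); j1=np.degrees(np.arctan2(y,x))
    yy=j1+((yaw-j1)%180); t=np.radians(yy)
    Z=np.array([np.cos(t),np.sin(t),0]);X=np.array([0,0,-1.]);G=np.c_[X,np.cross(Z,X),Z]
    rv=R.from_matrix(M.T@G).as_rotvec()
    D=np.array([x,y,z])-o['eef_pos'];d=M.T@D;dg=G.T@D
    print("pos",o['eef_pos'],"yaw %.1f->%.1f"%(cur,yy),"clk %.2f w %.4f"%(o['clock'],o['grip_width']),"F",o['ft_force'].round(1))
    nd=np.ceil(np.linalg.norm(d)/.0395);nr=np.ceil(np.linalg.norm(rv)/.123)
    print("  now d",d.round(4),"rows",nd,"each",(d/max(nd,1)).round(4)," | rv",rv.round(4),"rows",nr,(rv/max(nr,1)).round(4)," | after turning d",dg.round(4),"each",(dg/max(nd,1)).round(4))
def shot(n,name):
    o=bot.get_obs();im=bot.camera(n);cv2.imwrite("pics/%s.png"%name,im[:,:,::-1]);return im,wcam(n,o)
'''
open('h.py','w').write(s)
E
python3 - <<'E'
from h import *
shot('wrist','w1'); plan(.5544,.0350,.30,71)
E
```

```text
pos [0.572  0.0623 0.2749] yaw 66.2->71.0 clk 3.37 w 0.0855 F [ 0.  -0.2 -0.3]
  now d [-0.0246  0.0056 -0.0325] rows 2.0 each [-0.0123  0.0028 -0.0162]  | rv [-0.0835 -0.0125 -0.0223] rows 1.0 [-0.0835 -0.0125 -0.0223]  | after turning d [-0.0251  0.0078 -0.0316] each [-0.0126  0.0039 -0.0158]
```

View pics/w1.png

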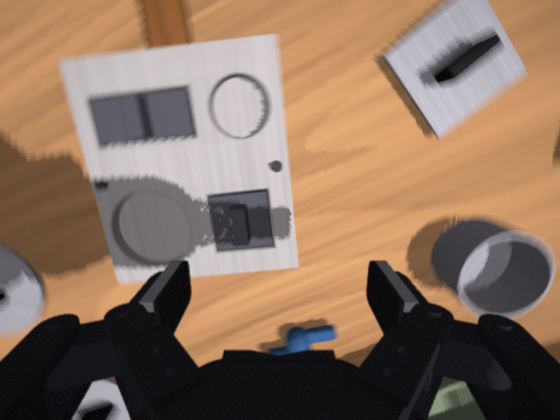

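The wrist view confirms the square casting at (240,220), the bar at (142,115) and both disc cavities empty. Next I centre over the square.

Emit:
arm_command(moves=[-0.0123, 0.0028, -0.0162, 0, 0, 0, -1, -0.0123, 0.0028, -0.0162, 0, 0, 0, -1, 0, 0, 0, -0.083, -0.0125, -0.022, -1, 0, 0, 0, 0, 0, 0, -1])

```text
clock: 3.7
eef_pos: [0.5529, 0.0336, 0.2996]
tool_rot: [-0.409, 0.578, 0.41, 0.575]
ft_force: [0.0, -0.1, 0.1]
grip_width: 0.0851
```

```bash
python3 - <<'E'
from h import *
im,cam=shot('wrist','w2'); plan(.5544,.0350,.30,71)
print(proj([.5544,.035,.04],cam))
E
```

```text
pos [0.553  0.0336 0.2998] yaw 70.6->71.0 clk 3.75 w 0.0852 F [-0.6  0.4 -0.4]
  now d [-0.0002 -0.0009  0.0018] rows 1.0 each [-0.0002 -0.0009  0.0018]  | rv [-0.0073 -0.0022 -0.0038] rows 1.0 [-0.0073 -0.0022 -0.0038]  | after turning d [-0.0002 -0.0009  0.0018] each [-0.0002 -0.0009  0.0018]
[[279.5573 217.4044]]
```

View pics/w2.png

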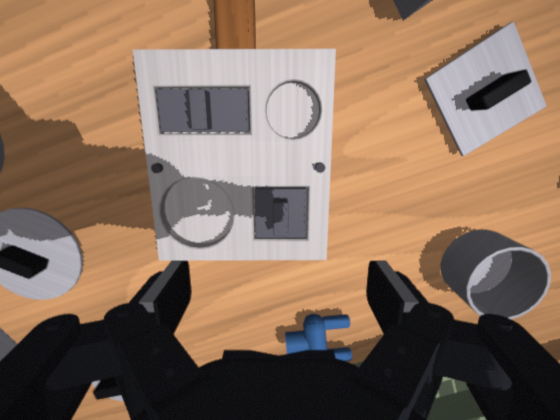

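```bash
python3 - <<'E'
from h import *
im=cv2.imread("pics/w2.png"); c=im[40:275,125:345]; cv2.imwrite("pics/w2c.png",cv2.resize(c,None,fx=2.5,fy=2.5,interpolation=cv2.INTER_CUBIC))
E
```

```text
(no output)
```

View pics/w2c.png

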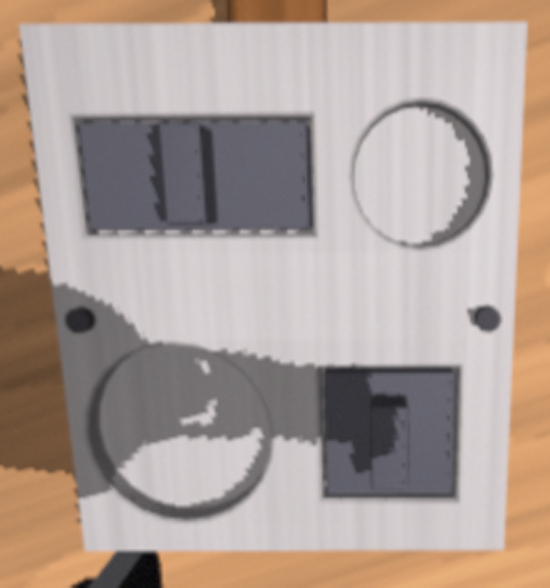

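```bash
python3 - <<'E'
from h import *
o=bot.get_obs();cam=wcam('wrist',o)
def P(l):return np.array(l)/2.5+[125-.3,40-.3]
for n,l in dict(mould=[(20,23),(527,23),(504,549),(85,551)],sq=[(322,367),(460,367),(458,497),(323,499)],bar=[(72,116),(313,114),(316,236),(87,236)]).items():
    q=cast(P(l),.024,cam);print(n,q.mean(0));print(np.degrees(np.arctan2(*(q[1]-q[0])[::-1])),np.degrees(np.arctan2(*(q[2]-q[3])[::-1])),np.linalg.norm(np.diff(q[[0,1,2,3,0]],axis=0),axis=1))
l=cast(P([(370,408),(408,408),(408,487),(372,487)]),.04,cam);print('lug',l,l.mean(0))
l=cast(P([(165,123),(203,123),(206,220),(166,221)]),.04,cam);print('luglbar',l,l.mean(0))
E
```

```text
mould [0.5053 0.0165]
70.66294621527459 71.05852428482707 [0.1499 0.1696 0.1504 0.1707]
sq [0.5561 0.0356]
70.72190875801769 71.65652075572824 [0.0461 0.0464 0.0474 0.0472]
bar [0.4571 0.006 ]
71.11835811780402 70.69773612341459 [0.0736 0.036  0.0729 0.0355]
lug [[0.5412 0.0337]
 [0.5452 0.045 ]
 [0.5705 0.0364]
 [0.5666 0.0253]] [0.5559 0.0351]
luglbar [[ 0.4426  0.0066]
 [ 0.4462  0.0168]
 [ 0.4711  0.0071]
 [ 0.4675 -0.0042]] [0.4568 0.0066]
```

```bash
python3 - <<'E'
from h import *
plan(.556,.0354,.200,71)
E
```

```text
pos [0.553  0.0336 0.2998] yaw 70.6->71.0 clk 3.75 w 0.0852 F [-0.6  0.4 -0.4]
  now d [ 0.0998 -0.0026  0.0029] rows 3.0 each [ 0.0333 -0.0009  0.001 ]  | rv [-0.0073 -0.0022 -0.0038] rows 1.0 [-0.0073 -0.0022 -0.0038]  | after turning d [ 0.0998 -0.0023  0.0027] each [ 0.0333 -0.0008  0.0009]
```

Emit:
arm_command(moves=[0, -0.0026, 0.0028, -0.0073, -0.0022, -0.0038, 0, 0.03, 0, 0, 0, 0, 0, 0, 0.03, 0, 0, 0, 0, 0, 0, 0.025, 0, 0, 0, 0, 0, 0, 0.01, 0, 0, 0, 0, 0, 0, 0, 0, 0, 0, 0, 0, 0])

```text
clock: 4.25
eef_pos: [0.5596, 0.0357, 0.2047]
tool_rot: [-0.408, 0.576, 0.406, 0.581]
ft_force: [-0.7, -0.4, -0.4]
grip_width: 0.0427
```

```bash
python3 - <<'E'
from h import *
plan(.556,.0354,.199,71)
E
```

```text
pos [0.5596 0.0357 0.2047] yaw 70.3->71.0 clk 4.25 w 0.0427 F [-0.7 -0.4 -0.4]
  now d [ 0.0056  0.0033 -0.0015] rows 1.0 each [ 0.0056  0.0033 -0.0015]  | rv [-0.0128  0.0034  0.0071] rows 1.0 [-0.0128  0.0034  0.0071]  | after turning d [ 0.0057  0.0033 -0.0014] each [ 0.0057  0.0033 -0.0014]
```

Emit:
arm_command(moves=[0.0056, 0.0033, -0.0015, -0.0128, 0.0034, 0.0071, 0, 0, 0, 0, 0, 0, 0, 0.3, 0, 0, 0, 0, 0, 0, 1, 0, 0, 0, 0, 0, 0, 1, 0, 0, 0, 0, 0, 0, 1, 0, 0, 0, 0, 0, 0, 1])

```text
clock: 4.75
eef_pos: [0.5565, 0.0357, 0.2001]
tool_rot: [-0.41, 0.576, 0.41, 0.575]
ft_force: [0.2, -0.1, -3.1]
grip_width: 0.0103
```

```bash
python3 - <<'E'
from h import *
im,cam=shot('wrist','w3');plan(.556,.0354,.300,71)
E
```

```text
pos [0.5565 0.0357 0.2001] yaw 70.9->71.0 clk 4.80 w 0.0101 F [-0.6 -0.8 -1.6]
  now d [-0.0999  0.0005 -0.0005] rows 3.0 each [-0.0333  0.0002 -0.0002]  | rv [-0.0013 -0.0011 -0.0006] rows 1.0 [-0.0013 -0.0011 -0.0006]  | after turning d [-0.0999  0.0004 -0.0004] each [-0.0333  0.0001 -0.0001]
```

View pics/w3.png

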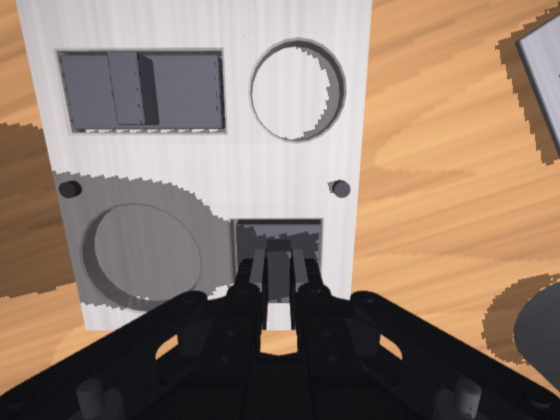

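Fingers are on the lug at (280,265), width 10 mm. Lifting.

Emit:
arm_command(moves=[-0.01, 0, 0, 0, 0, 0, 1, -0.02, 0, 0, 0, 0, 0, 1, -0.03, 0, 0, 0, 0, 0, 1, -0.03, 0, 0, 0, 0, 0, 1, 0, 0, 0, 0, 0, 0, 1])

```text
clock: 5.22
eef_pos: [0.5558, 0.0359, 0.2944]
tool_rot: [-0.409, 0.577, 0.411, 0.575]
ft_force: [1.5, 0.1, -0.9]
grip_width: 0.0103
```

```bash
python3 - <<'E'
from h import *
im,cam=shot('wrist','w4');plan(.6016,-.3212,.300,14)
E
```

```text
pos [0.5552 0.0359 0.292 ] yaw 70.9->14.0 clk 5.27 w 0.0100 F [ 0.9  0.  -2.8]
  now d [-0.0083 -0.1606 -0.3222] rows 10.0 each [-0.0008 -0.0161 -0.0322]  | rv [ 0.9932 -0.0057 -0.0053] rows 9.0 [ 0.1104 -0.0006 -0.0006]  | after turning d [-0.008  -0.3577 -0.0413] each [-0.0008 -0.0358 -0.0041]
```

View pics/w4.png

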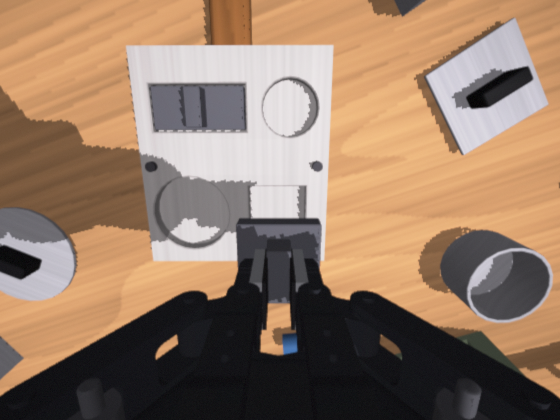

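Casting held clear of the mould. Moving to the square tub.

Emit:
arm_command(moves=[-0.003, -0.0161, -0.0322, 0, 0, 0, 1, -0.003, -0.0161, -0.0322, 0, 0, 0, 1, -0.003, -0.0161, -0.0322, 0, 0, 0, 1, -0.003, -0.0161, -0.0322, 0, 0, 0, 1, -0.003, -0.0161, -0.0322, 0, 0, 0, 1, -0.003, -0.0161, -0.0322, 0, 0, 0, 1, -0.002, -0.0161, -0.0322, 0, 0, 0, 1, -0.001, -0.0161, -0.0322, 0, 0, 0, 1, -0.001, -0.0161, -0.0322, 0, 0, 0, 1, 0, -0.008, -0.016, 0, 0, 0, 1, 0, 0, 0, -0.12, 0, 0, 1, 0, 0, 0, -0.12, 0, 0, 1, 0, 0, 0, -0.12, 0, 0, 1, 0, 0, 0, -0.12, 0, 0, 1, 0, 0, 0, -0.1, 0, 0, 1, 0, 0, 0, 0, 0, 0, 1])

```text
clock: 6.6
eef_pos: [0.5976, -0.3185, 0.2945]
tool_rot: [-0.553, 0.429, 0.575, 0.424]
ft_force: [-0.4, 0.1, -3.2]
grip_width: 0.0105
```

```bash
python3 - <<'E'
from h import *
im,cam=shot('wrist','w5');plan(.6016,-.3212,.300,104);im,_=shot('top','t5')
print(proj([.6016,-.3212,.044],cam))
E
```

```text
pos [ 0.5975 -0.3184  0.2942] yaw 105.6->104.0 clk 6.65 w 0.0102 F [-0.2 -0.2 -3.7]
  now d [-0.006  -0.0031 -0.0037] rows 1.0 each [-0.006  -0.0031 -0.0037]  | rv [ 0.0287  0.0207 -0.0248] rows 1.0 [ 0.0287  0.0207 -0.0248]  | after turning d [-0.0058 -0.0033 -0.0037] each [-0.0058 -0.0033 -0.0037]
[[266.1805 229.3622]]
```

View pics/w5.png

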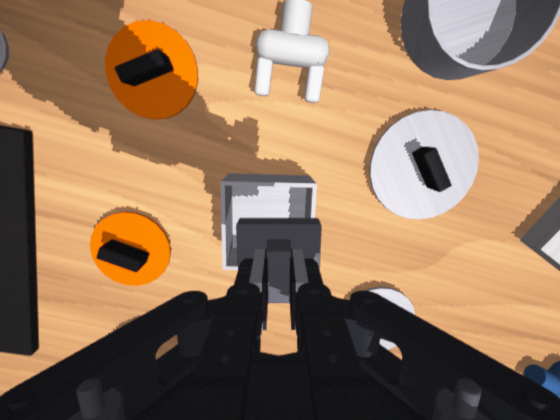

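View pics/t5.png

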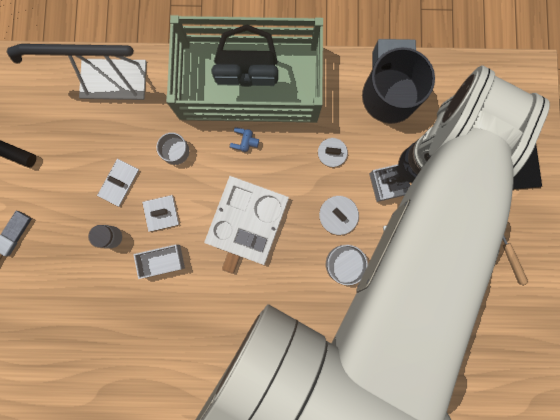

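Emit:
arm_command(moves=[-0.004, -0.003, -0.0025, 0.0287, 0.0207, -0.0248, 1, 0, 0, 0, 0, 0, 0, 1, 0.02, 0, 0, 0, 0, 0, 1, 0.025, 0, 0, 0, 0, 0, 1, 0.02, 0, 0, 0, 0, 0, 1, 0.01, 0, 0, 0, 0, 0, 1, 0, 0, 0, 0, 0, 0, 1])

```text
clock: 7.28
eef_pos: [0.6015, -0.3188, 0.2215]
tool_rot: [0.555, -0.438, -0.555, -0.438]
ft_force: [0.2, 0.3, -2.3]
grip_width: 0.0101
```

```bash
python3 - <<'E'
from h import *
plan(.6012,-.3198,.194,104)
E
```

```text
pos [ 0.6015 -0.3188  0.2215] yaw 103.4->104.0 clk 7.28 w 0.0101 F [ 0.2  0.3 -2.3]
  now d [ 0.0275  0.0005 -0.0009] rows 1.0 each [ 0.0275  0.0005 -0.0009]  | rv [-0.0103 -0.0002  0.0007] rows 1.0 [-0.0103 -0.0002  0.0007]  | after turning d [ 0.0275  0.0005 -0.0009] each [ 0.0275  0.0005 -0.0009]
```

Emit:
arm_command(moves=[0.013, 0, 0, -0.01, 0, 0, 1, 0.01, 0, 0, 0, 0, 0, 1, 0.003, 0, 0, 0, 0, 0, 1, 0, 0, 0, 0, 0, 0, 1])

```text
clock: 7.62
eef_pos: [0.602, -0.3186, 0.1961]
tool_rot: [0.557, -0.436, -0.557, -0.436]
ft_force: [-0.5, -0.5, -2.1]
grip_width: 0.0102
```

```bash
python3 - <<'E'
from h import *
plan(.6012,-.3198,.193,104)
E
```

```text
pos [ 0.602  -0.3186  0.1961] yaw 103.9->104.0 clk 7.62 w 0.0102 F [-0.5 -0.5 -2.1]
  now d [ 0.0031  0.001  -0.001 ] rows 1.0 each [ 0.0031  0.001  -0.001 ]  | rv [-0.0014 -0.0001  0.0006] rows 1.0 [-0.0014 -0.0001  0.0006]  | after turning d [ 0.0031  0.001  -0.001 ] each [ 0.0031  0.001  -0.001 ]
```

Lower the last 3 mm, then open to ~26 mm and rise.

Emit:
arm_command(moves=[0.003, 0, 0, 0, 0, 0, 1, 0, 0, 0, 0, 0, 0, 1, 0, 0, 0, 0, 0, 0, 0.4, 0, 0, 0, 0, 0, 0, 0.4, 0, 0, 0, 0, 0, 0, 0.4, -0.02, 0, 0, 0, 0, 0, 0.4, -0.03, 0, 0, 0, 0, 0, 0.4, -0.03, 0, 0, 0, 0, 0, 0.4, -0.03, 0, 0, 0, 0, 0, -1, 0, 0, 0, 0, 0, 0, -1])

```text
clock: 8.45
eef_pos: [0.6027, -0.3191, 0.3134]
tool_rot: [0.56, -0.435, -0.554, -0.437]
ft_force: [1.8, -1.4, 2.4]
grip_width: 0.0487
```

```bash
python3 - <<'E'
from h import *
im,cam=shot('wrist','w6');plan(.457,.0063,.300,71)
E
```

```text
pos [ 0.6023 -0.3189  0.311 ] yaw 103.9->71.0 clk 8.50 w 0.0563 F [ 0.7  0.4 -0.6]
  now d [0.0094 0.0632 0.3506] rows 10.0 each [0.0009 0.0063 0.0351]  | rv [ 0.5735 -0.0023  0.0057] rows 5.0 [ 0.1147 -0.0005  0.0011]  | after turning d [0.011  0.2433 0.2602] each [0.0011 0.0243 0.026 ]
```

View pics/w6.png

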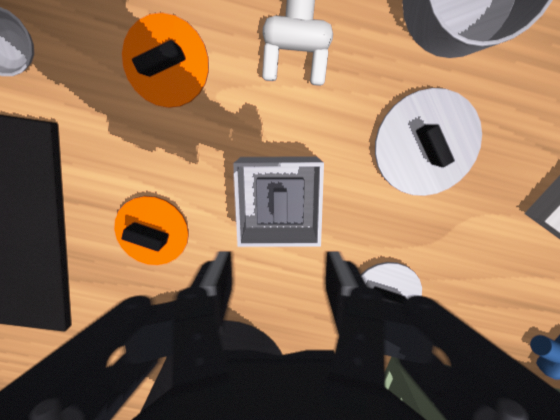

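Square casting sits lug up inside the square tub (280,203). Next, the bar.

Emit:
arm_command(moves=[0, 0.0063, 0.0351, 0, 0, 0, -1, 0, 0.0063, 0.0351, 0, 0, 0, -1, 0, 0.0063, 0.0351, 0, 0, 0, -1, 0, 0.0063, 0.0351, 0, 0, 0, -1, 0, 0.0063, 0.0351, 0, 0, 0, -1, 0, 0.0063, 0.0351, 0, 0, 0, -1, 0, 0.0063, 0.0351, 0, 0, 0, -1, 0, 0.0063, 0.0351, 0, 0, 0, -1, 0, 0.0063, 0.0351, 0, 0, 0, -1, 0, 0.003, 0.016, 0, 0, 0, -1, 0, 0, 0, 0.115, 0, 0, 0, 0, 0, 0, 0.115, 0, 0, 0, 0, 0, 0, 0.115, 0, 0, 0, 0, 0, 0, 0.115, 0, 0, 0, 0, 0, 0, 0.105, 0, 0, 0, 0, 0, 0, 0, 0, 0, 0])

```text
clock: 9.83
eef_pos: [0.4535, 0.0021, 0.3006]
tool_rot: [-0.407, 0.579, 0.404, 0.58]
ft_force: [-0.0, 0.3, 0.3]
grip_width: 0.0424
```

```bash
python3 - <<'E'
from h import *
im,cam=shot('wrist','w7');plan(.457,.0063,.300,71)
cv2.imwrite("pics/w7c.png",cv2.resize(cv2.imread("pics/w7.png")[130:290,180:380],None,fx=4,fy=4,interpolation=cv2.INTER_CUBIC))
print(proj([.457,.0063,.04],cam))
E
```

```text
pos [0.4535 0.002  0.3005] yaw 70.1->71.0 clk 9.88 w 0.0426 F [ 0.4 -0.3 -0.1]
  now d [ 0.0005 -0.0018  0.0052] rows 1.0 each [ 0.0005 -0.0018  0.0052]  | rv [-0.0152 -0.0015  0.0046] rows 1.0 [-0.0152 -0.0015  0.0046]  | after turning d [ 0.0005 -0.0019  0.0052] each [ 0.0005 -0.0019  0.0052]
[[283.7016 215.5143]]
```

View pics/w7c.png

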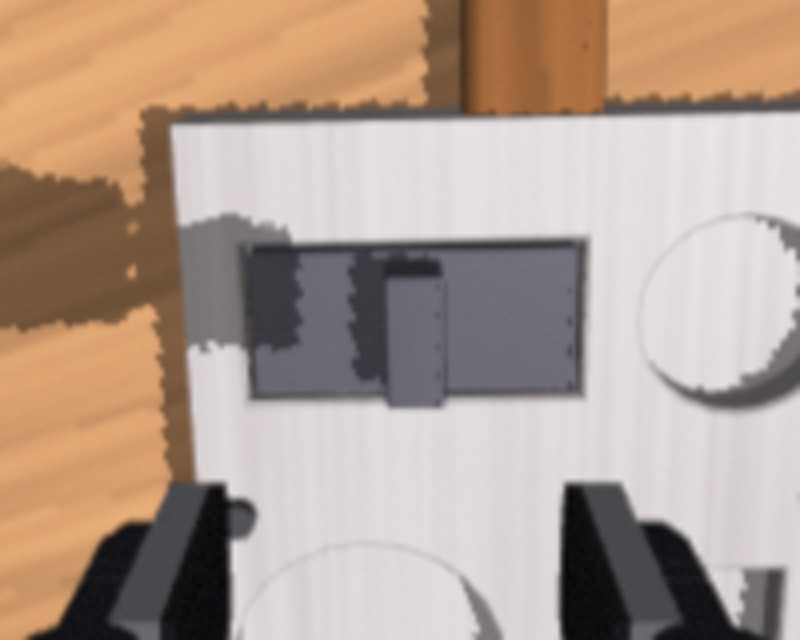

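Emit:
arm_command(moves=[0, -0.0018, 0.0052, -0.0152, -0.0015, 0.0046, 0, 0.03, 0, 0, 0, 0, 0, 0, 0.03, 0, 0, 0, 0, 0, 0, 0.025, 0, 0, 0, 0, 0, 0, 0.01, 0, 0, 0, 0, 0, 0, 0, 0, 0, 0, 0, 0, 0])

```text
clock: 10.38
eef_pos: [0.4603, 0.0074, 0.2041]
tool_rot: [-0.417, 0.569, 0.415, 0.575]
ft_force: [-0.6, -0.2, 0.1]
grip_width: 0.0426
```

```bash
python3 - <<'E'
from h import *
plan(.457,.0063,.199,71)
E
```

```text
pos [0.4603 0.0074 0.2041] yaw 72.0->71.0 clk 10.38 w 0.0426 F [-0.6 -0.2  0.1]
  now d [ 0.005   0.0028 -0.0021] rows 1.0 each [ 0.005   0.0028 -0.0021]  | rv [0.0182 0.0043 0.0076] rows 1.0 [0.0182 0.0043 0.0076]  | after turning d [ 0.0051  0.0028 -0.0021] each [ 0.0051  0.0028 -0.0021]
```

Emit:
arm_command(moves=[0.005, 0.0028, -0.0021, 0.0182, 0.0043, 0.0076, 0, 0, 0, 0, 0, 0, 0, 0.3, 0, 0, 0, 0, 0, 0, 1, 0, 0, 0, 0, 0, 0, 1, 0, 0, 0, 0, 0, 0, 1, 0, 0, 0, 0, 0, 0, 1, -0.01, 0, 0, 0, 0, 0, 1, -0.02, 0, 0, 0, 0, 0, 1, -0.03, 0, 0, 0, 0, 0, 1, -0.03, 0, 0, 0, 0, 0, 1, 0, 0, 0, 0, 0, 0, 1])

```text
clock: 11.3
eef_pos: [0.4565, 0.0064, 0.2926]
tool_rot: [-0.41, 0.576, 0.413, 0.574]
ft_force: [1.8, -0.2, -2.2]
grip_width: 0.0105
```

```bash
python3 - <<'E'
from h import *
im,cam=shot('wrist','w8');plan(.404,.219,.300,104.1)
E
```

```text
pos [0.4558 0.0064 0.2905] yaw 71.2->104.1 clk 11.35 w 0.0104 F [ 0.3 -0.5 -3.8]
  now d [-0.009   0.1176  0.1846] rows 6.0 each [-0.0015  0.0196  0.0308]  | rv [-0.5742  0.0004 -0.0074] rows 5.0 [-0.1148  0.0001 -0.0015]  | after turning d [-0.0095 -0.0016  0.2188] each [-0.0016 -0.0003  0.0365]
```

View pics/w8.png

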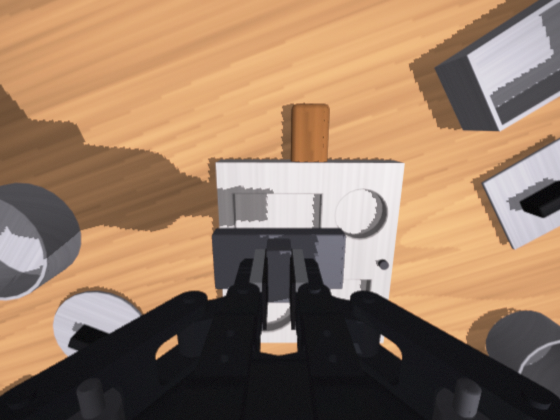

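Bar held; its long side lies along tool z, so yaw 104° matches the bar tub.

Emit:
arm_command(moves=[-0.003, 0.0196, 0.0308, 0, 0, 0, 1, -0.003, 0.0196, 0.0308, 0, 0, 0, 1, -0.002, 0.0196, 0.0308, 0, 0, 0, 1, -0.002, 0.0196, 0.0308, 0, 0, 0, 1, -0.002, 0.0196, 0.0308, 0, 0, 0, 1, 0, 0.012, 0.02, 0, 0, 0, 1, 0, 0, 0, -0.115, 0, 0, 1, 0, 0, 0, -0.115, 0, 0, 1, 0, 0, 0, -0.115, 0, 0, 1, 0, 0, 0, -0.115, 0, 0, 1, 0, 0, 0, -0.105, 0, 0, 1, 0, 0, 0, 0, 0, 0, 1])

```text
clock: 12.35
eef_pos: [0.402, 0.2143, 0.2901]
tool_rot: [-0.556, 0.436, 0.566, 0.425]
ft_force: [-1.1, -0.3, -2.5]
grip_width: 0.0101
```

```bash
python3 - <<'E'
from h import *
im,cam=shot('wrist','w9');plan(.404,.219,.300,104.1)
print(proj([.404,.219,.044],cam))
E
```

```text
pos [0.4019 0.2141 0.29  ] yaw 104.8->104.1 clk 12.40 w 0.0102 F [-0.4 -0.1 -2.8]
  now d [-0.0101 -0.0031  0.0042] rows 1.0 each [-0.0101 -0.0031  0.0042]  | rv [ 0.0119  0.0009 -0.0211] rows 1.0 [ 0.0119  0.0009 -0.0211]  | after turning d [-0.01   -0.0032  0.0042] each [-0.01   -0.0032  0.0042]
[[282.4726 230.0737]]
```

View pics/w9.png

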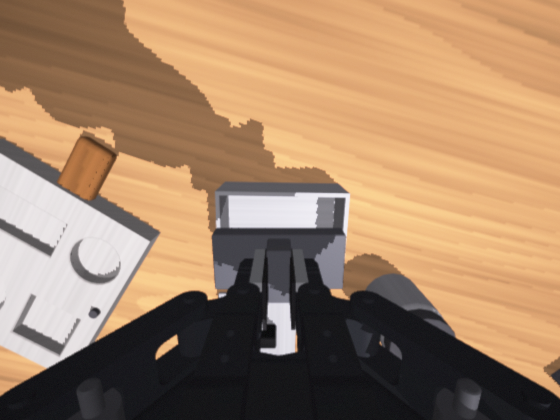

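Emit:
arm_command(moves=[-0.005, -0.002, 0.0042, 0.0119, 0.0009, -0.0211, 1, 0, 0, 0, 0, 0, 0, 1, 0.02, 0, 0, 0, 0, 0, 1, 0.02, 0, 0, 0, 0, 0, 1, 0.02, 0, 0, 0, 0, 0, 1, 0.008, 0, 0, 0, 0, 0, 1, 0, 0, 0, 0, 0, 0, 1])

```text
clock: 12.98
eef_pos: [0.404, 0.2198, 0.2257]
tool_rot: [0.556, -0.436, -0.553, -0.441]
ft_force: [0.0, 0.6, -3.0]
grip_width: 0.0109
```

```bash
python3 - <<'E'
from h import *
plan(.403,.219,.193,104.1)
E
```

```text
pos [0.404  0.2198 0.2257] yaw 103.3->104.1 clk 12.98 w 0.0109 F [ 0.   0.6 -3. ]
  now d [ 0.0327  0.0014 -0.0006] rows 1.0 each [ 0.0327  0.0014 -0.0006]  | rv [-0.0144  0.0015  0.0077] rows 1.0 [-0.0144  0.0015  0.0077]  | after turning d [ 0.0327  0.0012 -0.0005] each [ 0.0327  0.0012 -0.0005]
```

Emit:
arm_command(moves=[0.014, 0.001, 0, -0.0144, 0.0015, 0.0077, 1, 0.01, 0, 0, 0, 0, 0, 1, 0.005, 0, 0, 0, 0, 0, 1, 0, 0, 0, 0, 0, 0, 1])

```text
clock: 13.32
eef_pos: [0.4045, 0.2203, 0.1983]
tool_rot: [0.558, -0.434, -0.557, -0.437]
ft_force: [-0.2, 0.4, -2.4]
grip_width: 0.0103
```

```bash
python3 - <<'E'
from h import *
plan(.403,.219,.1925,104.1)
E
```

```text
pos [0.4045 0.2203 0.1983] yaw 104.0->104.1 clk 13.32 w 0.0103 F [-0.2  0.4 -2.4]
  now d [ 0.0058  0.0018 -0.0009] rows 1.0 each [ 0.0058  0.0018 -0.0009]  | rv [-0.0026  0.0008  0.0034] rows 1.0 [-0.0026  0.0008  0.0034]  | after turning d [ 0.0058  0.0018 -0.0009] each [ 0.0058  0.0018 -0.0009]
```

Emit:
arm_command(moves=[0.005, 0, 0, 0, 0, 0, 1, 0, 0, 0, 0, 0, 0, 1, 0, 0, 0, 0, 0, 0, 0.4, 0, 0, 0, 0, 0, 0, 0.4, 0, 0, 0, 0, 0, 0, 0.4, -0.02, 0, 0, 0, 0, 0, 0.4, -0.03, 0, 0, 0, 0, 0, 0.4, -0.03, 0, 0, 0, 0, 0, 0.4, -0.02, 0, 0, 0, 0, 0, -1, 0, 0, 0, 0, 0, 0, 0])

```text
clock: 14.15
eef_pos: [0.4058, 0.2209, 0.3024]
tool_rot: [0.558, -0.432, -0.555, -0.44]
ft_force: [-0.3, 0.1, -0.5]
grip_width: 0.0427
```

```bash
cat >> h.py <<'E'
EXP=dict(tub_large=(.4036,-.2194),tub_bar=(.4024,.2188),lid_large=(.5205,-.2029),lid_square=(.5172,.2253),tub_square=(.6,-.3215),lid_bar=(.5896,.3324),lid_small=(.6739,-.1874),tub_small=(.6733,.1982))
def topcheck(name):
    im,cam=shot('top',name);m=graymask(im)
    cs,_=cv2.findContours(m,cv2.RETR_EXTERNAL,cv2.CHAIN_APPROX_NONE)
    for n,e in EXP.items():
        px=proj(np.r_[e,.02],cam)[0]
        for c in cs:
            if 400<cv2.contourArea(c)<2500 and abs(cv2.pointPolygonTest(c,tuple(px),True))<25 and cv2.pointPolygonTest(c,tuple(px),True)>-20:
                c=cv2.convexHull(c);a,s,_=rectang(c,.01,cam)
                r=solid(c,*((.044,0) if 'tub' in n else (.01,.006)),cam,a)
                print(n,r.round(4),"ang %.1f"%np.degrees(a),"moved mm",((r[:2]-e)*1000).round(1))
E
python3 - <<'E'
from h import *
im,cam=shot('wrist','w10');topcheck('t10');plan(.5188,.2256,.300,104.2)
E
```

```text
tub_large [ 0.4036 -0.2194  0.0891  0.0915] ang 90.5 moved mm [ 0. -0.]
tub_bar [0.4023 0.2189 0.1003 0.0585] ang 104.6 moved mm [-0.1  0.1]
lid_large [ 0.5205 -0.2029  0.093   0.091 ] ang 91.1 moved mm [-0.  0.]
lid_square [0.5171 0.2252 0.0745 0.0746] ang 104.2 moved mm [-0.1 -0.1]
tub_square [ 0.6    -0.3213  0.0724  0.0716] ang 104.2 moved mm [-0.   0.2]
lid_bar [0.5896 0.3324 0.1014 0.0602] ang 154.6 moved mm [-0.  0.]
lid_small [ 0.6739 -0.1874  0.0701  0.0684] ang 91.1 moved mm [-0.  0.]
tub_small [0.6733 0.1982 0.0671 0.0695] ang 46.5 moved mm [-0. -0.]
pos [0.4049 0.2204 0.2992] yaw 103.9->104.2 clk 14.25 w 0.0428 F [ 0.2 -0.3 -1.1]
  now d [ 0.     -0.1119 -0.0223] rows 3.0 each [ 0.     -0.0373 -0.0074]  | rv [-0.0057  0.0018  0.0076] rows 1.0 [-0.0057  0.0018  0.0076]  | after turning d [-0.0008 -0.1117 -0.0229] each [-0.0003 -0.0372 -0.0076]
```

View pics/w10.png

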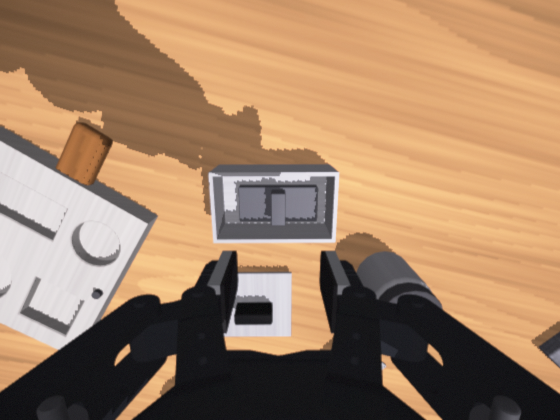

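View pics/t10.png

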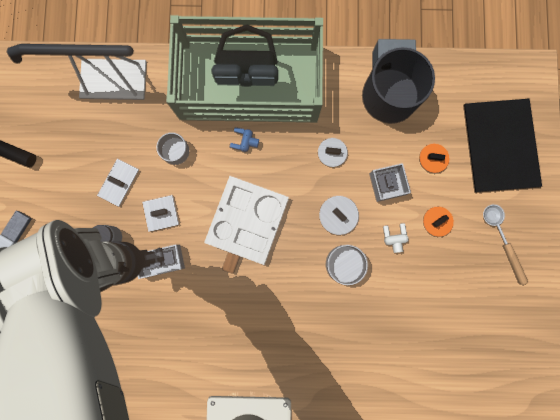

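Both castings lie lug up in their own tubs, the mould is empty, and nothing has been knocked so far. The square lid's fin runs at 104°, so I grip it with the jaws at 14°.

Emit:
arm_command(moves=[0, -0.0373, -0.0074, 0, 0, 0, -1, 0, -0.0373, -0.0074, 0, 0, 0, -1, 0, -0.03, -0.0074, 0, 0, 0, 0, 0, 0, 0, 0.121, 0, 0, 0, 0, 0, 0, 0.121, 0, 0, 0, 0, 0, 0, 0.121, 0, 0, 0, 0, 0, 0, 0.121, 0, 0, 0, 0, 0, 0, 0.121, 0, 0, 0, 0, 0, 0, 0.121, 0, 0, 0, 0, 0, 0, 0.121, 0, 0, 0, 0, 0, 0, 0.121, 0, 0, 0, 0, 0, 0, 0.121, 0, 0, 0, 0, 0, 0, 0.121, 0, 0, 0, 0, 0, 0, 0.121, 0, 0, 0, 0, 0, 0, 0.121, 0, 0, 0, 0, 0, 0, 0.1, 0, 0, 0, 0, 0, 0, 0, 0, 0, 0])

```text
clock: 15.67
eef_pos: [0.5047, 0.2181, 0.2646]
tool_rot: [-0.079, 0.72, 0.068, 0.686]
ft_force: [-1.1, -0.6, -0.6]
grip_width: 0.043
```

```bash
sed -i 's/^def plan(x,y,z,yaw):/def plan(x,y,z,yaw,exact=False):/; s/yy=j1+((yaw-j1)%180); t=/yy=yaw if exact else j1+((yaw-j1)%180); t=/' h.py
python3 - <<'E'
from h import *
im,cam=shot('wrist','w11');plan(.5188,.2256,.300,14.2,True)
print(proj([[.5188,.2256,.01],[.5188,.2256,.032]],cam))
cv2.imwrite("pics/w11c.png",cv2.resize(cv2.imread("pics/w11.png")[130:290,180:380],None,fx=4,fy=4,interpolation=cv2.INTER_CUBIC))
E
```

```text
pos [0.5045 0.218  0.2644] yaw 12.2->14.2 clk 15.72 w 0.0424 F [-0.2  0.4 -0.3]
  now d [-0.0364  0.0041  0.0138] rows 1.0 each [-0.0364  0.0041  0.0138]  | rv [-0.0353 -0.0503  0.0089] rows 1.0 [-0.0353 -0.0503  0.0089]  | after turning d [-0.0356  0.0039  0.0157] each [-0.0356  0.0039  0.0157]
[[312.5812 210.6209]
 [314.4755 219.6195]]
```

View pics/w11c.png

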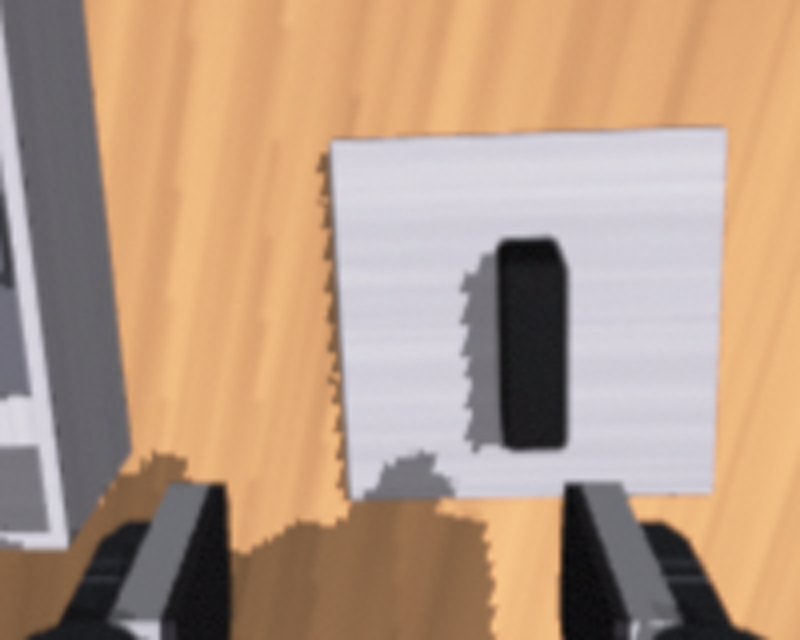

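```bash
cat >> h.py <<'E'
def quad(pts,z,cam,off=(180,130),f=4.):
    """corner pixels in an enlarged crop -> centre, edge angles, edge lengths on plane z"""
    P=(np.array(pts,float)+.5)/f-.5+np.array(off);q=cast(P,z,cam)
    # diagonals' crossing
    A=np.c_[q[2]-q[0],-(q[3]-q[1])];t=np.linalg.solve(A,q[1]-q[0]);c=q[0]+t[0]*(q[2]-q[0])
    e=np.roll(q,-1,0)-q
    print("c",c,"mean",q.mean(0),"ang",(np.degrees(np.arctan2(e[:,1],e[:,0]))%180).round(1),"len",np.linalg.norm(e,axis=1).round(4));return c
E
python3 - <<'E'
from h import *
cam=wcam('wrist',bot.get_obs())
c=quad([(331,140),(726,127),(712,493),(351,499)],.01,cam)
plan(*c,.29,14.2,True); plan(*c,.187,14.2,True)
E
```

```text
c [0.5177 0.2257] mean [0.5177 0.2256] ang [ 14.5 104.6  14.6 104.6] len [0.0728 0.0732 0.0728 0.0733]
pos [0.5045 0.218  0.2644] yaw 12.2->14.2 clk 15.72 w 0.0424 F [-0.2  0.4 -0.3]
  now d [-0.0264  0.0044  0.0132] rows 1.0 each [-0.0264  0.0044  0.0132]  | rv [-0.0353 -0.0503  0.0089] rows 1.0 [-0.0353 -0.0503  0.0089]  | after turning d [-0.0256  0.0042  0.0147] each [-0.0256  0.0042  0.0147]
pos [0.5045 0.218  0.2644] yaw 12.2->14.2 clk 15.72 w 0.0424 F [-0.2  0.4 -0.3]
  now d [0.0765 0.0054 0.0184] rows 2.0 each [0.0382 0.0027 0.0092]  | rv [-0.0353 -0.0503  0.0089] rows 1.0 [-0.0353 -0.0503  0.0089]  | after turning d [0.0774 0.0042 0.0147] each [0.0387 0.0021 0.0073]
```

Emit:
arm_command(moves=[0, 0, 0, -0.04, -0.0503, 0.0089, 0, 0, 0.0042, 0.0147, 0, 0, 0, 0, 0.02, 0, 0, 0, 0, 0, 0, 0.02, 0, 0, 0, 0, 0, 0, 0.02, 0, 0, 0, 0, 0, 0, 0, 0, 0, 0, 0, 0, 0])

```text
clock: 16.22
eef_pos: [0.5155, 0.2249, 0.1974]
tool_rot: [-0.096, 0.702, 0.095, 0.699]
ft_force: [-1.7, -0.4, -0.6]
grip_width: 0.0426
```

```bash
python3 - <<'E'
from h import *
plan(.5177,.2257,.187,14.5,True)
E
```

```text
pos [0.5155 0.2249 0.1974] yaw 15.6->14.5 clk 16.22 w 0.0426 F [-1.7 -0.4 -0.6]
  now d [0.0104 0.0001 0.0023] rows 1.0 each [0.0104 0.0001 0.0023]  | rv [ 0.0192 -0.0052  0.0006] rows 1.0 [ 0.0192 -0.0052  0.0006]  | after turning d [0.0104 0.0002 0.0023] each [0.0104 0.0002 0.0023]
```

Emit:
arm_command(moves=[0.009, 0, 0.0023, 0.0192, -0.0052, 0.0006, 0, 0, 0, 0, 0, 0, 0, 0.2, 0, 0, 0, 0, 0, 0, 0.2])

```text
clock: 16.47
eef_pos: [0.5169, 0.2252, 0.1869]
tool_rot: [-0.092, 0.703, 0.091, 0.7]
ft_force: [0.6, 0.3, -0.9]
grip_width: 0.0343
```

```bash
python3 - <<'E'
from h import *
plan(.5177,.2257,.187,14.5,True)
E
```

```text
pos [0.5169 0.2252 0.1869] yaw 14.8->14.5 clk 16.47 w 0.0343 F [ 0.6  0.3 -0.9]
  now d [-0.0001  0.0003  0.0009] rows 1.0 each [-0.0001  0.0003  0.0009]  | rv [ 0.0051 -0.0047  0.0008] rows 1.0 [ 0.0051 -0.0047  0.0008]  | after turning d [-0.0001  0.0003  0.0009] each [-0.0001  0.0003  0.0009]
```

Emit:
arm_command(moves=[0, 0.0003, 0.0009, 0.005, -0.0047, 0, 0.2, 0, 0, 0, 0, 0, 0, 1, 0, 0, 0, 0, 0, 0, 1, 0, 0, 0, 0, 0, 0, 1, 0, 0, 0, 0, 0, 0, 1])

```text
clock: 16.88
eef_pos: [0.5185, 0.2261, 0.1904]
tool_rot: [-0.09, 0.7, 0.09, 0.703]
ft_force: [0.7, -0.5, -1.2]
grip_width: 0.0105
```

Emit:
arm_command(moves=[-0.01, 0, 0, 0, 0, 0, 1, -0.02, 0, 0, 0, 0, 0, 1, -0.03, 0, 0, 0, 0, 0, 1, -0.035, 0, 0, 0, 0, 0, 1, -0.02, 0, 0, 0, 0, 0, 1, 0, 0, 0, 0, 0, 0, 1])

```text
clock: 17.38
eef_pos: [0.5166, 0.2254, 0.3112]
tool_rot: [-0.091, 0.702, 0.09, 0.701]
ft_force: [0.9, 0.5, -1.1]
grip_width: 0.0104
```

```bash
python3 - <<'E'
from h import *
im,cam=shot('wrist','w12');plan(.6012,-.3200,.310,14.2,True)
E
```

```text
pos [0.5164 0.2253 0.3097] yaw 14.7->14.2 clk 17.43 w 0.0107 F [ 1.4  0.7 -0.4]
  now d [ 0.0005 -0.549  -0.0564] rows 14.0 each [ 0.     -0.0392 -0.004 ]  | rv [ 0.0087 -0.0024  0.0011] rows 1.0 [ 0.0087 -0.0024  0.0011]  | after turning d [-0.0003 -0.5495 -0.0516] each [-0.     -0.0392 -0.0037]
```

View pics/w12.png

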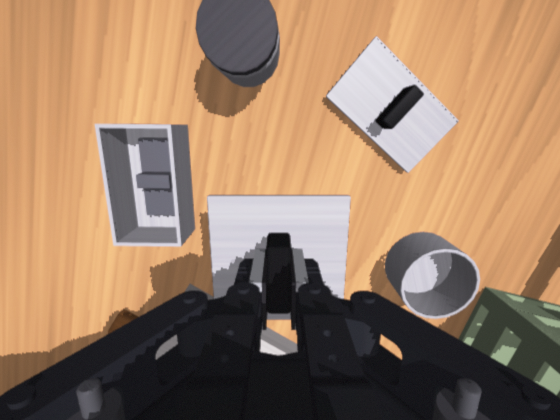

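```bash
cat >> h.py <<'E'
def intool(px,xt):
    """pixels of the wrist picture -> (y,z) in the tool frame on the plane x=xt"""
    c=bot.get_calibration('wrist');K,T=c['mtx'],c['mount'];px=np.atleast_2d(px).astype(float)
    d=np.c_[(px[:,0]-K[0,2])/K[0,0],-(px[:,1]-K[1,2])/K[1,1],-np.ones(len(px))]@T[:3,:3].T
    s=(xt-T[0,3])/d[:,0];return (T[:3,3]+d*s[:,None])[:,1:]
E
python3 - <<'E'
from h import *
print(intool([(208,194.5),(351,194.5)],.1804))
E
```

```text
[[ 0.0367 -0.0348]
 [ 0.0368  0.0386]]
```

Emit:
arm_command(moves=[0, -0.0392, -0.004, 0, 0, 0, 1, 0, -0.0392, -0.004, 0, 0, 0, 1, 0, -0.0392, -0.004, 0, 0, 0, 1, 0, -0.0392, -0.004, 0, 0, 0, 1, 0, -0.0392, -0.004, 0, 0, 0, 1, 0, -0.0392, -0.004, 0, 0, 0, 1, 0, -0.0392, -0.004, 0, 0, 0, 1, 0, -0.0392, -0.004, 0, 0, 0, 1, 0, -0.0392, -0.004, 0, 0, 0, 1, 0, -0.0392, -0.004, 0, 0, 0, 1, 0, -0.0392, -0.004, 0, 0, 0, 1, 0, -0.0392, -0.004, 0, 0, 0, 1, 0, -0.025, -0.003, 0, 0, 0, 1, 0, 0, 0, 0, 0, 0, 1])

```text
clock: 18.6
eef_pos: [0.5921, -0.2849, 0.2852]
tool_rot: [-0.091, 0.711, 0.098, 0.691]
ft_force: [0.8, -0.6, -0.9]
grip_width: 0.0104
```

```bash
python3 - <<'E'
from h import *
im,cam=shot('wrist','w13');plan(.6012,-.3200,.310,14.2,True)
topcheck('t13')
E
```

```text
pos [ 0.5917 -0.2831  0.2846] yaw 15.4->14.2 clk 18.65 w 0.0103 F [-0.7  0.6 -1.4]
  now d [-0.026  -0.0377 -0.0014] rows 2.0 each [-0.013  -0.0188 -0.0007]  | rv [ 0.0215 -0.0279 -0.0154] rows 1.0 [ 0.0215 -0.0279 -0.0154]  | after turning d [-0.0254 -0.0381  0.0001] each [-0.0127 -0.019   0.0001]
tub_bar [0.4024 0.2187 0.099  0.0591] ang 104.2 moved mm [-0.  -0.1]
lid_large [ 0.5205 -0.2029  0.093   0.091 ] ang 91.1 moved mm [-0.  0.]
lid_bar [0.5896 0.3324 0.1014 0.0602] ang 154.6 moved mm [-0.  0.]
lid_small [ 0.6739 -0.1874  0.0701  0.0684] ang 91.1 moved mm [-0.  0.]
tub_small [0.6733 0.1982 0.0671 0.0695] ang 46.5 moved mm [-0. -0.]
```

View pics/w13.png

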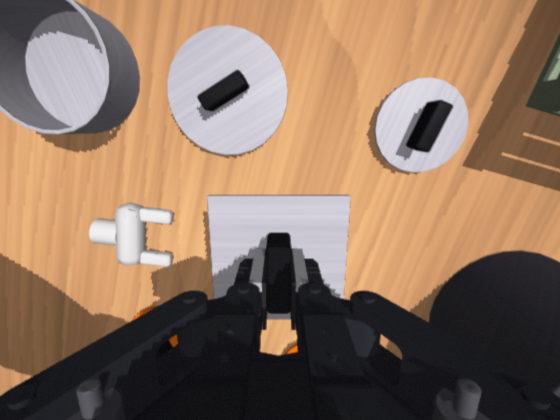

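```bash
python3 - <<'E'
from h import *
print(bot.get_calibration('wrist')); print(intool([(208,194.5),(351,194.5),(278.329,210.86)],.1804))
E
```

```text
{'mtx': array([[298.7411,   0.    , 278.329 ],
       [  0.    , 298.7411, 210.8637],
       [  0.    ,   0.    ,   1.    ]]), 'mount': array([[-0.0005,  0.2806, -0.9598,  0.0308],
       [ 0.002 ,  0.9598,  0.2806,  0.0717],
       [ 1.    , -0.0018, -0.001 ,  0.0011],
       [ 0.    ,  0.    ,  0.    ,  1.    ]])}
[[ 0.0367 -0.0348]
 [ 0.0368  0.0386]
 [ 0.028   0.0013]]
```

```bash
python3 - <<'E'
from h import *
for i in range(3): print(bot.get_calibration('wrist')['mount'][:,3],bot.get_calibration('top')['world_from_camera'][:3,3])
E
python3 -c "
from h import *
print(bot.get_calibration('wrist')['mount'][:,3])
a=cv2.imread('pics/w12.png').astype(int);b=cv2.imread('pics/w13.png').astype(int)
c=cv2.imread('pics/w4.png').astype(int)
print(abs(a-b)[330:].mean(),abs(a-c)[330:].mean())
o=[cv2.phaseCorrelate(np.float32(cv2.imread('pics/%s.png'%n,0)[300:,120:440]),np.float32(cv2.imread('pics/w13.png',0)[300:,120:440])) for n in ('w4','w8','w12')];print(o)"
```

```text
[0.0308 0.0717 0.0011 1.    ] [ 0.4313 -0.0623  1.061 ]
[0.0308 0.0717 0.0011 1.    ] [ 0.4313 -0.0623  1.061 ]
[0.0308 0.0717 0.0011 1.    ] [ 0.4313 -0.0623  1.061 ]
[0.0308 0.0717 0.0011 1.    ]
11.215813492063493 14.224768518518518
[((0.1088486763161427, -0.05269796038232499), 0.5347851386666298), ((0.08056336369011774, -0.08847337916735398), 0.5287008805572987), ((-0.06504634767057382, 0.06225695355108485), 0.5600123248497645)]
```

```bash
cat >> h.py <<'E'
MOUNT=np.array([[-0.0006,0.2794,-0.9602,0.0309],[0.002,0.9602,0.2794,0.0722],[1,-0.0017,-0.0011,-0.0007],[0,0,0,1.]])
_gc=bot.get_calibration
def wcam(n,obs=None):
    c=_gc(n)
    if n=='wrist':
        T=np.eye(4);T[:3,:3]=R.from_quat(obs['tool_rot']).as_matrix();T[:3,3]=obs['eef_pos'];return c['mtx'],T@MOUNT
    return c['mtx'],c['world_from_camera']
E
python3 -c "
import cv2
im=cv2.imread('pics/w6.png')[140:270,210:350];cv2.imwrite('pics/w6c.png',cv2.resize(im,None,fx=5,fy=5,interpolation=cv2.INTER_CUBIC))"
```

```text
(no output)
```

View pics/w6c.png

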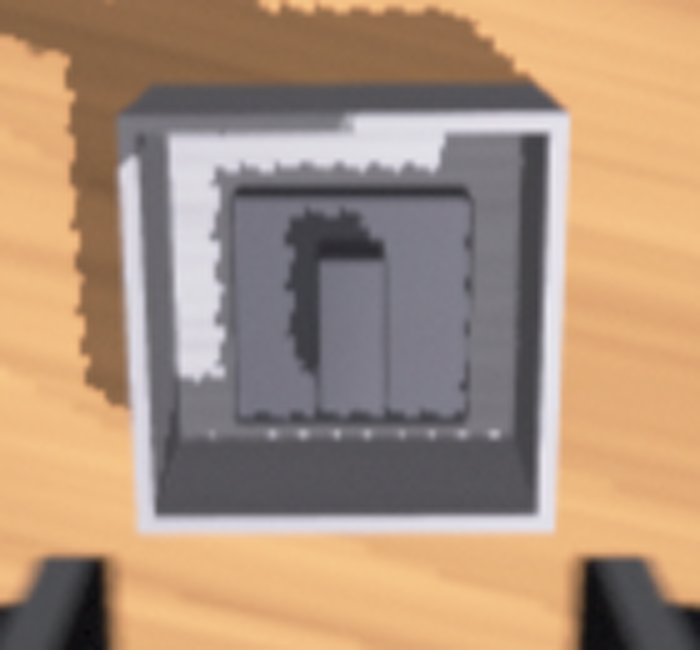

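```bash
python3 - <<'E'
from h import *
o=dict(eef_pos=np.array([.6027,-.3191,.3134]),tool_rot=np.array([.56,-.435,-.554,-.437])/np.linalg.norm([.56,-.435,-.554,-.437]))
c=quad([(118,115),(570,112),(554,532),(138,532)],.044,wcam('wrist',o),(210,140),5.)
o2=dict(eef_pos=np.array([.4049,.2204,.2992]),tool_rot=o['tool_rot'])
plan(*c,.31,14.0,True)
E
```

```text
c [ 0.5982 -0.3219] mean [ 0.5981 -0.3218] ang [104.4  14.3 104.1  14.3] len [0.0717 0.072  0.0717 0.0716]
pos [ 0.5918 -0.281   0.2849] yaw 15.6->14.0 clk 18.70 w 0.0108 F [-0.9  0.2 -0.1]
  now d [-0.0256 -0.0407 -0.0055] rows 2.0 each [-0.0128 -0.0203 -0.0028]  | rv [ 0.0273 -0.0279 -0.0167] rows 1.0 [ 0.0273 -0.0279 -0.0167]  | after turning d [-0.0251 -0.0412 -0.0037] each [-0.0125 -0.0206 -0.0019]
```

```bash
python3 - <<'E'
from h import *
o=dict(eef_pos=np.array([.6027,-.3191,.3134]),tool_rot=np.array([.56,-.435,-.554,-.437])/np.linalg.norm([.56,-.435,-.554,-.437]))
cam=wcam('wrist',o)
t=quad([(118,115),(570,112),(554,532),(138,532)],.044,cam,(210,140),5.)
k=quad([(235,192),(471,192),(468,424),(236,424)],.016,cam,(210,140),5.)
print(t-k, t-k+[.602,-.3186])
E
```

```text
c [ 0.5982 -0.3219] mean [ 0.5981 -0.3218] ang [104.4  14.3 104.1  14.3] len [0.0717 0.072  0.0717 0.0716]
c [ 0.6013 -0.3197] mean [ 0.6016 -0.3196] ang [104.1  14.7 104.1  13.1] len [0.0425 0.0442 0.0437 0.0442]
[-0.0031 -0.0022] [ 0.5989 -0.3208]
```

Emit:
arm_command(moves=[0, 0, 0, 0.0273, -0.0279, -0.0167, 1, -0.008, -0.014, -0.031, 0, 0, 0, 1, -0.008, -0.014, -0.031, 0, 0, 0, 1, -0.004, -0.012, -0.028, 0, 0, 0, 1, 0, 0, 0, 0, 0, 0, 1, 0, 0, 0, 0, 0, 0, 1])

```text
clock: 19.2
eef_pos: [0.5119, -0.3323, 0.2982]
tool_rot: [-0.087, 0.704, 0.095, 0.698]
ft_force: [0.2, 1.1, -0.3]
grip_width: 0.0106
```

```bash
python3 - <<'E'
from h import *
plan(.5990,-.3212,.30,14.2,True)
im,cam=shot('wrist','w14')
print(proj([.599,-.3212,.044],cam)); o=bot.get_obs();np.save('o14.npy',np.r_[o['eef_pos'],o['tool_rot']])
cv2.imwrite('pics/w14c.png',cv2.resize(im[140:290,200:450,::-1],None,fx=3,fy=3,interpolation=cv2.INTER_CUBIC))
E
```

```text
pos [ 0.5119 -0.3323  0.2982] yaw 14.8->14.2 clk 19.20 w 0.0106 F [ 0.2  1.1 -0.3]
  now d [-0.0025 -0.0114  0.087 ] rows 3.0 each [-0.0008 -0.0038  0.029 ]  | rv [ 0.0098 -0.0066 -0.0124] rows 1.0 [ 0.0098 -0.0066 -0.0124]  | after turning d [-0.0018 -0.0106  0.0872] each [-0.0006 -0.0035  0.0291]
[[390.1277 237.6348]]
```

View pics/w14c.png

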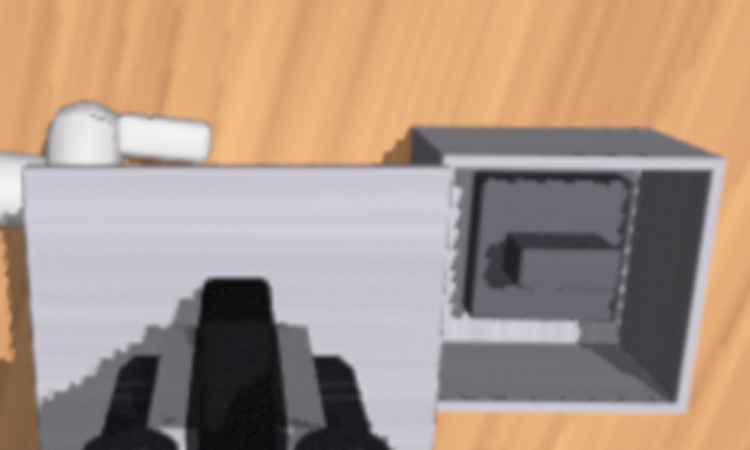

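```bash
python3 - <<'E'
from h import *
v=np.load('o14.npy');o=dict(eef_pos=v[:3],tool_rot=v[3:]);cam=wcam('wrist',o)
q=cast((np.array([(725,157),(685,412),(442,156)])+.5)/3-.5+[200,140],.044,cam)
print(q,np.linalg.norm(q[0]-q[1]),np.degrees(np.arctan2(*(q[0]-q[1])[::-1])),np.degrees(np.arctan2(*(q[0]-q[2])[::-1])))
t=np.radians(14.2);Z=np.array([np.cos(t),np.sin(t)]);c=(q[0]+q[1])/2-.036*Z;print(c)
E
```

```text
[[ 0.6232 -0.2762]
 [ 0.6411 -0.3456]
 [ 0.5538 -0.2945]] 0.07168490260459902 104.44317581699862 14.770155822764265
[ 0.5973 -0.3197]
```

Emit:
arm_command(moves=[0, 0, 0, 0.01, -0.0066, -0.0124, 1, 0, -0.011, 0, 0, 0, 0, 1, 0, 0, 0, 0, 0, 0, 1, 0, 0, 0, 0, 0, 0, 1])

```text
clock: 19.58
eef_pos: [0.5174, -0.3374, 0.2969]
tool_rot: [-0.089, 0.702, 0.09, 0.701]
ft_force: [0.0, -0.3, -1.6]
grip_width: 0.0103
```

```bash
python3 - <<'E'
from h import *
o=bot.get_obs();im,cam=shot('wrist','w15')
plan(.5976,-.3204,.30,14.3,True);np.save('o15.npy',np.r_[o['eef_pos'],o['tool_rot']])
cv2.imwrite('pics/w15c.png',cv2.resize(im[140:290,200:450,::-1],None,fx=3,fy=3,interpolation=cv2.INTER_CUBIC))
E
```

```text
pos [ 0.5174 -0.3374  0.2968] yaw 14.6->14.3 clk 19.63 w 0.0104 F [-0.1 -0.8 -0.8]
  now d [-0.0032 -0.0037  0.0819] rows 3.0 each [-0.0011 -0.0012  0.0273]  | rv [ 0.0047 -0.0003 -0.0007] rows 1.0 [ 0.0047 -0.0003 -0.0007]  | after turning d [-0.0032 -0.0033  0.0819] each [-0.0011 -0.0011  0.0273]
```

View pics/w15c.png

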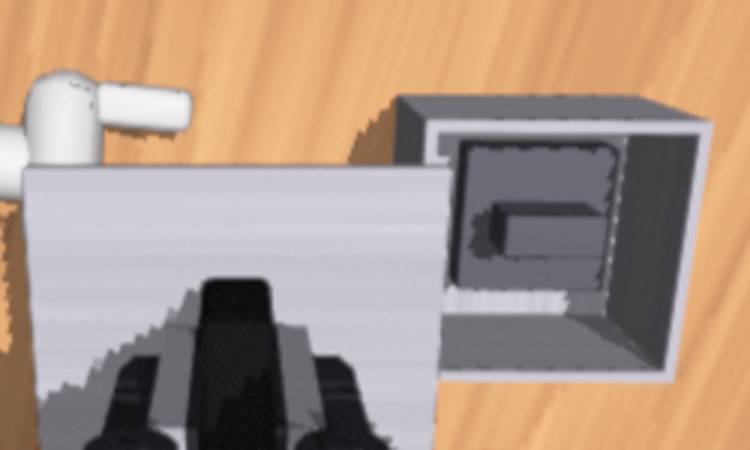

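```bash
python3 - <<'E'
from h import *
v=np.load('o15.npy');o=dict(eef_pos=v[:3],tool_rot=v[3:]);cam=wcam('wrist',o)
q=cast((np.array([(712,121),(672,381),(428,119)])+.5)/3-.5+[200,140],.044,cam)
print(q,np.linalg.norm(q[0]-q[1]),np.linalg.norm(q[0]-q[2]),np.degrees(np.arctan2(*(q[0]-q[1])[::-1])),np.degrees(np.arctan2(*(q[0]-q[2])[::-1])))
c=(q[1]+q[2])/2;print(c)
plan(*c,.30,14.5,True)
print(intool((np.array([(24,167),(450,166)])+.5)/3-.5+[200,140],.1804))
E
```

```text
[[ 0.6242 -0.2764]
 [ 0.642  -0.3458]
 [ 0.5552 -0.2939]] 0.0717077517317136 0.07118381930173474 104.43244427436807 14.26555081466853
[ 0.5986 -0.3199]
pos [ 0.5174 -0.3374  0.2968] yaw 14.6->14.5 clk 19.63 w 0.0104 F [-0.1 -0.8 -0.8]
  now d [-0.0032 -0.0035  0.083 ] rows 3.0 each [-0.0011 -0.0012  0.0277]  | rv [ 0.0012 -0.0003 -0.0007] rows 1.0 [ 0.0012 -0.0003 -0.0007]  | after turning d [-0.0032 -0.0034  0.083 ] each [-0.0011 -0.0011  0.0277]
[[ 0.0363 -0.035 ]
 [ 0.0366  0.0379]]
```

Emit:
arm_command(moves=[0, -0.0036, 0.02, 0.003, 0, 0, 1, 0, 0, 0.03, 0, 0, 0, 1, 0, 0, 0.025, 0, 0, 0, 1, 0, 0, 0.008, 0, 0, 0, 1, 0, 0, 0, 0, 0, 0, 1, 0, 0, 0, 0, 0, 0, 1])

```text
clock: 20.13
eef_pos: [0.6019, -0.3146, 0.2946]
tool_rot: [-0.089, 0.703, 0.091, 0.7]
ft_force: [-0.3, -0.3, -1.9]
grip_width: 0.0108
```

```bash
python3 - <<'E'
from h import *
plan(.5982,-.3202,.240,14.4,True)
E
```

```text
pos [ 0.6019 -0.3146  0.2946] yaw 14.6->14.4 clk 20.13 w 0.0108 F [-0.3 -0.3 -1.9]
  now d [ 0.0546 -0.0047 -0.0048] rows 2.0 each [ 0.0273 -0.0024 -0.0024]  | rv [ 0.0033 -0.0037 -0.004 ] rows 1.0 [ 0.0033 -0.0037 -0.004 ]  | after turning d [ 0.0546 -0.0045 -0.005 ] each [ 0.0273 -0.0023 -0.0025]
```

Emit:
arm_command(moves=[0, -0.0046, -0.005, 0.0033, -0.0037, -0.004, 1, 0.02, 0, 0, 0, 0, 0, 1, 0.02, 0, 0, 0, 0, 0, 1, 0.008, 0, 0, 0, 0, 0, 1, 0, 0, 0, 0, 0, 0, 1, 0, 0, 0, 0, 0, 0, 1])

```text
clock: 20.63
eef_pos: [0.592, -0.3235, 0.247]
tool_rot: [-0.087, 0.702, 0.086, 0.701]
ft_force: [0.8, -0.3, -0.6]
grip_width: 0.0107
```

```bash
python3 - <<'E'
from h import *
plan(.5982,-.3202,.236,14.4,True)
E
```

```text
pos [ 0.592  -0.3235  0.247 ] yaw 14.1->14.4 clk 20.63 w 0.0107 F [ 0.8 -0.3 -0.6]
  now d [0.011  0.0017 0.0069] rows 1.0 each [0.011  0.0017 0.0069]  | rv [-0.0054 -0.002   0.0017] rows 1.0 [-0.0054 -0.002   0.0017]  | after turning d [0.011  0.0016 0.0069] each [0.011  0.0016 0.0069]
```

Emit:
arm_command(moves=[0, 0.0015, 0.006, -0.005, -0.002, 0.0017, 1, 0, 0, 0, 0, 0, 0, 1, 0, 0, 0, 0, 0, 0, 1])

```text
clock: 20.88
eef_pos: [0.5972, -0.3218, 0.2497]
tool_rot: [-0.088, 0.701, 0.087, 0.702]
ft_force: [0.4, -0.4, -1.1]
grip_width: 0.0105
```

```bash
python3 - <<'E'
from h import *
plan(.5982,-.3202,.236,14.4,True)
im,_=shot('side','s16')
cv2.imwrite('pics/s16c.png',cv2.resize(im[230:360,310:450,::-1],None,fx=5,fy=5,interpolation=cv2.INTER_CUBIC))
E
```

```text
pos [ 0.5972 -0.3218  0.2497] yaw 14.3->14.4 clk 20.88 w 0.0105 F [ 0.4 -0.4 -1.1]
  now d [0.0137 0.0013 0.0014] rows 1.0 each [0.0137 0.0013 0.0014]  | rv [-0.0021  0.0019  0.0017] rows 1.0 [-0.0021  0.0019  0.0017]  | after turning d [0.0137 0.0013 0.0014] each [0.0137 0.0013 0.0014]
```

View pics/s16c.png

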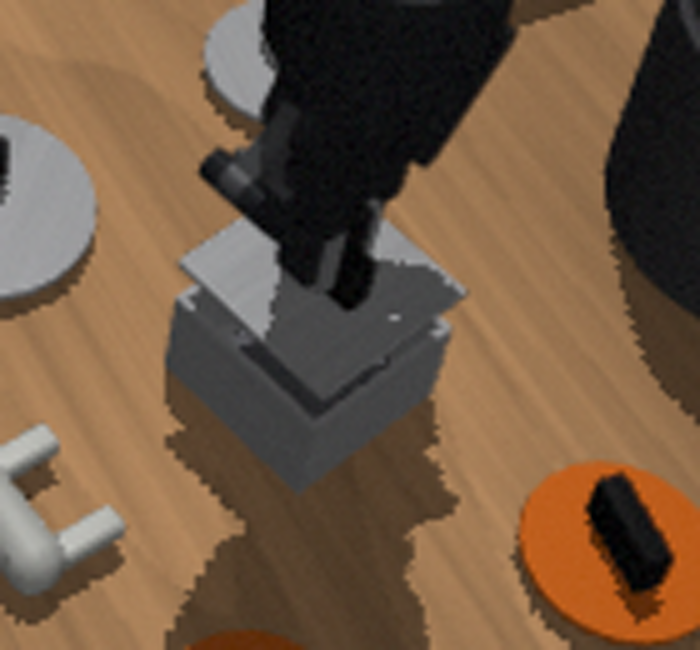

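Emit:
arm_command(moves=[0.006, 0.0013, 0.0013, 0, 0.0019, 0.0017, 1, 0, 0, 0, 0, 0, 0, 1, 0, 0, 0, 0, 0, 0, 1])

```text
clock: 21.18
eef_pos: [0.5993, -0.32, 0.2453]
tool_rot: [-0.089, 0.7, 0.087, 0.703]
ft_force: [0.2, -0.3, -0.9]
grip_width: 0.0104
```

```bash
python3 - <<'E'
from h import *
plan(.5982,-.3202,.2285,14.4,True)
E
```

```text
pos [ 0.5993 -0.32    0.2453] yaw 14.3->14.4 clk 21.18 w 0.0104 F [ 0.2 -0.3 -0.9]
  now d [ 0.0168  0.0001 -0.0012] rows 1.0 each [ 0.0168  0.0001 -0.0012]  | rv [-0.0013  0.0032  0.0027] rows 1.0 [-0.0013  0.0032  0.0027]  | after turning d [ 0.0168  0.0001 -0.0011] each [ 0.0168  0.0001 -0.0011]
```

Lower 8 mm to the rim and check the force.

Emit:
arm_command(moves=[0.005, 0, -0.001, 0, 0.0032, 0.0027, 1, 0.005, 0, 0, 0, 0, 0, 1, 0, 0, 0, 0, 0, 0, 1, 0, 0, 0, 0, 0, 0, 1])

```text
clock: 21.52
eef_pos: [0.5983, -0.3199, 0.2339]
tool_rot: [-0.088, 0.702, 0.089, 0.701]
ft_force: [0.6, 0.4, -0.8]
grip_width: 0.0105
```

```bash
python3 - <<'E'
from h import *
plan(.5982,-.3202,.2285,14.4,True)
E
```

```text
pos [ 0.5983 -0.3199  0.2339] yaw 14.4->14.4 clk 21.52 w 0.0105 F [ 0.6  0.4 -0.8]
  now d [ 0.0054 -0.0003 -0.0002] rows 1.0 each [ 0.0054 -0.0003 -0.0002]  | rv [-0.0007 -0.0008 -0.0006] rows 1.0 [-0.0007 -0.0008 -0.0006]  | after turning d [ 0.0054 -0.0003 -0.0002] each [ 0.0054 -0.0003 -0.0002]
```

Emit:
arm_command(moves=[0.003, 0, 0, 0, 0, 0, 1, 0.003, 0, 0, 0, 0, 0, 1, 0, 0, 0, 0, 0, 0, 1, 0, 0, 0, 0, 0, 0, 1])

```text
clock: 21.85
eef_pos: [0.5984, -0.32, 0.2273]
tool_rot: [-0.088, 0.702, 0.088, 0.701]
ft_force: [-1.1, 0.0, -0.4]
grip_width: 0.0105
```

```bash
python3 - <<'E'
from h import *
plan(.5982,-.3202,.2285,14.4,True)
im,_=shot('side','s17')
cv2.imwrite('pics/s17c.png',cv2.resize(im[230:360,310:450,::-1],None,fx=5,fy=5,interpolation=cv2.INTER_CUBIC))
E
```

```text
pos [ 0.5984 -0.32    0.2273] yaw 14.4->14.4 clk 21.85 w 0.0105 F [-1.1  0.  -0.4]
  now d [-0.0012 -0.0001 -0.0002] rows 1.0 each [-0.0012 -0.0001 -0.0002]  | rv [-0.0009 -0.0006 -0.0005] rows 1.0 [-0.0009 -0.0006 -0.0005]  | after turning d [-0.0012 -0.0001 -0.0002] each [-0.0012 -0.0001 -0.0002]
```

View pics/s17c.png

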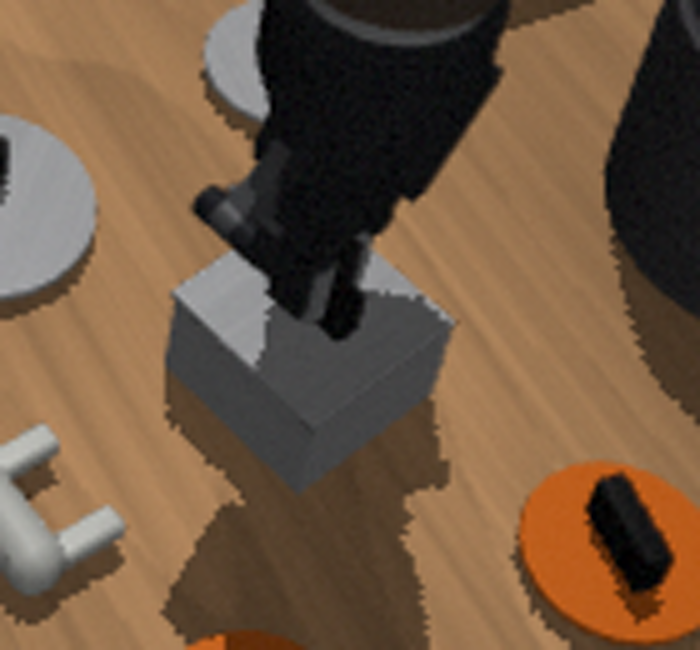

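The lid sits flush on the square tub. I press 1.5 mm to confirm contact, then release.

Emit:
arm_command(moves=[0.0015, 0, 0, 0, 0, 0, 1, 0, 0, 0, 0, 0, 0, 1])

```text
clock: 22.07
eef_pos: [0.5984, -0.32, 0.2278]
tool_rot: [-0.088, 0.701, 0.088, 0.702]
ft_force: [1.0, 0.1, -1.6]
grip_width: 0.0103
```

Emit:
arm_command(moves=[0, 0, 0, 0, 0, 0, 0.3, 0, 0, 0, 0, 0, 0, 0.3, 0, 0, 0, 0, 0, 0, 0.3, -0.02, 0, 0, 0, 0, 0, 0.3, -0.03, 0, 0, 0, 0, 0, 0.3, -0.03, 0, 0, 0, 0, 0, 0, 0, 0, 0, 0, 0, 0, 0])

```text
clock: 22.65
eef_pos: [0.5978, -0.3198, 0.3075]
tool_rot: [-0.087, 0.703, 0.089, 0.7]
ft_force: [1.2, -0.1, 1.1]
grip_width: 0.0427
```

```bash
python3 - <<'E'
from h import *
o=bot.get_obs();im,_=shot('wrist','w18');topcheck('t18')
plan(.5205,-.2029,.30,14,True)
im=cv2.imread('pics/t18.png')[125:240,290:420];cv2.imwrite('pics/t18c.png',cv2.resize(im,None,fx=5,fy=5,interpolation=cv2.INTER_CUBIC))
E
```

```text
tub_bar [0.4024 0.2187 0.099  0.0591] ang 104.2 moved mm [-0.  -0.1]
lid_large [ 0.5205 -0.2029  0.093   0.091 ] ang 91.1 moved mm [-0.  0.]
lid_bar [0.5896 0.3324 0.1014 0.0602] ang 154.6 moved mm [-0.  0.]
lid_small [ 0.6739 -0.1874  0.0701  0.0684] ang 91.1 moved mm [-0.  0.]
tub_small [0.6733 0.1982 0.0671 0.0695] ang 46.5 moved mm [-0. -0.]
pos [ 0.5968 -0.3192  0.3024] yaw 14.3->14.0 clk 22.75 w 0.0428 F [ 0.9 -0.4 -0.4]
  now d [ 0.0039  0.1316 -0.0451] rows 4.0 each [ 0.001   0.0329 -0.0113]  | rv [ 0.006  -0.009  -0.0081] rows 1.0 [ 0.006  -0.009  -0.0081]  | after turning d [ 0.0024  0.1313 -0.0459] each [ 0.0006  0.0328 -0.0115]
```

View pics/w18.png

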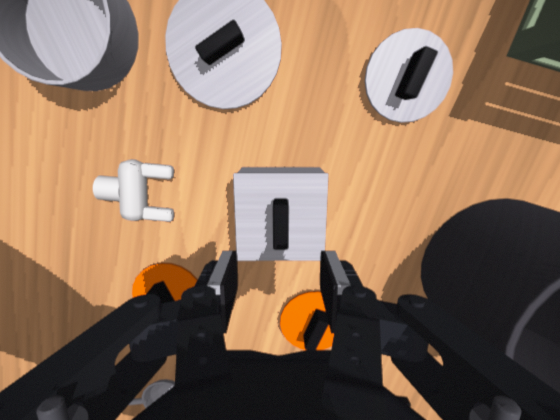

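View pics/t18c.png

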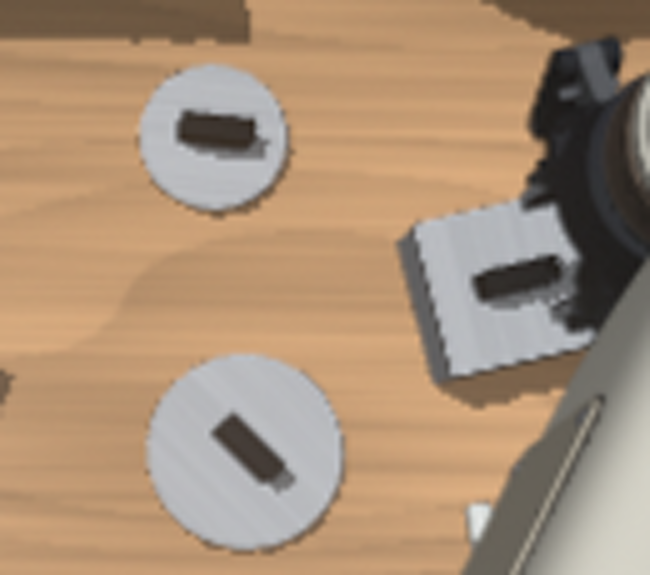

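Square tub is closed (lid at (280,215)). Next the grey large lid, fin axis about 40°, so jaws at about −50°.

Emit:
arm_command(moves=[0, 0.0329, -0.0113, 0, 0, 0, 0, 0, 0.0329, -0.0113, 0, 0, 0, 0, 0, 0.0329, -0.0113, 0, 0, 0, 0, 0, 0.022, -0.008, 0, 0, 0, 0, -0.001, 0, 0, 0.12, 0, 0, 0, -0.001, 0, 0, 0.12, 0, 0, 0, -0.001, 0, 0, 0.12, 0, 0, 0, -0.001, 0, 0, 0.12, 0, 0, 0, -0.001, 0, 0, 0.12, 0, 0, 0, -0.001, 0, 0, 0.12, 0, 0, 0, -0.001, 0, 0, 0.12, 0, 0, 0, -0.001, 0, 0, 0.12, 0, 0, 0, -0.001, 0, 0, 0.1, 0, 0, 0, 0, 0, 0, 0, 0, 0, 0, 0, 0, 0, 0, 0, 0, 0])

```text
clock: 24.0
eef_pos: [0.5147, -0.2046, 0.2867]
tool_rot: [0.293, 0.662, -0.294, 0.624]
ft_force: [-0.8, 0.4, -1.2]
grip_width: 0.0429
```

```bash
cat >> h.py <<'E'
def finlid(im,cam,e):
    """grey round/box plate near world point e plus its black fin, by contours"""
    px=proj(np.r_[e,.01],cam)[0]
    m=graymask(im,70,110);cs,_=cv2.findContours(m,cv2.RETR_EXTERNAL,cv2.CHAIN_APPROX_NONE)
    c=max((c for c in cs if cv2.contourArea(c)>1500),key=lambda c:cv2.pointPolygonTest(cv2.convexHull(c),(float(px[0]),float(px[1])),True))
    h=cv2.convexHull(c);a,s,_=rectang(h,.01,cam);r=solid(h,.01,.006,cam,None);P=cast(h.reshape(-1,2),.01,cam)*1000
    (cx,cy),rad=cv2.minEnclosingCircle(P.astype(np.float32));el=cv2.fitEllipse(P.astype(np.float32))
    z=np.zeros(im.shape[:2],np.uint8);cv2.drawContours(z,[h],-1,255,-1)
    b=((im.max(2)<60)&(z>0)).astype(np.uint8)
    bs,_=cv2.findContours(b,cv2.RETR_EXTERNAL,cv2.CHAIN_APPROX_NONE);b=max(bs,key=cv2.contourArea)
    fa,fs,fc=rectang(b,.032,cam)
    print("plate solid",r,"ellipse",np.array(el[0])/1000,np.round(el[1],1),"circ",cx,cy,rad,"rectang %.1f"%np.degrees(a),"| fin axis %.1f"%np.degrees(fa),np.round(fs,1),fc)
E
python3 - <<'E'
from h import *
o=bot.get_obs();im,cam=shot('wrist','w19')
finlid(im,cam,np.array([.5205,-.2029]))
plan(.5205,-.2029,.29,-50,True)
E
```

```text
plate solid [ 0.5217 -0.2023  0.0932  0.0934] ellipse [ 0.5217 -0.2023] [93.1 93.5] circ 521.685546875 -202.25840759277344 46.84829330444336 rectang 87.9 | fin axis 45.5 [10.9 37.4] [ 0.5232 -0.201 ]
pos [ 0.5146 -0.2046  0.2866] yaw -49.1->-50.0 clk 24.05 w 0.0425 F [-0.5 -0.   0.5]
  now d [-0.0037  0.0055  0.0024] rows 1.0 each [-0.0037  0.0055  0.0024]  | rv [ 0.0166 -0.0496  0.0243] rows 1.0 [ 0.0166 -0.0496  0.0243]  | after turning d [-0.0034  0.0056  0.0025] each [-0.0034  0.0056  0.0025]
```

View pics/w19.png

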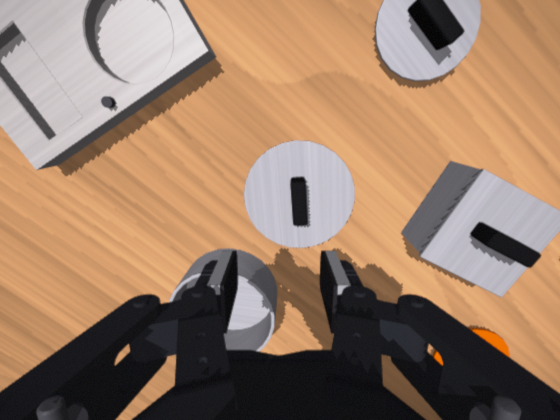

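Emit:
arm_command(moves=[0, 0, 0, -0.08, -0.0496, 0.0243, 0, 0, 0, 0, 0, 0, 0, 0])

```text
clock: 24.22
eef_pos: [0.5144, -0.2045, 0.2851]
tool_rot: [0.266, 0.656, -0.264, 0.655]
ft_force: [-0.7, 0.7, -0.3]
grip_width: 0.0427
```

```bash
python3 - <<'E'
from h import *
o=bot.get_obs();im,cam=shot('wrist','w20')
finlid(im,cam,np.array([.5205,-.2029]))
plan(.5217,-.2023,.187,-44.5,True)
E
```

```text
plate solid [ 0.5213 -0.2022  0.0933  0.0934] ellipse [ 0.5213 -0.2022] [93.2 93.7] circ 521.1305541992188 -201.9844512939453 47.02164077758789 rectang 2.3 | fin axis 46.0 [10.9 37.1] [ 0.5228 -0.2009]
pos [ 0.5143 -0.2045  0.285 ] yaw -44.2->-44.5 clk 24.27 w 0.0428 F [-0.3  0.7 -0.9]
  now d [0.098  0.0066 0.0041] rows 3.0 each [0.0327 0.0022 0.0014]  | rv [ 0.0044 -0.0039 -0.0013] rows 1.0 [ 0.0044 -0.0039 -0.0013]  | after turning d [0.098  0.0067 0.0037] each [0.0327 0.0022 0.0012]
```

Emit:
arm_command(moves=[0, 0.0066, 0.0038, 0, -0.004, 0, 0, 0.025, 0, 0, 0, 0, 0, 0, 0.03, 0, 0, 0, 0, 0, 0, 0.025, 0, 0, 0, 0, 0, 0, 0, 0, 0, 0, 0, 0, 0, 0, 0, 0, 0, 0, 0, 0])

```text
clock: 24.77
eef_pos: [0.526, -0.2023, 0.2049]
tool_rot: [0.268, 0.653, -0.267, 0.656]
ft_force: [0.9, -1.2, 0.0]
grip_width: 0.0426
```

```bash
python3 - <<'E'
from h import *
plan(.5215,-.2022,.188,-44.1,True)
E
```

```text
pos [ 0.526  -0.2023  0.2049] yaw -44.5->-44.1 clk 24.77 w 0.0426 F [ 0.9 -1.2  0. ]
  now d [ 0.0169 -0.0031 -0.0033] rows 1.0 each [ 0.0169 -0.0031 -0.0033]  | rv [-0.0063  0.0026 -0.0026] rows 1.0 [-0.0063  0.0026 -0.0026]  | after turning d [ 0.0169 -0.0031 -0.0033] each [ 0.0169 -0.0031 -0.0033]
```

Emit:
arm_command(moves=[0.008, -0.0031, -0.0033, -0.006, 0.0026, -0.0026, 0, 0.005, 0, 0, 0, 0, 0, 0.2, 0, 0, 0, 0, 0, 0, 0.2, 0, 0, 0, 0, 0, 0, 0.2])

```text
clock: 25.1
eef_pos: [0.5231, -0.2025, 0.1942]
tool_rot: [0.265, 0.654, -0.265, 0.657]
ft_force: [0.8, 0.1, 0.9]
grip_width: 0.0342
```

```bash
python3 - <<'E'
from h import *
plan(.5215,-.2022,.188,-44.1,True)
E
```

```text
pos [ 0.5231 -0.2025  0.1942] yaw -44.1->-44.1 clk 25.10 w 0.0342 F [0.8 0.1 0.9]
  now d [ 0.0061 -0.0009 -0.0014] rows 1.0 each [ 0.0061 -0.0009 -0.0014]  | rv [ 0.0001  0.003  -0.0011] rows 1.0 [ 0.0001  0.003  -0.0011]  | after turning d [ 0.0062 -0.0009 -0.0014] each [ 0.0062 -0.0009 -0.0014]
```

Emit:
arm_command(moves=[0.005, -0.0009, -0.0014, 0, 0.003, -0.001, 0.2, 0, 0, 0, 0, 0, 0, 0.2, 0, 0, 0, 0, 0, 0, 1, 0, 0, 0, 0, 0, 0, 1, 0, 0, 0, 0, 0, 0, 1, 0, 0, 0, 0, 0, 0, 1])

```text
clock: 25.6
eef_pos: [0.5223, -0.2027, 0.1917]
tool_rot: [0.266, 0.654, -0.265, 0.657]
ft_force: [0.3, -0.4, -1.3]
grip_width: 0.0102
```

Emit:
arm_command(moves=[-0.01, 0, 0, 0, 0, 0, 1, -0.02, 0, 0, 0, 0, 0, 1, -0.03, 0, 0, 0, 0, 0, 1, -0.03, 0, 0, 0, 0, 0, 1, -0.01, 0, 0, 0, 0, 0, 1, 0, 0, 0, 0, 0, 0, 1])

```text
clock: 26.1
eef_pos: [0.5205, -0.202, 0.296]
tool_rot: [0.266, 0.656, -0.266, 0.655]
ft_force: [-0.2, -0.3, -1.4]
grip_width: 0.0103
```

```bash
python3 - <<'E'
from h import *
o=bot.get_obs();im,cam=shot('wrist','w21');topcheck('t21')
plan(.404,-.2194,.30,-44.1,True);print(proj([.404,-.2194,.044],cam))
E
```

```text
tub_bar [0.4024 0.2187 0.099  0.0591] ang 104.2 moved mm [-0.  -0.1]
lid_bar [0.5896 0.3324 0.1015 0.06  ] ang 154.5 moved mm [-0.  0.]
lid_small [ 0.6739 -0.1874  0.0701  0.0684] ang 91.1 moved mm [-0.  0.]
tub_small [0.6733 0.1982 0.0671 0.0695] ang 46.5 moved mm [-0. -0.]
pos [ 0.5201 -0.2019  0.2939] yaw -44.1->-44.1 clk 26.20 w 0.0105 F [ 0.6 -0.6 -1.1]
  now d [-0.0057 -0.0934 -0.0712] rows 3.0 each [-0.0019 -0.0311 -0.0237]  | rv [-0.0004 -0.004   0.0015] rows 1.0 [-0.0004 -0.004   0.0015]  | after turning d [-0.0061 -0.0934 -0.0712] each [-0.002  -0.0311 -0.0237]
[[196.5433 322.9592]]
```

View pics/w21.png

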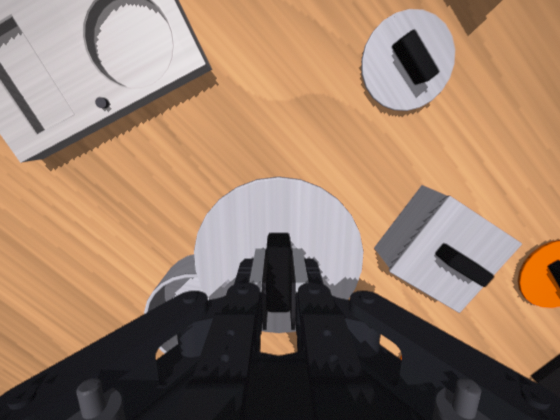

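Emit:
arm_command(moves=[-0.002, -0.03, 0.01, 0, 0, 0, 1, -0.002, -0.03, 0.01, 0, 0, 0, 1, -0.001, -0.025, 0.006, 0, 0, 0, 1, 0, 0, 0, 0, 0, 0, 1, 0, 0, 0, 0, 0, 0, 1])

```text
clock: 26.62
eef_pos: [0.4769, -0.2813, 0.2921]
tool_rot: [0.265, 0.661, -0.263, 0.65]
ft_force: [0.2, -0.2, -1.1]
grip_width: 0.0107
```

```bash
python3 - <<'E'
from h import *
o=bot.get_obs();im,cam=shot('wrist','w22')
plan(.404,-.2194,.30,-44.1,True);print(proj([.404,-.2194,.044],cam))
np.save('o22.npy',np.r_[o['eef_pos'],o['tool_rot']])
cv2.imwrite('pics/w22c.png',cv2.resize(im[140:300,80:330,::-1],None,fx=3,fy=3,interpolation=cv2.INTER_CUBIC))
E
```

```text
pos [ 0.4769 -0.2811  0.2919] yaw -43.8->-44.1 clk 26.67 w 0.0102 F [-0.8 -0.  -1.3]
  now d [-0.0066 -0.006  -0.0954] rows 3.0 each [-0.0022 -0.002  -0.0318]  | rv [ 0.0046 -0.0157  0.0048] rows 1.0 [ 0.0046 -0.0157  0.0048]  | after turning d [-0.0081 -0.0064 -0.0953] each [-0.0027 -0.0021 -0.0318]
[[160.4848 227.4383]]
```

View pics/w22c.png

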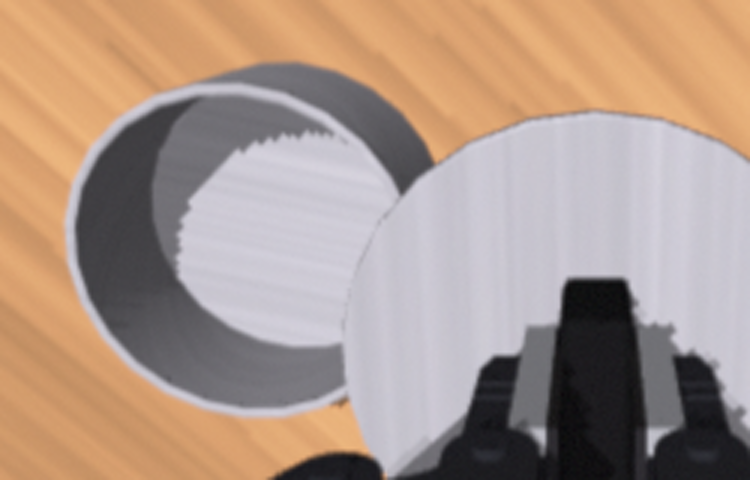

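```bash
cat >> h.py <<'E'
def circ(pts,z,cam,off,f=3.):
    q=cast((np.array(pts,float)+.5)/f-.5+np.array(off),z,cam)
    A=np.c_[2*q,np.ones(len(q))];s=np.linalg.lstsq(A,(q**2).sum(1),rcond=None)[0];r=np.sqrt(s[2]+s[0]**2+s[1]**2)
    print("circle",s[:2],"r %.4f"%r,"res mm",((np.linalg.norm(q-s[:2],axis=1)-r)*1000).round(1));return s[:2]
E
python3 - <<'E'
from h import *
v=np.load('o22.npy');cam=wcam('wrist',dict(eef_pos=v[:3],tool_rot=v[3:]))
c=circ([(66,225),(85,165),(150,105),(232,83),(300,97),(360,140),(400,190),(250,417),(180,395),(110,340),(330,402)],.044,cam,(80,140))
plan(*c,.30,-44.1,True)
E
```

```text
circle [ 0.4054 -0.2191] r 0.0452 res mm [ 0.8 -0.2 -0.9  0.3  0.6 -0.3  0.1  0.5 -0.3 -0.2 -0.3]
pos [ 0.4769 -0.2811  0.2919] yaw -43.8->-44.1 clk 26.67 w 0.0102 F [-0.8 -0.  -1.3]
  now d [-0.0066 -0.0048 -0.0946] rows 3.0 each [-0.0022 -0.0016 -0.0315]  | rv [ 0.0046 -0.0157  0.0048] rows 1.0 [ 0.0046 -0.0157  0.0048]  | after turning d [-0.0081 -0.0052 -0.0945] each [-0.0027 -0.0017 -0.0315]
```

Emit:
arm_command(moves=[0, 0, 0, 0.0046, -0.0157, 0.0048, 1, -0.002, -0.0015, -0.03, 0, 0, 0, 1, -0.002, -0.0015, -0.03, 0, 0, 0, 1, -0.001, -0.0015, -0.024, 0, 0, 0, 1, 0, 0, 0, 0, 0, 0, 1, 0, 0, 0, 0, 0, 0, 1])

```text
clock: 27.17
eef_pos: [0.412, -0.2196, 0.2914]
tool_rot: [0.265, 0.657, -0.263, 0.655]
ft_force: [0.1, -0.8, 0.3]
grip_width: 0.0102
```

```bash
python3 - <<'E'
from h import *
plan(.405,-.2192,.250,-44.1,True)
E
```

```text
pos [ 0.412  -0.2196  0.2914] yaw -43.8->-44.1 clk 27.17 w 0.0102 F [ 0.1 -0.8  0.3]
  now d [ 0.0414 -0.0046 -0.0051] rows 2.0 each [ 0.0207 -0.0023 -0.0026]  | rv [ 0.005  -0.0041 -0.0008] rows 1.0 [ 0.005  -0.0041 -0.0008]  | after turning d [ 0.0414 -0.0046 -0.0053] each [ 0.0207 -0.0023 -0.0026]
```

Emit:
arm_command(moves=[0, -0.004, -0.004, 0.005, -0.004, -0.001, 1, 0.02, 0, 0, 0, 0, 0, 1, 0.014, 0, 0, 0, 0, 0, 1, 0, 0, 0, 0, 0, 0, 1, 0, 0, 0, 0, 0, 0, 1])

```text
clock: 27.58
eef_pos: [0.4091, -0.2194, 0.2574]
tool_rot: [0.264, 0.653, -0.265, 0.658]
ft_force: [0.1, -1.0, -0.9]
grip_width: 0.0102
```

```bash
python3 - <<'E'
from h import *
plan(.405,-.2192,.240,-44.1,True)
E
```

```text
pos [ 0.4091 -0.2194  0.2574] yaw -43.9->-44.1 clk 27.58 w 0.0102 F [ 0.1 -1.  -0.9]
  now d [ 0.0174 -0.0027 -0.0032] rows 1.0 each [ 0.0174 -0.0027 -0.0032]  | rv [ 0.0029  0.0072 -0.0013] rows 1.0 [ 0.0029  0.0072 -0.0013]  | after turning d [ 0.0174 -0.0027 -0.0031] each [ 0.0174 -0.0027 -0.0031]
```

Emit:
arm_command(moves=[0.005, -0.0027, -0.0031, 0.003, 0.0072, -0.001, 1, 0.005, 0, 0, 0, 0, 0, 1, 0, 0, 0, 0, 0, 0, 1, 0, 0, 0, 0, 0, 0, 1])

```text
clock: 27.92
eef_pos: [0.4061, -0.2202, 0.248]
tool_rot: [0.266, 0.654, -0.266, 0.656]
ft_force: [-0.3, -0.3, -1.1]
grip_width: 0.0103
```

```bash
python3 - <<'E'
from h import *
plan(.405,-.2192,.230,-44.1,True)
im,_=shot('side','s23')
cv2.imwrite('pics/s23c.png',cv2.resize(im[210:330,190:340,::-1],None,fx=5,fy=5,interpolation=cv2.INTER_CUBIC))
E
```

```text
pos [ 0.4061 -0.2202  0.248 ] yaw -44.1->-44.1 clk 27.92 w 0.0103 F [-0.3 -0.3 -1.1]
  now d [ 0.018  -0.0001 -0.0015] rows 1.0 each [ 0.018  -0.0001 -0.0015]  | rv [-0.0007  0.0023 -0.0009] rows 1.0 [-0.0007  0.0023 -0.0009]  | after turning d [ 0.018  -0.0001 -0.0015] each [ 0.018  -0.0001 -0.0015]
```

View pics/s23c.png

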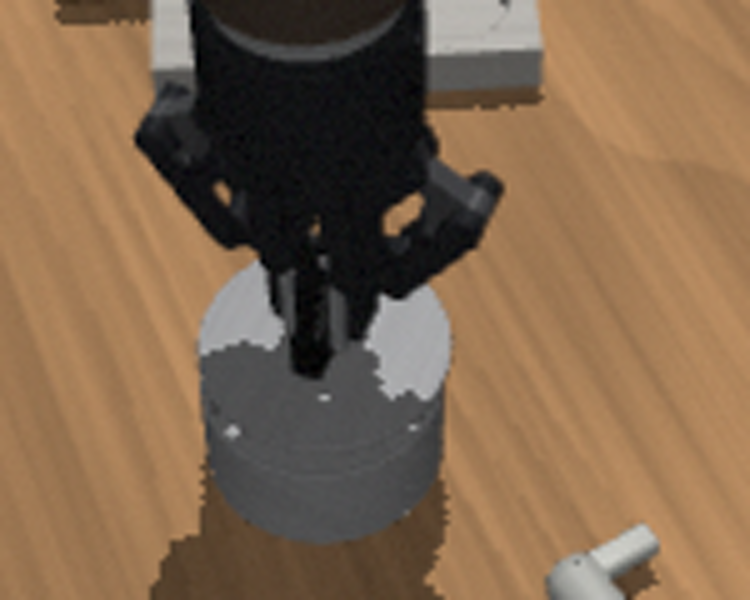

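Lid and tub are in line in the side view (326 against 325 px in the crop). Lowering.

Emit:
arm_command(moves=[0.006, 0, -0.0015, 0, 0.0023, -0.001, 1, 0.005, 0, 0, 0, 0, 0, 1, 0, 0, 0, 0, 0, 0, 1, 0, 0, 0, 0, 0, 0, 1])

```text
clock: 28.3
eef_pos: [0.4054, -0.2193, 0.2368]
tool_rot: [0.266, 0.655, -0.266, 0.656]
ft_force: [0.4, 0.0, -0.1]
grip_width: 0.0104
```

```bash
python3 - <<'E'
from h import *
plan(.405,-.2192,.2295,-44.1,True)
E
```

```text
pos [ 0.4054 -0.2193  0.2368] yaw -44.2->-44.1 clk 28.30 w 0.0104 F [ 0.4  0.  -0.1]
  now d [ 0.0073 -0.0002 -0.0004] rows 1.0 each [ 0.0073 -0.0002 -0.0004]  | rv [-0.0009  0.0019 -0.0004] rows 1.0 [-0.0009  0.0019 -0.0004]  | after turning d [ 0.0073 -0.0002 -0.0004] each [ 0.0073 -0.0002 -0.0004]
```

Emit:
arm_command(moves=[0.004, 0, 0, 0, 0, 0, 1, 0.004, 0, 0, 0, 0, 0, 1, 0, 0, 0, 0, 0, 0, 1, 0.001, 0, 0, 0, 0, 0, 1, 0, 0, 0, 0, 0, 0, 1])

```text
clock: 28.72
eef_pos: [0.4058, -0.2195, 0.2297]
tool_rot: [0.265, 0.654, -0.266, 0.657]
ft_force: [-0.1, -0.1, -1.7]
grip_width: 0.0105
```

```bash
python3 - <<'E'
from h import *
plan(.405,-.2192,.2295,-44.1,True)
im,_=shot('side','s24')
cv2.imwrite('pics/s24c.png',cv2.resize(im[210:330,190:340,::-1],None,fx=5,fy=5,interpolation=cv2.INTER_CUBIC))
E
```

```text
pos [ 0.4058 -0.2195  0.2297] yaw -44.1->-44.1 clk 28.72 w 0.0105 F [-0.1 -0.1 -1.7]
  now d [ 0.0002 -0.0003 -0.0008] rows 1.0 each [ 0.0002 -0.0003 -0.0008]  | rv [-0.0008  0.0047 -0.0011] rows 1.0 [-0.0008  0.0047 -0.0011]  | after turning d [ 0.0002 -0.0003 -0.0008] each [ 0.0002 -0.0003 -0.0008]
```

View pics/s24c.png

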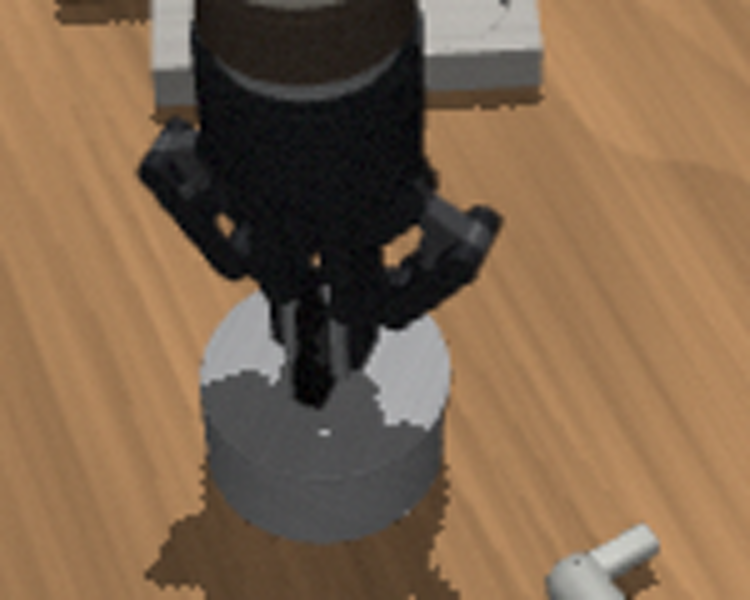

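Large lid is home (TCP 0.2297 m against 0.2297 expected). Releasing, then the small grey lid.

Emit:
arm_command(moves=[0, 0, 0, 0, 0, 0, 0.3, 0, 0, 0, 0, 0, 0, 0.3, 0, 0, 0, 0, 0, 0, 0.3, -0.02, 0, 0, 0, 0, 0, 0.3, -0.03, 0, 0, 0, 0, 0, 0.3, -0.03, 0, 0, 0, 0, 0, 0, 0, 0, 0, 0, 0, 0, 0])

```text
clock: 29.35
eef_pos: [0.4048, -0.219, 0.309]
tool_rot: [0.266, 0.656, -0.266, 0.654]
ft_force: [0.3, 0.2, 0.4]
grip_width: 0.0429
```

```bash
python3 - <<'E'
from h import *
im,_=shot('wrist','w25')
plan(.6745,-.187,.29,-8,True)
E
```

```text
pos [ 0.4042 -0.2186  0.3069] yaw -44.1->-8.0 clk 29.40 w 0.0428 F [-0.7 -0.2 -0.8]
  now d [0.0157 0.211  0.172 ] rows 7.0 each [0.0022 0.0301 0.0246]  | rv [-0.6308 -0.0052  0.0001] rows 6.0 [-0.1051 -0.0009  0.    ]  | after turning d [0.0169 0.069  0.2632] each [0.0024 0.0099 0.0376]
```

View pics/w25.png

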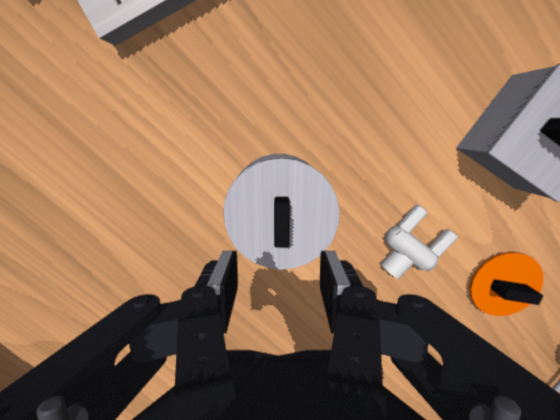

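Large tub closed, lid concentric at (281,212). Moving over the small lid.

Emit:
arm_command(moves=[0.0015, 0.0301, 0.0246, 0, 0, 0, 0, 0.0015, 0.0301, 0.0246, 0, 0, 0, 0, 0.0015, 0.0301, 0.0246, 0, 0, 0, 0, 0.001, 0.0301, 0.0246, 0, 0, 0, 0, 0.001, 0.0301, 0.0246, 0, 0, 0, 0, 0, 0.0301, 0.0246, 0, 0, 0, 0, 0, 0.018, 0.014, 0, 0, 0, 0, -0.001, 0, 0, -0.105, 0, 0, 0, -0.001, 0, 0, -0.105, 0, 0, 0, -0.001, 0, 0, -0.105, 0, 0, 0, -0.001, 0, 0, -0.105, 0, 0, 0, -0.001, 0, 0, -0.105, 0, 0, 0, 0, 0, 0, -0.1, 0, 0, 0, 0, 0, 0, 0, 0, 0, 0, 0, 0, 0, 0, 0, 0, 0])

```text
clock: 30.65
eef_pos: [0.6648, -0.1834, 0.2718]
tool_rot: [0.046, 0.72, -0.038, 0.692]
ft_force: [0.2, -0.1, 0.1]
grip_width: 0.0427
```

```bash
python3 - <<'E'
from h import *
o=bot.get_obs();im,cam=shot('wrist','w26')
finlid(im,cam,np.array([.6745,-.187]))
plan(.6745,-.187,.29,-8,True)
E
```

```text
plate solid [ 0.6792 -0.2001  0.0773  0.1001] ellipse [ 0.6799 -0.2003] [ 73.7 108.8] circ 679.4216918945312 -203.4331512451172 54.48361587524414 rectang 139.1 | fin axis 84.2 [10.9 38.2] [ 0.6733 -0.1834]
pos [ 0.6646 -0.1834  0.2716] yaw -6.8->-8.0 clk 30.70 w 0.0428 F [-0.1  0.2 -0.7]
  now d [-0.0189 -0.0022  0.0094] rows 1.0 each [-0.0189 -0.0022  0.0094]  | rv [ 0.0212 -0.041  -0.0077] rows 1.0 [ 0.0212 -0.041  -0.0077]  | after turning d [-0.0184 -0.0022  0.0103] each [-0.0184 -0.0022  0.0103]
```

View pics/w26.png

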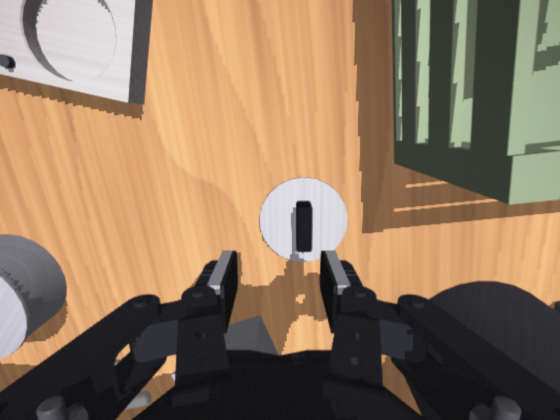

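Emit:
arm_command(moves=[-0.005, 0, 0, -0.012, -0.041, -0.0077, 0, -0.002, 0, 0.012, 0, 0, 0, 0, 0, 0, 0, 0, 0, 0, 0, 0, 0, 0, 0, 0, 0, 0])

```text
clock: 31.03
eef_pos: [0.6752, -0.1846, 0.2746]
tool_rot: [0.041, 0.708, -0.04, 0.704]
ft_force: [-0.6, -0.3, -0.4]
grip_width: 0.0426
```

```bash
python3 - <<'E'
from h import *
ct=wcam('top'); print(cast([(322,120),(322,120)],0.,ct),cast([(322,120)],.12,ct))
o=bot.get_obs();im,cam=shot('wrist','w27')
np.save('o27.npy',np.r_[o['eef_pos'],o['tool_rot']])
plan(.6745,-.187,.29,-6,True)
cv2.imwrite('pics/w27c.png',cv2.resize(im[160:280,210:350,::-1],None,fx=5,fy=5,interpolation=cv2.INTER_CUBIC))
E
```

```text
[[ 0.7557 -0.1619]
 [ 0.7557 -0.1619]] [[ 0.719  -0.1507]]
pos [ 0.6753 -0.1846  0.2746] yaw -6.5->-6.0 clk 31.08 w 0.0427 F [ 0.2  0.5 -0.1]
  now d [-0.0154 -0.0025 -0.0006] rows 1.0 each [-0.0154 -0.0025 -0.0006]  | rv [-0.0089 -0.0058 -0.0015] rows 1.0 [-0.0089 -0.0058 -0.0015]  | after turning d [-0.0154 -0.0025 -0.0005] each [-0.0154 -0.0025 -0.0005]
```

View pics/w27c.png

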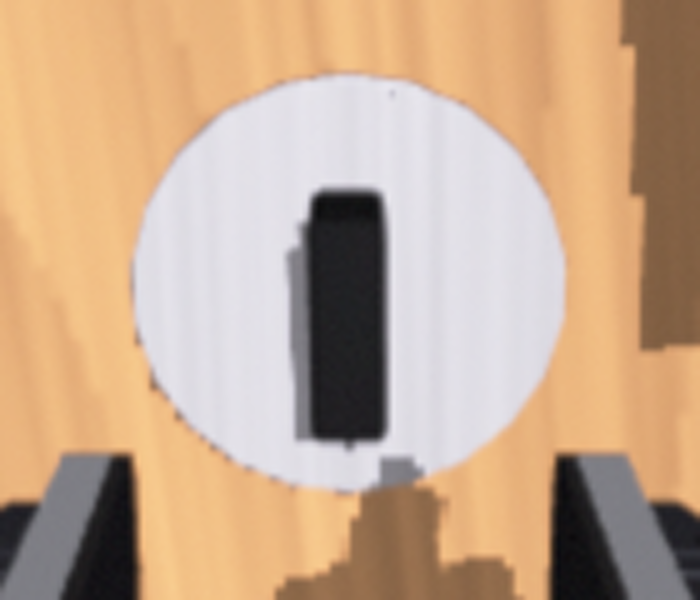

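```bash
python3 - <<'E'
from h import *
v=np.load('o27.npy');cam=wcam('wrist',dict(eef_pos=v[:3],tool_rot=v[3:]))
c=circ([(345,73),(133,280),(566,285),(345,492),(200,127),(497,137),(190,428)],.01,cam,(210,160),5.)
plan(*c,.188,-6.2,True)
im=cv2.imread('pics/w27.png')
print(cast([(395,165)],.10,wcam('wrist',dict(eef_pos=np.array([.6648,-.1834,.2718]),tool_rot=np.array([.046,.72,-.038,.692])))))
E
```

```text
circle [ 0.6736 -0.1859] r 0.0357 res mm [ 0.4 -0.6  0.1  0.1  0.3 -0.5  0.1]
pos [ 0.6753 -0.1846  0.2746] yaw -6.5->-6.2 clk 31.08 w 0.0427 F [ 0.2  0.5 -0.1]
  now d [ 0.0866 -0.0016 -0.001 ] rows 3.0 each [ 0.0289 -0.0005 -0.0003]  | rv [-0.0054 -0.0058 -0.0015] rows 1.0 [-0.0054 -0.0058 -0.0015]  | after turning d [ 0.0866 -0.0015 -0.0015] each [ 0.0289 -0.0005 -0.0005]
[[ 0.7179 -0.1338]]
```

Emit:
arm_command(moves=[0, -0.0015, -0.0013, -0.005, -0.0058, -0.0015, 0, 0.025, 0, 0, 0, 0, 0, 0, 0.03, 0, 0, 0, 0, 0, 0, 0.018, 0, 0, 0, 0, 0, 0, 0, 0, 0, 0, 0, 0, 0, 0, 0, 0, 0, 0, 0, 0])

```text
clock: 31.58
eef_pos: [0.6734, -0.187, 0.2022]
tool_rot: [0.039, 0.704, -0.04, 0.708]
ft_force: [0.3, -0.2, 0.6]
grip_width: 0.0428
```

```bash
python3 - <<'E'
from h import *
plan(.6736,-.1859,.188,-6.2,True)
E
```

```text
pos [ 0.6734 -0.187   0.2022] yaw -6.4->-6.2 clk 31.58 w 0.0428 F [ 0.3 -0.2  0.6]
  now d [ 0.0142  0.0011 -0.    ] rows 1.0 each [ 0.0142  0.0011 -0.    ]  | rv [-0.003   0.0065  0.0016] rows 1.0 [-0.003   0.0065  0.0016]  | after turning d [0.0142 0.0011 0.0001] each [0.0142 0.0011 0.0001]
```

Emit:
arm_command(moves=[0.006, 0.0011, 0, -0.003, 0.0065, 0.0016, 0, 0.006, 0, 0, 0, 0, 0, 0.2, 0, 0, 0, 0, 0, 0, 0.2, 0, 0, 0, 0, 0, 0, 0.2])

```text
clock: 31.92
eef_pos: [0.6745, -0.1864, 0.1931]
tool_rot: [0.038, 0.705, -0.039, 0.708]
ft_force: [-0.5, 0.1, -0.2]
grip_width: 0.034
```

```bash
python3 - <<'E'
from h import *
plan(.6736,-.1859,.188,-6.2,True)
E
```

```text
pos [ 0.6745 -0.1864  0.1931] yaw -6.2->-6.2 clk 31.92 w 0.0340 F [-0.5  0.1 -0.2]
  now d [ 0.0051  0.0004 -0.0009] rows 1.0 each [ 0.0051  0.0004 -0.0009]  | rv [-0.0002  0.0043  0.0008] rows 1.0 [-0.0002  0.0043  0.0008]  | after turning d [ 0.0051  0.0004 -0.0009] each [ 0.0051  0.0004 -0.0009]
```

Emit:
arm_command(moves=[0.005, 0.0004, -0.0009, 0, 0.0043, 0.0008, 0.2, 0, 0, 0, 0, 0, 0, 0.2, 0, 0, 0, 0, 0, 0, 1, 0, 0, 0, 0, 0, 0, 1, 0, 0, 0, 0, 0, 0, 1, 0, 0, 0, 0, 0, 0, 1])

```text
clock: 32.42
eef_pos: [0.6745, -0.186, 0.1903]
tool_rot: [0.038, 0.705, -0.039, 0.707]
ft_force: [0.4, -0.2, -1.0]
grip_width: 0.0099
```

Emit:
arm_command(moves=[-0.01, 0, 0, 0, 0, 0, 1, -0.02, 0, 0, 0, 0, 0, 1, -0.03, 0, 0, 0, 0, 0, 1, -0.03, 0, 0, 0, 0, 0, 1, -0.01, 0, 0, 0, 0, 0, 1, 0, 0, 0, 0, 0, 0, 1])

```text
clock: 32.92
eef_pos: [0.6726, -0.1855, 0.2927]
tool_rot: [0.039, 0.708, -0.038, 0.704]
ft_force: [0.1, -0.2, -1.4]
grip_width: 0.0103
```

```bash
python3 - <<'E'
from h import *
o=bot.get_obs();im,cam=shot('wrist','w28');topcheck('t28')
plan(.590,.185,.30,-6.2,True)
E
```

```text
tub_bar [0.4024 0.2187 0.0989 0.0591] ang 104.2 moved mm [-0.  -0.1]
lid_bar [0.5896 0.3324 0.1015 0.06  ] ang 154.5 moved mm [-0.  0.]
tub_small [0.6733 0.1982 0.0671 0.0695] ang 46.5 moved mm [-0. -0.]
pos [ 0.6723 -0.1854  0.2904] yaw -6.2->-6.2 clk 33.02 w 0.0104 F [ 0.7  0.4 -1.8]
  now d [-0.0082  0.3593 -0.122 ] rows 10.0 each [-0.0008  0.0359 -0.0122]  | rv [-0.0002 -0.0075 -0.0013] rows 1.0 [-0.0002 -0.0075 -0.0013]  | after turning d [-0.0096  0.3594 -0.1218] each [-0.001   0.0359 -0.0122]
```

View pics/w28.png

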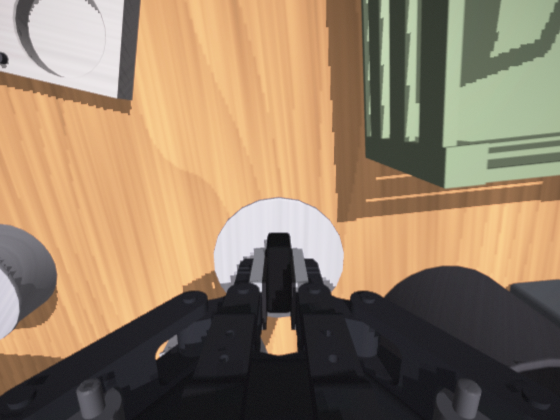

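Emit:
arm_command(moves=[-0.002, 0.01, -0.035, 0, -0.0075, 0, 1, -0.002, 0.01, -0.035, 0, 0, 0, 1, -0.002, 0.025, -0.03, 0, 0, 0, 1, -0.002, 0.038, -0.005, 0, 0, 0, 1, -0.002, 0.038, -0.003, 0, 0, 0, 1, -0.001, 0.038, -0.003, 0, 0, 0, 1, -0.001, 0.038, -0.003, 0, 0, 0, 1, -0.001, 0.038, -0.003, 0, 0, 0, 1, -0.001, 0.038, -0.002, 0, 0, 0, 1, -0.001, 0.038, -0.001, 0, 0, 0, 1, 0, 0.033, 0, 0, 0, 0, 1, 0, 0, 0, 0, 0, 0, 1, 0, 0, 0, 0, 0, 0, 1])

```text
clock: 34.1
eef_pos: [0.578, 0.1816, 0.2742]
tool_rot: [0.04, 0.724, -0.041, 0.688]
ft_force: [0.1, -0.4, -2.0]
grip_width: 0.01
```

```bash
python3 - <<'E'
from h import *
o=bot.get_obs();im,cam=shot('wrist','w29')
plan(.590,.195,.29,-6.2,True);print(proj([.6735,.198,.044],cam))
E
```

```text
pos [0.5779 0.1815 0.274 ] yaw -6.6->-6.2 clk 34.15 w 0.0103 F [ 0.5  0.8 -1.6]
  now d [-0.0166  0.0148  0.0096] rows 1.0 each [-0.0166  0.0148  0.0096]  | rv [-0.0076 -0.0512  0.0036] rows 1.0 [-0.0076 -0.0512  0.0036]  | after turning d [-0.016   0.0147  0.0106] each [-0.016   0.0147  0.0106]
[[435.92   192.8655]]
```

View pics/w29.png

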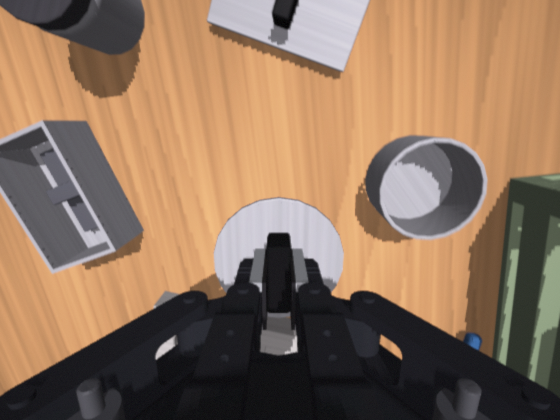

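Lid still held; the small tub is clear at (430,188). Levelling, then measuring it.

Emit:
arm_command(moves=[-0.012, 0.008, 0.0096, -0.0076, -0.0512, 0.0036, 1, 0, 0, 0, 0, 0, 0, 1, 0, 0, 0, 0, 0, 0, 1])

```text
clock: 34.4
eef_pos: [0.5894, 0.186, 0.2839]
tool_rot: [0.038, 0.706, -0.04, 0.706]
ft_force: [-1.0, 0.4, -1.5]
grip_width: 0.0102
```

```bash
python3 - <<'E'
from h import *
o=bot.get_obs();im,cam=shot('wrist','w30')
np.save('o30.npy',np.r_[o['eef_pos'],o['tool_rot']])
plan(.6735,.198,.29,-6.2,True);print(proj([.6735,.198,.044],cam))
cv2.imwrite('pics/w30c.png',cv2.resize(im[120:260,330:500,::-1],None,fx=4,fy=4,interpolation=cv2.INTER_CUBIC))
E
```

```text
pos [0.5899 0.186  0.2847] yaw -6.4->-6.2 clk 34.45 w 0.0104 F [ 1.1  0.8 -1.3]
  now d [-0.0052  0.0212  0.0817] rows 3.0 each [-0.0017  0.0071  0.0272]  | rv [-0.0029  0.0026  0.0017] rows 1.0 [-0.0029  0.0026  0.0017]  | after turning d [-0.0053  0.021   0.0818] each [-0.0018  0.007   0.0273]
[[393.1375 197.0202]]
```

View pics/w30c.png

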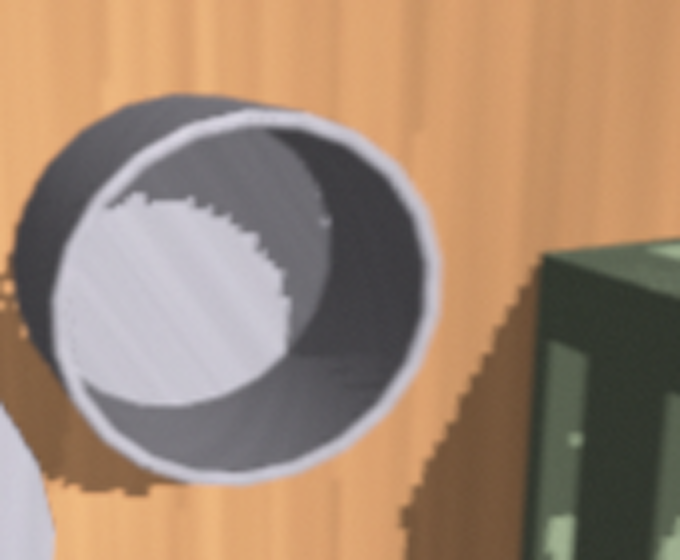

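```bash
python3 - <<'E'
from h import *
v=np.load('o30.npy');cam=wcam('wrist',dict(eef_pos=v[:3],tool_rot=v[3:]))
c=circ([(52,310),(75,235),(145,150),(260,110),(370,145),(430,220),(440,285),(405,395),(330,465),(240,486),(150,465),(85,400)],.044,cam,(330,120),4.)
plan(*c,.28,-6.2,True)
# crate wall base/top
print(cast([(465,185)],0,cam),cast([(465,185)],.12,cam))
E
```

```text
circle [0.6725 0.1986] r 0.0345 res mm [ 0.8  0.1  0.4  0.3 -0.5 -0.3 -0.4  0.3  1.1  0.1 -0.6 -1.3]
pos [0.5899 0.186  0.2847] yaw -6.4->-6.2 clk 34.45 w 0.0104 F [ 1.1  0.8 -1.3]
  now d [0.0048 0.0217 0.0806] rows 3.0 each [0.0016 0.0072 0.0269]  | rv [-0.0029  0.0026  0.0017] rows 1.0 [-0.0029  0.0026  0.0017]  | after turning d [0.0047 0.0215 0.0807] each [0.0016 0.0072 0.0269]
[[0.7512 0.1894]] [[0.6779 0.2218]]
```

Emit:
arm_command(moves=[0, 0.0072, 0.026, -0.003, 0.0026, 0.0017, 1, 0, 0.0072, 0.026, 0, 0, 0, 1, 0, 0.005, 0.02, 0, 0, 0, 1, 0, 0, 0.001, 0, 0, 0, 1, 0, 0, 0, 0, 0, 0, 1, 0, 0, 0, 0, 0, 0, 1])

```text
clock: 34.95
eef_pos: [0.665, 0.1895, 0.2831]
tool_rot: [0.04, 0.708, -0.043, 0.703]
ft_force: [0.3, 0.1, -1.5]
grip_width: 0.0105
```

```bash
python3 - <<'E'
from h import *
plan(.6728,.1984,.25,-6.2,True)
E
```

```text
pos [0.665  0.1895 0.2831] yaw -6.7->-6.2 clk 34.95 w 0.0105 F [ 0.3  0.1 -1.5]
  now d [0.033  0.0099 0.0069] rows 1.0 each [0.033  0.0099 0.0069]  | rv [-0.0093 -0.0071  0.0035] rows 1.0 [-0.0093 -0.0071  0.0035]  | after turning d [0.0331 0.0097 0.0068] each [0.0331 0.0097 0.0068]
```

Emit:
arm_command(moves=[0, 0.0095, 0.0068, -0.009, -0.007, 0.0035, 1, 0, 0, 0, 0, 0, 0, 1, 0.015, 0, 0, 0, 0, 0, 1, 0.01, 0, 0, 0, 0, 0, 1, 0, 0, 0, 0, 0, 0, 1, 0, 0, 0, 0, 0, 0, 1])

```text
clock: 35.45
eef_pos: [0.6693, 0.1946, 0.2589]
tool_rot: [0.039, 0.707, -0.04, 0.705]
ft_force: [0.2, 0.1, -0.5]
grip_width: 0.0101
```

```bash
python3 - <<'E'
from h import *
plan(.6728,.1984,.24,-6.2,True)
E
```

```text
pos [0.6693 0.1946 0.2589] yaw -6.4->-6.2 clk 35.45 w 0.0101 F [ 0.2  0.1 -0.5]
  now d [0.0189 0.0042 0.0032] rows 1.0 each [0.0189 0.0042 0.0032]  | rv [-0.0035 -0.0032  0.0019] rows 1.0 [-0.0035 -0.0032  0.0019]  | after turning d [0.0189 0.0041 0.0031] each [0.0189 0.0041 0.0031]
```

Emit:
arm_command(moves=[0.004, 0.0041, 0.0031, -0.0035, -0.003, 0.002, 1, 0.005, 0, 0, 0, 0, 0, 1, 0, 0, 0, 0, 0, 0, 1, 0, 0, 0, 0, 0, 0, 1])

```text
clock: 35.78
eef_pos: [0.6726, 0.1984, 0.2506]
tool_rot: [0.038, 0.706, -0.038, 0.706]
ft_force: [0.3, -0.1, -0.5]
grip_width: 0.0106
```

```bash
python3 - <<'E'
from h import *
plan(.6728,.1984,.235,-6.2,True)
im,_=shot('side','s31')
cv2.imwrite('pics/s31c.png',cv2.resize(im[80:180,230:350,::-1],None,fx=6,fy=6,interpolation=cv2.INTER_CUBIC))
E
```

```text
pos [0.6726 0.1984 0.2506] yaw -6.2->-6.2 clk 35.78 w 0.0106 F [ 0.3 -0.1 -0.5]
  now d [0.0156 0.     0.0002] rows 1.0 each [0.0156 0.     0.0002]  | rv [ 0.0001  0.0008 -0.0005] rows 1.0 [ 0.0001  0.0008 -0.0005]  | after turning d [0.0156 0.     0.0002] each [0.0156 0.     0.0002]
```

View pics/s31c.png

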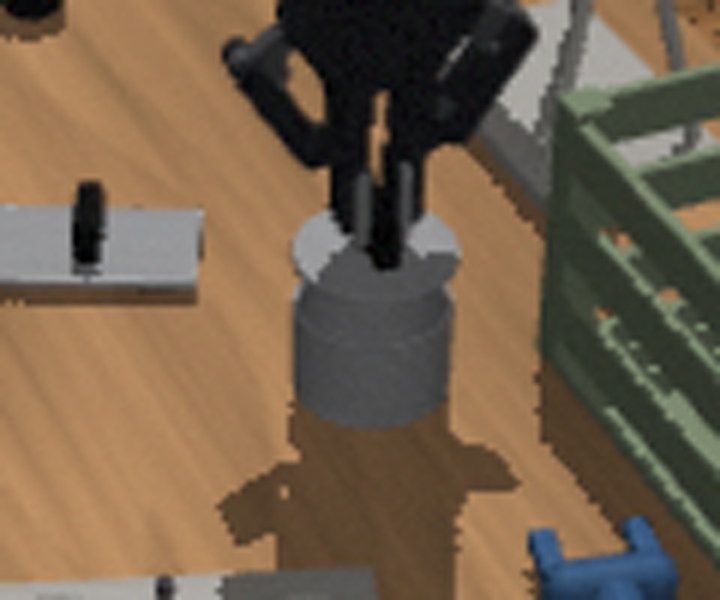

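Emit:
arm_command(moves=[0.004, 0.0003, -0.001, 0, 0, 0, 1, 0.006, 0, 0, 0, 0, 0, 1, 0, 0, 0, 0, 0, 0, 1, 0, 0, 0, 0, 0, 0, 1])

```text
clock: 36.17
eef_pos: [0.6717, 0.199, 0.2401]
tool_rot: [0.038, 0.706, -0.038, 0.707]
ft_force: [0.3, -0.1, -1.4]
grip_width: 0.01
```

```bash
python3 - <<'E'
from h import *
plan(.6719,.1987,.2283,-6.2,True)
E
```

```text
pos [0.6717 0.199  0.2401] yaw -6.2->-6.2 clk 36.17 w 0.0100 F [ 0.3 -0.1 -1.4]
  now d [ 0.0118 -0.0003  0.0002] rows 1.0 each [ 0.0118 -0.0003  0.0002]  | rv [ 0.0002  0.0016 -0.0008] rows 1.0 [ 0.0002  0.0016 -0.0008]  | after turning d [ 0.0118 -0.0002  0.0002] each [ 0.0118 -0.0002  0.0002]
```

Emit:
arm_command(moves=[0.004, 0, 0, 0, 0, 0, 1, 0.004, 0, 0, 0, 0, 0, 1, 0, 0, 0, 0, 0, 0, 1, 0.003, 0, 0, 0, 0, 0, 1, 0, 0, 0, 0, 0, 0, 1])

```text
clock: 36.58
eef_pos: [0.6721, 0.199, 0.2287]
tool_rot: [0.039, 0.705, -0.038, 0.707]
ft_force: [0.5, -0.8, -1.2]
grip_width: 0.0103
```

```bash
python3 - <<'E'
from h import *
plan(.6719,.1987,.2283,-6.2,True)
im,_=shot('side','s32')
cv2.imwrite('pics/s32c.png',cv2.resize(im[80:180,230:350,::-1],None,fx=6,fy=6,interpolation=cv2.INTER_CUBIC))
E
```

```text
pos [0.6721 0.199  0.2287] yaw -6.2->-6.2 clk 36.58 w 0.0103 F [ 0.5 -0.8 -1.2]
  now d [ 0.0004 -0.0003 -0.0002] rows 1.0 each [ 0.0004 -0.0003 -0.0002]  | rv [ 0.0001  0.003  -0.0014] rows 1.0 [ 0.0001  0.003  -0.0014]  | after turning d [ 0.0004 -0.0003 -0.0001] each [ 0.0004 -0.0003 -0.0001]
```

View pics/s32c.png

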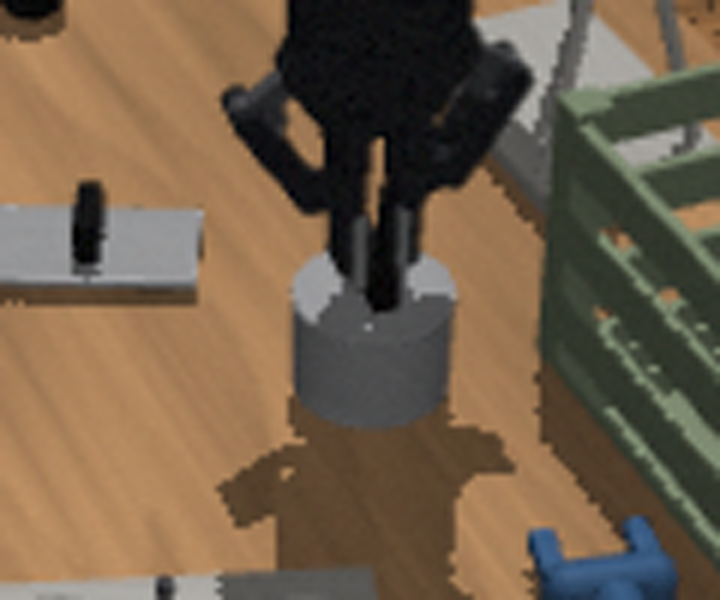

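Emit:
arm_command(moves=[0.001, 0, 0, 0, 0, 0, 1, 0, 0, 0, 0, 0, 0, 1, 0, 0, 0, 0, 0, 0, 0.3, 0, 0, 0, 0, 0, 0, 0.3, 0, 0, 0, 0, 0, 0, 0.3, -0.02, 0, 0, 0, 0, 0, 0.3, -0.03, 0, 0, 0, 0, 0, 0.3, -0.03, 0, 0, 0, 0, 0, 0, 0, 0, 0, 0, 0, 0, 0])

```text
clock: 37.38
eef_pos: [0.671, 0.1986, 0.3078]
tool_rot: [0.038, 0.707, -0.039, 0.705]
ft_force: [0.5, 1.2, 1.6]
grip_width: 0.0427
```

```bash
python3 - <<'E'
from h import *
im,_=shot('wrist','w33');topcheck('t33')
plan(.5896,.3324,.30,154.5,True)
E
```

```text
tub_large [ 0.4049 -0.2217  0.0936  0.0939] ang 90.5 moved mm [ 1.3 -2.3]
tub_square [ 0.6007 -0.322   0.0733  0.0724] ang 105.0 moved mm [ 0.7 -0.5]
tub_small [0.6743 0.1993 0.0716 0.0692] ang 61.4 moved mm [1.  1.1]
pos [0.67   0.1983 0.3026] yaw -6.2->154.5 clk 37.48 w 0.0427 F [-0.5  0.1 -1.2]
  now d [ 0.003   0.1246 -0.0944] rows 4.0 each [ 0.0008  0.0312 -0.0236]  | rv [-2.8047 -0.0077 -0.0121] rows 23.0 [-0.1219 -0.0003 -0.0005]  | after turning d [ 0.0026 -0.0864  0.1303] each [ 0.0007 -0.0216  0.0326]
```

View pics/w33.png

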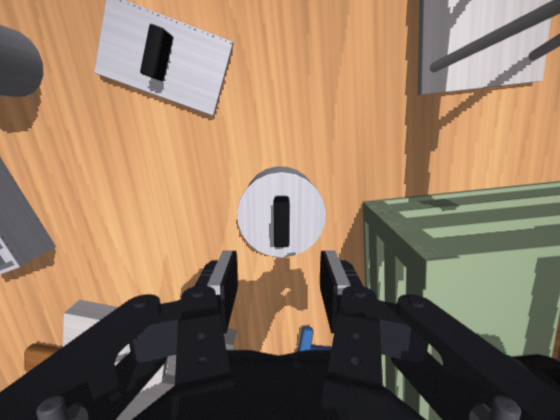

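Small tub closed and concentric. Now the bar lid.

Emit:
arm_command(moves=[0, 0.0312, -0.0236, 0, 0, 0, 0, 0, 0.0312, -0.0236, 0, 0, 0, 0, 0, 0.0312, -0.0236, 0, 0, 0, 0, 0, 0.022, -0.017, 0, 0, 0, 0, 0, 0, 0, -0.122, 0, 0, 0, 0, 0, 0, -0.122, 0, 0, 0, 0, 0, 0, -0.122, 0, 0, 0, 0, 0, 0, -0.122, 0, 0, 0, 0, 0, 0, -0.122, 0, 0, 0, 0, 0, 0, -0.122, 0, 0, 0, 0, 0, 0, -0.122, 0, 0, 0, 0, 0, 0, -0.122, 0, 0, 0, 0, 0, 0, -0.122, 0, 0, 0, 0, 0, 0, -0.122, 0, 0, 0])

```text
clock: 38.65
eef_pos: [0.5863, 0.3259, 0.2787]
tool_rot: [-0.377, 0.613, 0.38, 0.582]
ft_force: [0.4, -0.5, 0.5]
grip_width: 0.0428
```

Emit:
arm_command(moves=[-0.001, 0, 0, -0.122, 0, 0, 0, -0.001, 0, 0, -0.122, 0, 0, 0, -0.001, 0, 0, -0.122, 0, 0, 0, -0.001, 0, 0, -0.122, 0, 0, 0, -0.001, 0, 0, -0.122, 0, 0, 0, -0.001, 0, 0, -0.122, 0, 0, 0, -0.001, 0, 0, -0.122, 0, 0, 0, -0.001, 0, 0, -0.122, 0, 0, 0, -0.001, 0, 0, -0.122, 0, 0, 0, -0.001, 0, 0, -0.122, 0, 0, 0, 0, 0, 0, -0.1, 0, 0, 0, 0, 0, 0, 0, 0, 0, 0])

```text
clock: 39.65
eef_pos: [0.5811, 0.323, 0.2662]
tool_rot: [-0.65, 0.247, 0.688, 0.207]
ft_force: [0.8, 0.6, -0.3]
grip_width: 0.0428
```

```bash
python3 - <<'E'
from h import *
im,_=shot('wrist','w34')
plan(.5896,.3324,.29,154.5,True)
E
```

```text
pos [0.5809 0.3229 0.2659] yaw 142.2->154.5 clk 39.70 w 0.0428 F [-0.4 -0.8  0.1]
  now d [-0.025  -0.0111 -0.0002] rows 1.0 each [-0.025  -0.0111 -0.0002]  | rv [-0.2133  0.0409 -0.0679] rows 2.0 [-0.1067  0.0205 -0.0339]  | after turning d [-0.0241 -0.0123 -0.0037] each [-0.0241 -0.0123 -0.0037]
```

View pics/w34.png

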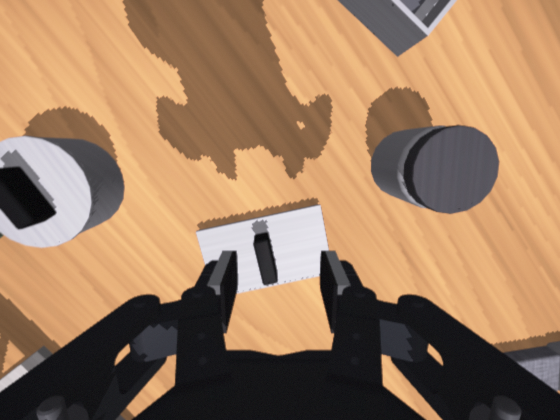

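Emit:
arm_command(moves=[-0.01, 0, 0, -0.107, 0.02, -0.034, 0, -0.01, -0.012, 0, -0.107, 0.02, -0.034, 0, 0, 0, 0, 0, 0, 0, 0, 0, 0, 0, 0, 0, 0, 0])

```text
clock: 40.03
eef_pos: [0.5872, 0.3329, 0.2807]
tool_rot: [-0.687, 0.159, 0.691, 0.156]
ft_force: [-0.7, -0.5, 0.2]
grip_width: 0.0427
```

```bash
python3 - <<'E'
from h import *
o=bot.get_obs();im,_=shot('wrist','w35');np.save('o35.npy',np.r_[o['eef_pos'],o['tool_rot']])
plan(.5896,.3324,.29,154.5,True)
cv2.imwrite('pics/w35c.png',cv2.resize(im[150:290,190:370,::-1],None,fx=4,fy=4,interpolation=cv2.INTER_CUBIC))
E
```

```text
pos [0.5873 0.333  0.2808] yaw 154.3->154.5 clk 40.08 w 0.0425 F [-0.9  0.8  0.9]
  now d [-0.0092 -0.0004 -0.0023] rows 1.0 each [-0.0092 -0.0004 -0.0023]  | rv [-0.0032  0.0044 -0.005 ] rows 1.0 [-0.0032  0.0044 -0.005 ]  | after turning d [-0.0092 -0.0004 -0.0023] each [-0.0092 -0.0004 -0.0023]
```

View pics/w35c.png

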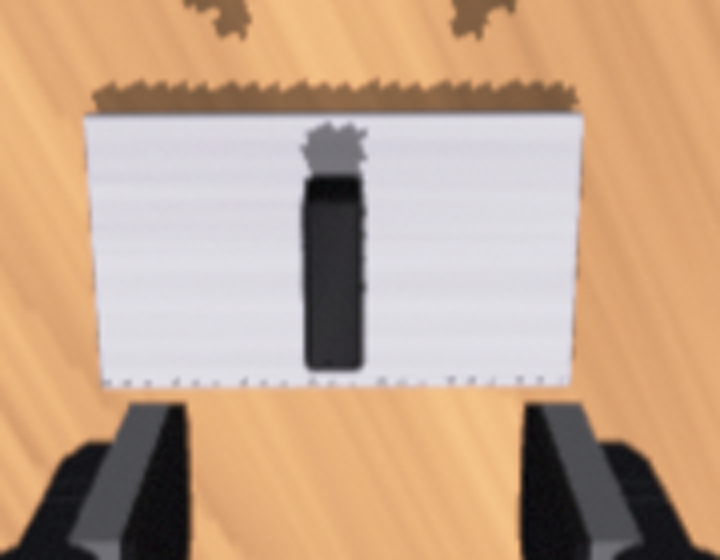

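```bash
python3 - <<'E'
from h import *
v=np.load('o35.npy');cam=wcam('wrist',dict(eef_pos=v[:3],tool_rot=v[3:]))
c=quad([(85,115),(583,114),(570,386),(102,388)],.01,cam,(190,150),4.)
plan(*c,.188,154.4,True)
E
```

```text
c [0.5894 0.3299] mean [0.5895 0.3299] ang [154.5  64.7 154.5  64.4] len [0.101  0.0594 0.1013 0.0595]
pos [0.5873 0.333  0.2808] yaw 154.3->154.4 clk 40.08 w 0.0425 F [-0.9  0.8  0.9]
  now d [ 0.0928  0.0014 -0.0037] rows 3.0 each [ 0.0309  0.0005 -0.0012]  | rv [-0.0014  0.0044 -0.005 ] rows 1.0 [-0.0014  0.0044 -0.005 ]  | after turning d [ 0.0928  0.0019 -0.0032] each [ 0.0309  0.0006 -0.0011]
```

Emit:
arm_command(moves=[0, 0.0019, -0.0032, 0, 0.0044, -0.005, 0, 0.025, 0, 0, 0, 0, 0, 0, 0.03, 0, 0, 0, 0, 0, 0, 0.022, 0, 0, 0, 0, 0, 0, 0, 0, 0, 0, 0, 0, 0, 0, 0, 0, 0, 0, 0, 0])

```text
clock: 40.58
eef_pos: [0.5894, 0.327, 0.2005]
tool_rot: [-0.688, 0.163, 0.689, 0.161]
ft_force: [-0.1, 0.5, 1.6]
grip_width: 0.0428
```

```bash
python3 - <<'E'
from h import *
plan(.5895,.3303,.188,154.4,True)
E
```

```text
pos [0.5894 0.327  0.2005] yaw 153.5->154.4 clk 40.58 w 0.0428 F [-0.1  0.5  1.6]
  now d [ 0.0125 -0.003   0.0014] rows 1.0 each [ 0.0125 -0.003   0.0014]  | rv [-0.0161  0.0004 -0.0029] rows 1.0 [-0.0161  0.0004 -0.0029]  | after turning d [ 0.0125 -0.003   0.0013] each [ 0.0125 -0.003   0.0013]
```

Emit:
arm_command(moves=[0.006, -0.003, 0.0013, -0.016, 0, -0.003, 0, 0.005, 0, 0, 0, 0, 0, 0.2, 0, 0, 0, 0, 0, 0, 0.2, 0, 0, 0, 0, 0, 0, 0.2])

```text
clock: 40.92
eef_pos: [0.5906, 0.3305, 0.1915]
tool_rot: [0.69, -0.156, -0.689, -0.158]
ft_force: [-0.1, 0.3, -0.3]
grip_width: 0.0341
```

```bash
python3 - <<'E'
from h import *
plan(.5895,.3303,.188,154.4,True)
E
```

```text
pos [0.5906 0.3305 0.1915] yaw 154.3->154.4 clk 40.92 w 0.0341 F [-0.1  0.3 -0.3]
  now d [0.0035 0.0007 0.001 ] rows 1.0 each [0.0035 0.0007 0.001 ]  | rv [-0.0011 -0.0013  0.0026] rows 1.0 [-0.0011 -0.0013  0.0026]  | after turning d [0.0035 0.0006 0.0009] each [0.0035 0.0006 0.0009]
```

Emit:
arm_command(moves=[0.003, 0.0006, 0.0009, -0.001, -0.001, 0.0026, 0.2, 0, 0, 0, 0, 0, 0, 0.2, 0, 0, 0, 0, 0, 0, 1, 0, 0, 0, 0, 0, 0, 1, 0, 0, 0, 0, 0, 0, 1, 0, 0, 0, 0, 0, 0, 1])

```text
clock: 41.42
eef_pos: [0.5904, 0.3311, 0.1918]
tool_rot: [0.691, -0.155, -0.688, -0.158]
ft_force: [0.7, -0.1, -0.6]
grip_width: 0.0103
```

Emit:
arm_command(moves=[-0.01, 0, 0, 0, 0, 0, 1, -0.02, 0, 0, 0, 0, 0, 1, -0.03, 0, 0, 0, 0, 0, 1, -0.03, 0, 0, 0, 0, 0, 1, -0.01, 0, 0, 0, 0, 0, 1, 0, 0, 0, 0, 0, 0, 1])

```text
clock: 41.92
eef_pos: [0.5887, 0.3301, 0.295]
tool_rot: [-0.689, 0.157, 0.69, 0.156]
ft_force: [0.3, -0.1, -0.2]
grip_width: 0.0104
```

```bash
python3 - <<'E'
from h import *
o=bot.get_obs();im,cam=shot('wrist','w36');topcheck('t36')
plan(.490,.195,.30,104.2,True)
E
```

```text
tub_large [ 0.4049 -0.2217  0.0936  0.0939] ang 90.5 moved mm [ 1.3 -2.3]
tub_bar [0.4024 0.2187 0.099  0.0591] ang 104.2 moved mm [-0.  -0.1]
tub_square [ 0.6007 -0.322   0.0733  0.0724] ang 105.0 moved mm [ 0.7 -0.5]
lid_bar [0.6058 0.3743 0.1138 0.067 ] ang 153.7 moved mm [16.2 41.9]
tub_small [0.6745 0.1994 0.0703 0.0732] ang 47.2 moved mm [1.2 1.2]
pos [0.5884 0.3299 0.2927] yaw 154.4->104.2 clk 42.02 w 0.0102 F [ 0.5 -0.5 -1.4]
  now d [-0.0066  0.1642  0.0304] rows 5.0 each [-0.0013  0.0328  0.0061]  | rv [ 0.876   0.0004 -0.0048] rows 8.0 [ 0.1095  0.0001 -0.0006]  | after turning d [-0.0073  0.1285 -0.1067] each [-0.0015  0.0257 -0.0213]
```

View pics/w36.png

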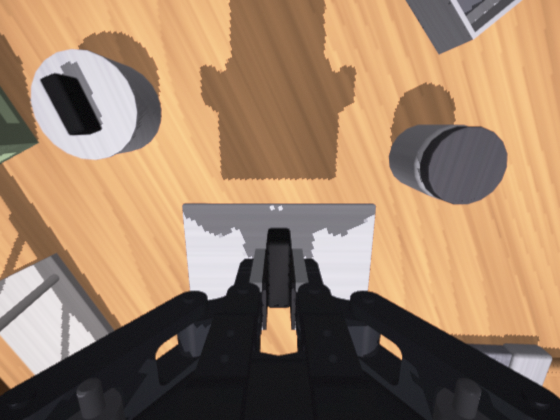

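```bash
python3 - <<'E'
from h import *
print(intool([(183,204.3),(375,204.3)],.1818))
plan(.480,.238,.295,104.2,True)
E
```

```text
[[ 0.0294 -0.0504]
 [ 0.0296  0.05  ]]
pos [0.5884 0.3299 0.2927] yaw 154.4->104.2 clk 42.02 w 0.0102 F [ 0.5 -0.5 -1.4]
  now d [-0.0016  0.1298  0.058 ] rows 4.0 each [-0.0004  0.0324  0.0145]  | rv [ 0.876   0.0004 -0.0048] rows 8.0 [ 0.1095  0.0001 -0.0006]  | after turning d [-0.0023  0.1276 -0.0625] each [-0.0006  0.0319 -0.0156]
```

Emit:
arm_command(moves=[-0.001, 0.0324, 0.0145, 0, 0, 0, 1, -0.001, 0.0324, 0.0145, 0, 0, 0, 1, -0.001, 0.0324, 0.0145, 0, 0, 0, 1, 0, 0.024, 0.011, 0, 0, 0, 1, -0.001, 0, 0, 0.11, 0, 0, 1, -0.001, 0, 0, 0.11, 0, 0, 1, -0.001, 0, 0, 0.11, 0, 0, 1, -0.001, 0, 0, 0.11, 0, 0, 1, -0.001, 0, 0, 0.11, 0, 0, 1, -0.001, 0, 0, 0.11, 0, 0, 1, -0.001, 0, 0, 0.11, 0, 0, 1, 0, 0, 0, 0.1, 0, 0, 1, 0, 0, 0, 0, 0, 0, 1, 0, 0, 0, 0, 0, 0, 1])

```text
clock: 43.18
eef_pos: [0.4712, 0.2348, 0.2743]
tool_rot: [-0.542, 0.463, 0.559, 0.425]
ft_force: [-0.0, 0.3, -1.7]
grip_width: 0.0104
```

```bash
python3 - <<'E'
from h import *
plan(.480,.238,.295,104.2,True)
im,cam=shot('wrist','w37')
E
```

```text
pos [0.4712 0.2348 0.2743] yaw 102.2->104.2 clk 43.18 w 0.0104 F [-0.   0.3 -1.7]
  now d [-0.0213 -0.0081  0.0009] rows 1.0 each [-0.0213 -0.0081  0.0009]  | rv [-0.0348 -0.0146 -0.0576] rows 1.0 [-0.0348 -0.0146 -0.0576]  | after turning d [-0.0207 -0.0093  0.0009] each [-0.0207 -0.0093  0.0009]
```

View pics/w37.png

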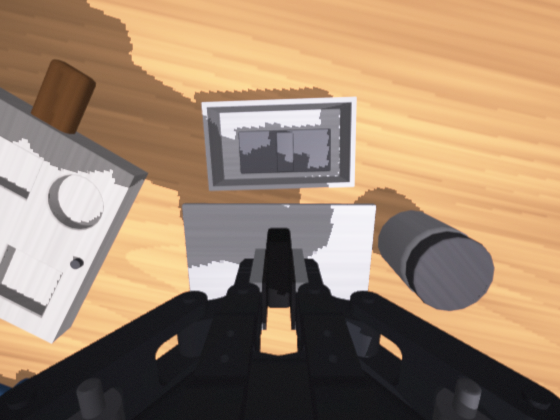

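Bar tub is fully visible at (280,143) with the casting lug up inside. Levelling, then measuring the rim.

Emit:
arm_command(moves=[-0.015, 0, 0, -0.0348, -0.0146, -0.0576, 1, 0, -0.005, 0, 0, 0, 0, 1, 0, 0, 0, 0, 0, 0, 1, 0, 0, 0, 0, 0, 0, 1])

```text
clock: 43.57
eef_pos: [0.4763, 0.2361, 0.2865]
tool_rot: [-0.558, 0.434, 0.56, 0.431]
ft_force: [0.1, 1.3, -1.3]
grip_width: 0.0102
```

```bash
python3 - <<'E'
from h import *
o=bot.get_obs();im,_=shot('wrist','w38');np.save('o38.npy',np.r_[o['eef_pos'],o['tool_rot']])
plan(.4030,.2187,.29,104.2,True)
cv2.imwrite('pics/w38c.png',cv2.resize(im[60:220,180:390,::-1],None,fx=3.75,fy=3.75,interpolation=cv2.INTER_CUBIC))
E
```

```text
pos [0.4762 0.236  0.2861] yaw 104.5->104.2 clk 43.62 w 0.0103 F [ 0.  -0.6 -1.2]
  now d [-0.0034  0.0752  0.0016] rows 2.0 each [-0.0017  0.0376  0.0008]  | rv [ 0.0059 -0.0015 -0.0062] rows 1.0 [ 0.0059 -0.0015 -0.0062]  | after turning d [-0.0039  0.0752  0.0011] each [-0.0019  0.0376  0.0006]
```

View pics/w38c.png

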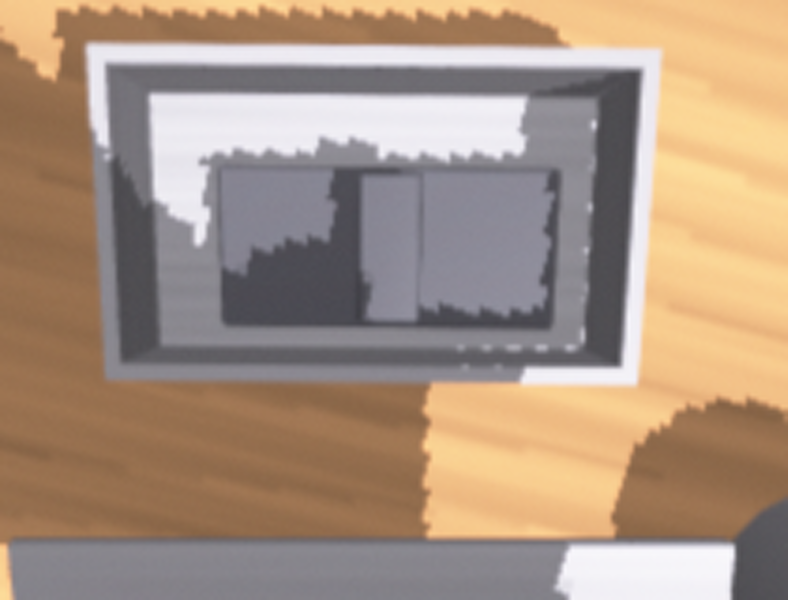

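```bash
python3 - <<'E'
from h import *
v=np.load('o38.npy');cam=wcam('wrist',dict(eef_pos=v[:3],tool_rot=v[3:]))
c=quad([(86,44),(662,49),(638,385),(105,381)],.044,cam,(180,60),3.75)
plan(*c,.28,103.7,True)
E
```

```text
c [0.4018 0.2164] mean [0.4019 0.2164] ang [104.2  14.3 104.2  14.2] len [0.1001 0.058  0.1002 0.0581]
pos [0.4762 0.236  0.2861] yaw 104.5->103.7 clk 43.62 w 0.0103 F [ 0.  -0.6 -1.2]
  now d [ 0.0066  0.0769 -0.0003] rows 2.0 each [ 0.0033  0.0384 -0.0002]  | rv [ 0.0146 -0.0015 -0.0061] rows 1.0 [ 0.0146 -0.0015 -0.0061]  | after turning d [ 0.0061  0.0769 -0.0015] each [ 0.0031  0.0385 -0.0007]
```

Emit:
arm_command(moves=[0, 0.03, -0.0005, 0.006, -0.0015, -0.006, 1, 0, 0.03, -0.0005, 0, 0, 0, 1, 0, 0.012, 0, 0, 0, 0, 1, 0, 0, 0, 0, 0, 0, 1, 0, 0, 0, 0, 0, 0, 1])

```text
clock: 44.03
eef_pos: [0.4048, 0.2165, 0.2826]
tool_rot: [-0.557, 0.437, 0.559, 0.432]
ft_force: [-0.6, 0.9, -0.9]
grip_width: 0.0103
```

```bash
python3 - <<'E'
from h import *
plan(.4018,.2166,.25,104.2,True)
E
```

```text
pos [0.4048 0.2165 0.2826] yaw 104.2->104.2 clk 44.03 w 0.0103 F [-0.6  0.9 -0.9]
  now d [0.0326 0.0027 0.0009] rows 1.0 each [0.0326 0.0027 0.0009]  | rv [-0.0008 -0.002  -0.0076] rows 1.0 [-0.0008 -0.002  -0.0076]  | after turning d [0.0326 0.0029 0.0008] each [0.0326 0.0029 0.0008]
```

Emit:
arm_command(moves=[0.01, 0.003, 0.0008, -0.001, -0.002, -0.0076, 1, 0.012, 0, 0, 0, 0, 0, 1, 0.004, 0, 0, 0, 0, 0, 1, 0, 0, 0, 0, 0, 0, 1, 0, 0, 0, 0, 0, 0, 1])

```text
clock: 44.45
eef_pos: [0.4062, 0.2182, 0.2564]
tool_rot: [0.559, -0.433, -0.557, -0.436]
ft_force: [-0.6, -1.1, -0.6]
grip_width: 0.0104
```

```bash
python3 - <<'E'
from h import *
plan(.4018,.2166,.24,104.2,True)
im,_=shot('side','s39')
cv2.imwrite('pics/s39c.png',cv2.resize(im[100:200,130:250,::-1],None,fx=6,fy=6,interpolation=cv2.INTER_CUBIC))
E
```

```text
pos [0.4062 0.2182 0.2564] yaw 104.2->104.2 clk 44.45 w 0.0104 F [-0.6 -1.1 -0.6]
  now d [ 0.0164  0.0047 -0.0005] rows 1.0 each [ 0.0164  0.0047 -0.0005]  | rv [-0.0003  0.0008  0.0043] rows 1.0 [-0.0003  0.0008  0.0043]  | after turning d [ 0.0164  0.0046 -0.0005] each [ 0.0164  0.0046 -0.0005]
```

View pics/s39c.png

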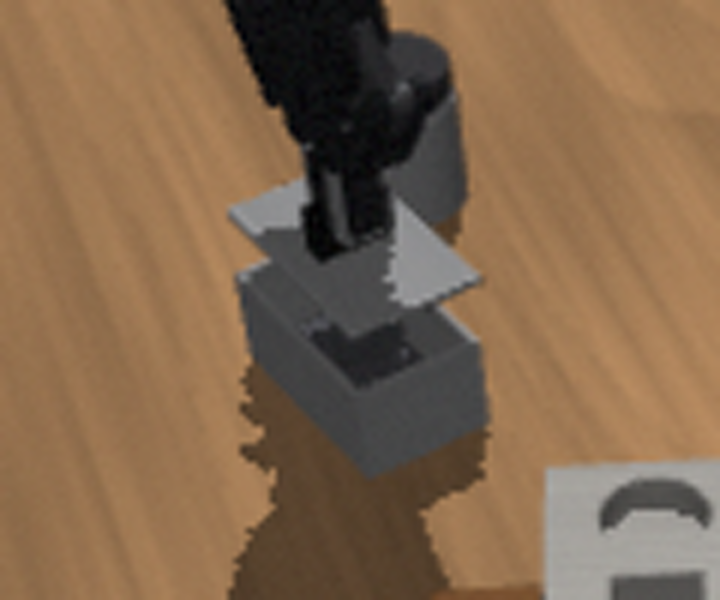

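Emit:
arm_command(moves=[0.003, 0.0047, -0.0005, 0, 0.0008, 0.0043, 1, 0.004, 0, 0, 0, 0, 0, 1, 0, 0, 0, 0, 0, 0, 1, 0, 0, 0, 0, 0, 0, 1])

```text
clock: 44.83
eef_pos: [0.4027, 0.2169, 0.25]
tool_rot: [0.558, -0.434, -0.557, -0.435]
ft_force: [0.1, -0.7, -1.5]
grip_width: 0.0102
```

```bash
python3 - <<'E'
from h import *
plan(.4018,.2166,.24,104.2,True)
im,_=shot('side','s40')
cv2.imwrite('pics/s40c.png',cv2.resize(im[100:200,130:250,::-1],None,fx=6,fy=6,interpolation=cv2.INTER_CUBIC))
E
```

```text
pos [0.4027 0.2169 0.25  ] yaw 104.2->104.2 clk 44.83 w 0.0102 F [ 0.1 -0.7 -1.5]
  now d [ 0.01    0.001  -0.0001] rows 1.0 each [ 0.01    0.001  -0.0001]  | rv [-0.0007  0.0004  0.0023] rows 1.0 [-0.0007  0.0004  0.0023]  | after turning d [ 0.01    0.001  -0.0001] each [ 0.01    0.001  -0.0001]
```

View pics/s40c.png

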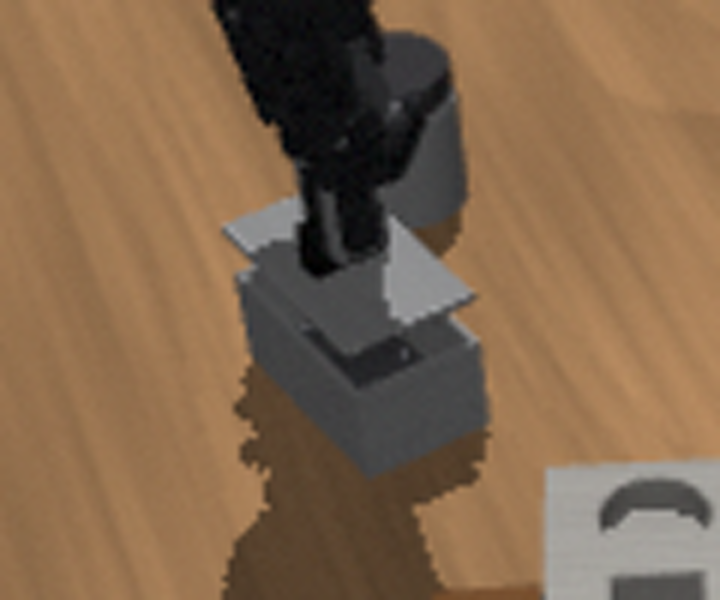

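```bash
python3 - <<'E'
from h import *
cam=wcam('side')
P=lambda l:(np.array(l,float)+.5)/6-.5+[130,100]
t=np.radians(104.2);Y=np.array([np.cos(t),np.sin(t)]);X=np.array([np.sin(t),-np.cos(t)])
def pr(c,hx,hy,z):
    k=[np.r_[c+sx*hx*X+sy*hy*Y,z] for sx,sy in((-1,1),(1,-1),(-1,-1),(1,1))]
    return ((proj(k,cam)-[130,100]+.5)*6-.5).round(0)
print("tub",pr(np.array([.4018,.2164]),.029,.05,.044)); print("base",pr(np.array([.4018,.2164]),.029,.05,0.))
print("lid",pr(np.array([.4027,.2169]),.03,.051,.250-.1918+.010))
lm=cast(P([(222,232),(475,297)]),.250-.1918+.010,cam);tm=cast(P([(238,272),(481,345)]),.044,cam)
print(lm,tm,lm-lm.mean(0),tm-tm.mean(0))
s=cv2.imread('pics/s40.png');cv2.imwrite('pics/s40d.png',cv2.resize(s[125:185,160:220],None,fx=10,fy=10,interpolation=cv2.INTER_CUBIC))
E
```

```text
tub [[226. 269.]
 [473. 337.]
 [348. 393.]
 [348. 218.]]
base [[243. 352.]
 [484. 420.]
 [362. 476.]
 [361. 300.]]
lid [[215. 221.]
 [472. 288.]
 [341. 347.]
 [343. 168.]]
[[0.3619 0.2503]
 [0.4436 0.1691]] [[0.3655 0.254 ]
 [0.4435 0.1688]] [[-0.0409  0.0406]
 [ 0.0409 -0.0406]] [[-0.039   0.0426]
 [ 0.039  -0.0426]]
```

View pics/s40d.png

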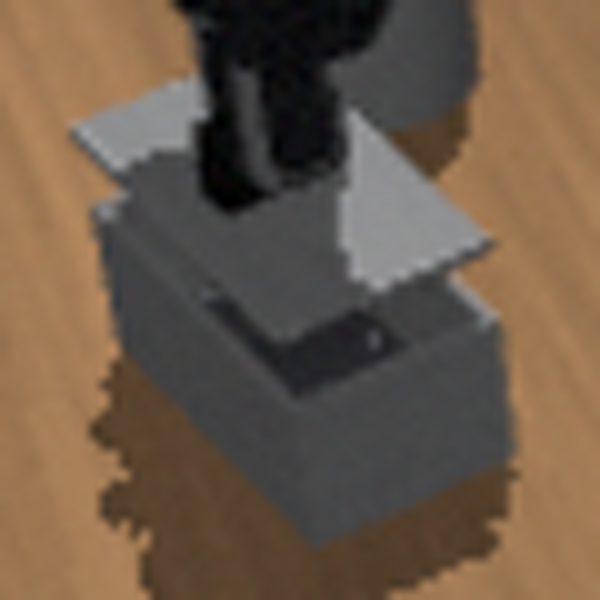

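```bash
python3 - <<'E'
from h import *
cam=wcam('side')
P=lambda l:(np.array(l,float)+.5)/10-.5+[160,125]
t=np.radians(104.2);Y=np.array([np.cos(t),np.sin(t)]);X=np.array([np.sin(t),-np.cos(t)])
lid=cast(P([(70,132),(493,243),(285,340)]),.0640,cam)  # lower edge of the plate approx
lidt=cast(P([(70,130),(493,241),(285,333)]),.0682,cam)
tub=cast(P([(95,212),(500,322),(298,398)]),.044,cam)
sg=np.array([(-1,1),(1,-1),(-1,-1)])
for n,q,hx,hy in(("lid",lid,.03,.051),("lidt",lidt,.03,.051),("tub",tub,.029,.05)):
    c=q-(sg[:,:1]*hx*X+sg[:,1:]*hy*Y);print(n,c,c.mean(0))
E
```

```text
lid [[0.4046 0.216 ]
 [0.4037 0.2172]
 [0.406  0.2162]] [0.4048 0.2165]
lidt [[0.4041 0.211 ]
 [0.4027 0.2126]
 [0.4058 0.2135]] [0.4042 0.2124]
tub [[0.4046 0.2096]
 [0.4031 0.2116]
 [0.4065 0.2175]] [0.4047 0.2129]
```

Emit:
arm_command(moves=[0.006, 0.0008, 0, 0, 0.0004, 0.002, 1, 0.004, 0, 0, 0, 0, 0, 1, 0, 0, 0, 0, 0, 0, 1, 0, 0, 0, 0, 0, 0, 1])

```text
clock: 45.22
eef_pos: [0.402, 0.2168, 0.2394]
tool_rot: [0.558, -0.434, -0.558, -0.435]
ft_force: [-0.0, -0.4, -1.2]
grip_width: 0.0103
```

```bash
python3 - <<'E'
from h import *
plan(.4019,.2167,.2298,104.2,True)
im,_=shot('side','s41')
cv2.imwrite('pics/s41c.png',cv2.resize(im[125:185,160:220,::-1],None,fx=10,fy=10,interpolation=cv2.INTER_CUBIC))
E
```

```text
pos [0.402  0.2168 0.2394] yaw 104.2->104.2 clk 45.22 w 0.0103 F [-0.  -0.4 -1.2]
  now d [ 0.0096  0.0001 -0.0001] rows 1.0 each [ 0.0096  0.0001 -0.0001]  | rv [-0.0007  0.0002  0.001 ] rows 1.0 [-0.0007  0.0002  0.001 ]  | after turning d [ 0.0096  0.0001 -0.0001] each [ 0.0096  0.0001 -0.0001]
```

View pics/s41c.png

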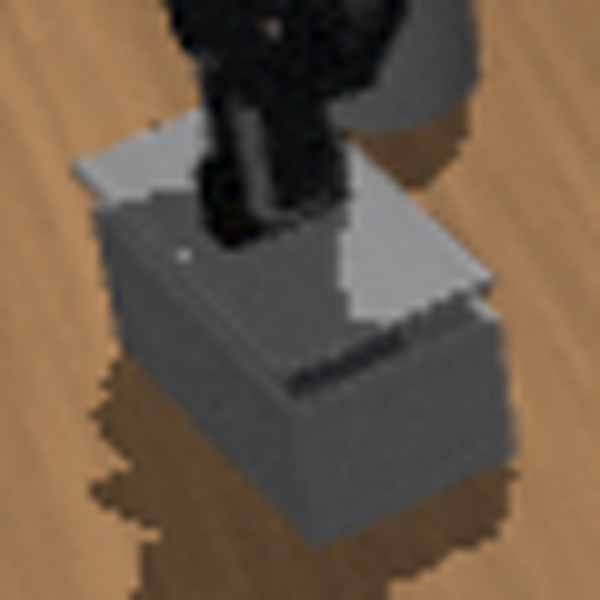

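Emit:
arm_command(moves=[0.002, -0.0006, -0.0011, 0, 0, 0.001, 1, 0.002, 0, 0, 0, 0, 0, 1, 0, 0, 0, 0, 0, 0, 1, 0, 0, 0, 0, 0, 0, 1])

```text
clock: 45.6
eef_pos: [0.403, 0.2158, 0.2351]
tool_rot: [-0.558, 0.434, 0.558, 0.435]
ft_force: [-0.0, 0.4, -1.2]
grip_width: 0.0104
```

```bash
python3 - <<'E'
from h import *
plan(.4028,.2158,.2298,104.2,True)
im,_=shot('side','s42');shot('top','t42')
a=cv2.resize(im[125:185,160:220,::-1],None,fx=7,fy=7,interpolation=cv2.INTER_CUBIC)
b=cv2.resize(cv2.imread('pics/t42.png')[235:290,125:180],(420,420),interpolation=cv2.INTER_CUBIC)
cv2.imwrite('pics/s42c.png',np.hstack([cv2.resize(a,(370,420)),b]))
cv2.imwrite('pics/s42c.png',np.hstack([a[:420,:380],b]))
E
```

```text
pos [0.403  0.2158 0.2351] yaw 104.2->104.2 clk 45.60 w 0.0104 F [-0.   0.4 -1.2]
  now d [0.0053 0.0002 0.    ] rows 1.0 each [0.0053 0.0002 0.    ]  | rv [-0.0006  0.0003  0.0001] rows 1.0 [-0.0006  0.0003  0.0001]  | after turning d [0.0053 0.0002 0.    ] each [0.0053 0.0002 0.    ]
```

View pics/s42c.png

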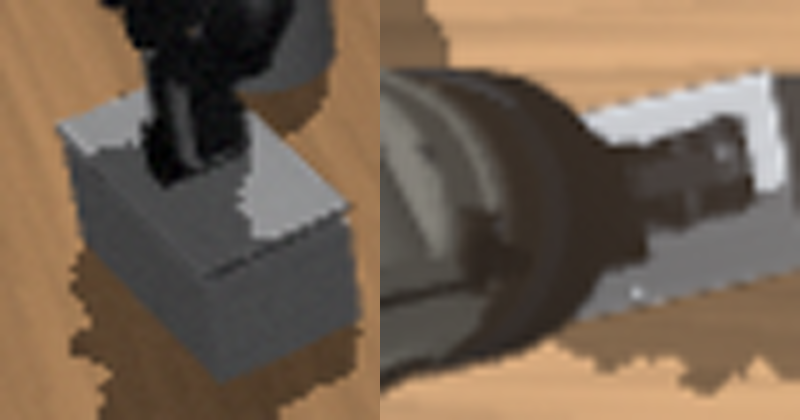

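Emit:
arm_command(moves=[0.002, -0.0006, -0.0006, 0, 0, 0, 1, 0.001, 0, 0, 0, 0, 0, 1, 0, 0, 0, 0, 0, 0, 1])

```text
clock: 45.95
eef_pos: [0.4039, 0.2154, 0.2321]
tool_rot: [0.558, -0.434, -0.558, -0.435]
ft_force: [0.2, -0.5, -0.3]
grip_width: 0.0096
```

```bash
python3 - <<'E'
from h import *
plan(.4034,.2152,.2298,104.2,True)
im,_=shot('side','s43')
cv2.imwrite('pics/s43c.png',cv2.resize(im[125:185,160:220,::-1],None,fx=10,fy=10,interpolation=cv2.INTER_CUBIC))
E
```

```text
pos [0.4039 0.2154 0.2321] yaw 104.2->104.2 clk 45.95 w 0.0096 F [ 0.2 -0.5 -0.3]
  now d [ 0.0023  0.0005 -0.0001] rows 1.0 each [ 0.0023  0.0005 -0.0001]  | rv [-0.0005  0.0004  0.0008] rows 1.0 [-0.0005  0.0004  0.0008]  | after turning d [ 0.0023  0.0005 -0.0001] each [ 0.0023  0.0005 -0.0001]
```

View pics/s43c.png

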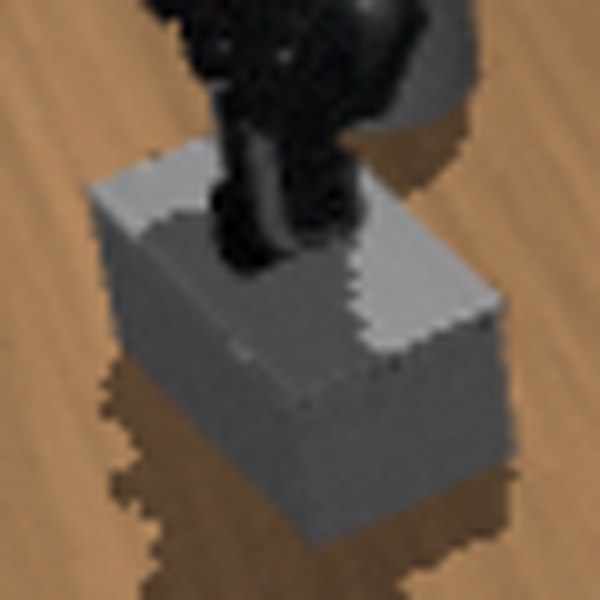

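Now even overhang on both sides. Seating it.

Emit:
arm_command(moves=[0.002, 0, 0, 0, 0, 0, 1, 0.001, 0, 0, 0, 0, 0, 1, 0, 0, 0, 0, 0, 0, 1])

```text
clock: 46.25
eef_pos: [0.404, 0.2155, 0.2293]
tool_rot: [0.558, -0.434, -0.558, -0.435]
ft_force: [-0.6, 0.1, 1.3]
grip_width: 0.0103
```

```bash
python3 - <<'E'
from h import *
plan(.4034,.2152,.2298,104.2,True)
E
```

```text
pos [0.404  0.2155 0.2293] yaw 104.2->104.2 clk 46.25 w 0.0103 F [-0.6  0.1  1.3]
  now d [-0.0005  0.0006 -0.0001] rows 1.0 each [-0.0005  0.0006 -0.0001]  | rv [-0.0005  0.0006  0.0013] rows 1.0 [-0.0005  0.0006  0.0013]  | after turning d [-0.0005  0.0006 -0.0001] each [-0.0005  0.0006 -0.0001]
```

Emit:
arm_command(moves=[0.0005, 0, 0, 0, 0, 0, 1, 0, 0, 0, 0, 0, 0, 1, 0, 0, 0, 0, 0, 0, 0.3, 0, 0, 0, 0, 0, 0, 0.3, 0, 0, 0, 0, 0, 0, 0.3, -0.02, 0, 0, 0, 0, 0, 0.3, -0.03, 0, 0, 0, 0, 0, 0.3, -0.03, 0, 0, 0, 0, 0, 0, 0, 0, 0, 0, 0, 0, 0])

```text
clock: 47.0
eef_pos: [0.4032, 0.2151, 0.3099]
tool_rot: [-0.557, 0.436, 0.559, 0.433]
ft_force: [0.8, 0.6, 0.3]
grip_width: 0.0429
```

```bash
python3 - <<'E'
from h import *
im,_=shot('wrist','w44')
plan(.30,.0,.36,104.2,True)
E
```

```text
pos [0.4026 0.2148 0.3078] yaw 104.2->104.2 clk 47.05 w 0.0427 F [ 0.3 -0.6  0. ]
  now d [-0.051   0.1524 -0.1832] rows 7.0 each [-0.0073  0.0218 -0.0262]  | rv [-0.0004 -0.0014 -0.0066] rows 1.0 [-0.0004 -0.0014 -0.0066]  | after turning d [-0.0522  0.1522 -0.1831] each [-0.0075  0.0217 -0.0262]
```

View pics/w44.png

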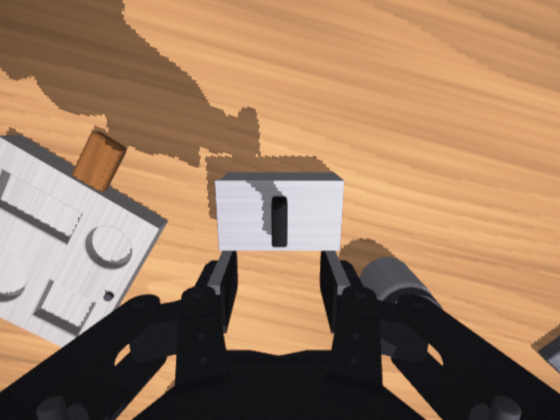

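Bar lid is on, level and square. I back off to see all four tubs from above and from the side.

Emit:
arm_command(moves=[-0.008, 0.0218, -0.0262, 0, 0, 0, 0, -0.008, 0.0218, -0.0262, 0, 0, 0, 0, -0.008, 0.0218, -0.0262, 0, 0, 0, 0, -0.008, 0.0218, -0.0262, 0, 0, 0, 0, -0.008, 0.0218, -0.0262, 0, 0, 0, 0, -0.008, 0.0218, -0.0262, 0, 0, 0, 0, -0.006, 0.01, -0.015, 0, 0, 0, 0, 0, 0, 0, 0, 0, 0, 0])

```text
clock: 47.72
eef_pos: [0.304, 0.008, 0.3576]
tool_rot: [-0.557, 0.437, 0.562, 0.428]
ft_force: [0.2, 0.4, -0.2]
grip_width: 0.0433
```

```bash
python3 - <<'E'
from h import *
topcheck('t45');im,_=shot('side','s45')
cv2.imwrite('pics/s45b.png',cv2.resize(im[60:360,130:450,::-1],(800,600)if 0 else None,fx=2,fy=2,interpolation=cv2.INTER_CUBIC))
print(bot.get_obs()['eef_pos'],bot.get_obs()['clock'])
E
```

```text
tub_large [ 0.4049 -0.2217  0.0936  0.0939] ang 90.5 moved mm [ 1.3 -2.3]
tub_bar [0.4032 0.219  0.0995 0.0604] ang 104.1 moved mm [0.8 0.2]
tub_square [ 0.6007 -0.322   0.0733  0.0724] ang 105.0 moved mm [ 0.7 -0.5]
tub_small [0.6739 0.2    0.0705 0.0712] ang 46.5 moved mm [0.6 1.8]
[0.3049 0.0095 0.3569] 47.8167
```

View pics/t45.png

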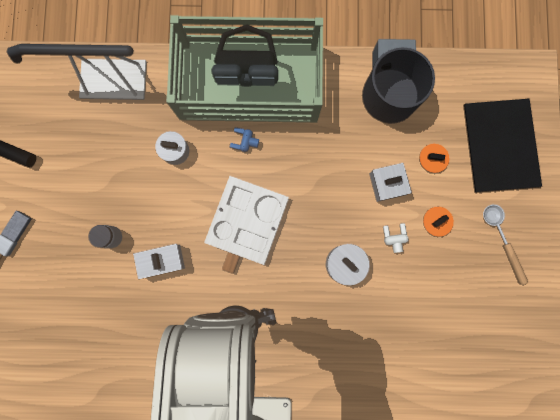

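View pics/s45b.png

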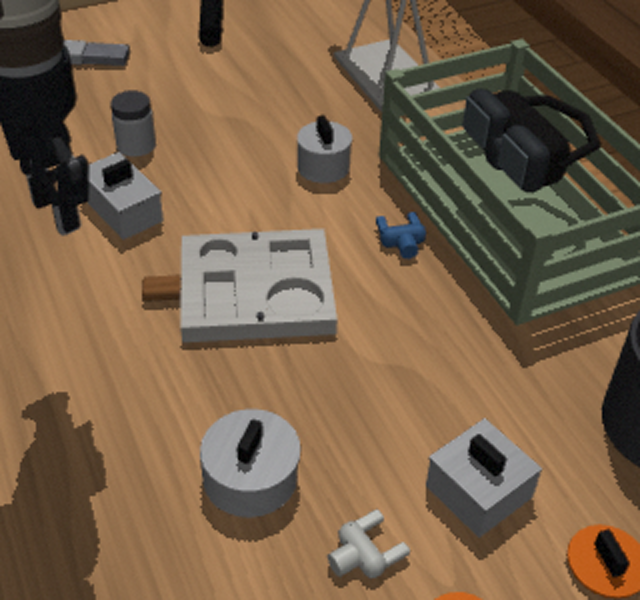

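```bash
python3 - <<'E'
import cv2,numpy as np
s=cv2.imread('pics/s45.png')
r=lambda y,x:cv2.resize(s[y:y+65,x:x+80],(400,300),interpolation=cv2.INTER_CUBIC)
cv2.imwrite('pics/z.png',np.vstack([np.hstack([r(127,150),r(112,252)]),np.hstack([r(255,215),r(265,335)])]))
E
```

```text
(no output)
```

View pics/z.png

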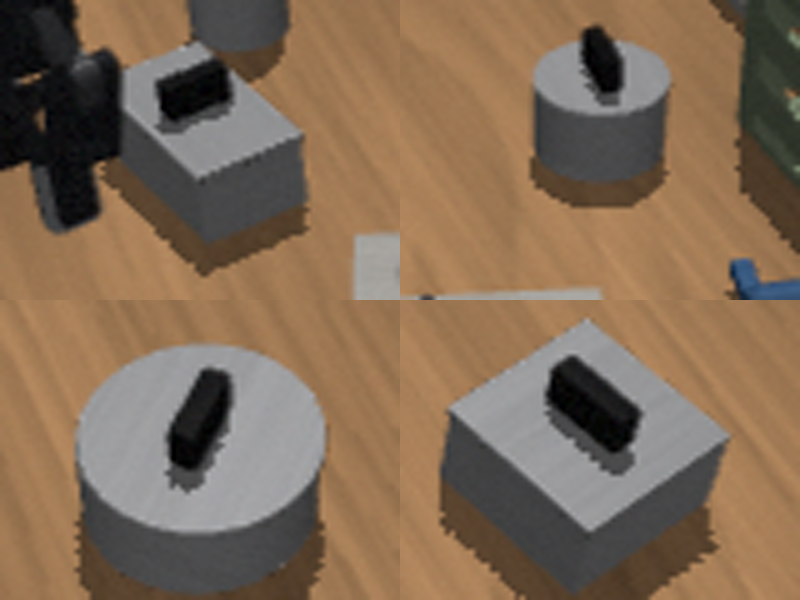

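All four lids sit flush and level with no gap, and the mould is empty. Handing in.

```bash
python3 -c "
from workcell import bot
print(bot.job_done())"
```

```text
the job is handed in; nothing more can be done
None
```

The job is done and handed in at about 48 s of the 210 s allowed. Only the square and bar castings were in the mould; both disc cavities were empty from the start. I laid each casting lug up in its own tub. Then I closed the square, large, small and bar tubs in that order, so the two empty tubs are closed too.

**Last checks:**
- The final top and side pictures show an empty mould, four upright tubs, and lids that are flush and level with no visible gap.
- As each lid went on, the tool height agreed with the fully closed height to within about 1 mm.
- The forces I read stayed at a few newtons.
- The orange lids, the canister and the two mouthpieces look untouched.
- I saw no knock to any tub or lid, and no slip of the grip.

**Checks that disagreed:**
- The top and wrist cameras differed by up to 2.5 mm, mostly on the bar tub and its lid, and the reported wrist-camera mounting drifted by about 1.7 mm during the run.
- For the bar lid, the side view asked for about 2 mm more shift than the wrist view. I followed the side view in small steps, and the lid went home without resistance.
- After closing, the top view showed the tubs shifted by 0.8 to 2.6 mm. I put this down to the lid plates overhanging the rims.

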